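# Restock the wire cabinet

### The job

Restock the jeweller's wire cabinet: pull its hinged front all the way down, take every empty white reel off its spindle and put it in the orange tub, and put every full spool from the grey bin on a spindle of its own, pushed right down on the deck. When all are on, push the front back up until it is fully shut. Do not disturb the jar, the cup or the blue ring box standing close by.

Things in the scene. Friction and masses are not known exactly. Their poses are not given: they have to be found in the camera images.
- cabinet: white wire cabinet, wooden deck, fixed to the bench; origin at bench level under the deck's middle, x to its back, y along its width (left seen from the front), z up. 328 mm wide, x from -70 to +75 mm; deck top 30 mm above the bench. Cheeks 8 mm thick at y = +-164 mm, 85 mm high in front rising to 120 mm at the back; back wall 120 mm high, inner face at x = 67 mm
- front (a joint): the cabinet's clear front with a brass handle: a bent pane (55 mm upright, then 139 mm sloping back over the top), hinged along its lower front edge, parallel to the cabinet's y. 0 = shut, 1.4 = fully down towards the robot, at its stop; starts 0 to 0.25. Stiff friction hinge: stays where left, takes 1 to 4 N at the handle. The handle swings up, forwards and down round the hinge, radius 187 mm
- front_hinge (a point): the middle of the hinge line: 70 mm in front of the cabinet's origin (its -x), 30 mm above the bench; z up, x towards the cabinet's back
- front_handle (a point): middle of the brass handle bar, round, 12 mm thick, 120 mm long along the cabinet's y, 38 mm off the pane at its rim, free above and on both sides. Shut: 135 mm behind the hinge line (cabinet's +x) and 129 mm above it; fully down: 104 mm in front of it and 155 mm above it, the pane's rim then 39 mm behind the bar and 7 mm lower
- bin: grey open plastic stock bin, fixed, 210 (its x) x 145 (its y) x 32 mm high, walls and floor 5 mm; origin at the bench under its centre, z up. Full spools stand in it at the start
- tub: orange open plastic tub for empty reels, fixed, the same size as the bin, 210 (its x) x 145 (its y) x 32 mm high, walls and floor 5 mm; origin at the bench under its centre, z up
- spindle0 (a point): foot of the right spindle (seen from the front), on the deck; z up. Each is an upright steel pin, 10 mm thick with a pointed tip, its top 56 mm above the deck; the three stand in a row along the cabinet's y, 92 mm apart
- spindle1 (a point): foot of the middle spindle (seen from the front), on the deck; z up. Each is an upright steel pin, 10 mm thick with a pointed tip, its top 56 mm above the deck; the three stand in a row along the cabinet's y, 92 mm apart
- spindle2 (a point): foot of the left spindle (seen from the front), on the deck; z up. Each is an upright steel pin, 10 mm thick with a pointed tip, its top 56 mm above the deck; the three stand in a row along the cabinet's y, 92 mm apart
- spool1: full spool of gold-coloured wire, blue flanges, 42 mm in diameter, 44 mm high, with a 15 mm bore along its z axis right through; origin at the centre of its lower face; about 160 g. May be absent
- spool2: full spool of copper-coloured wire, blue flanges, 42 mm in diameter, 44 mm high, with a 15 mm bore along its z axis right through; origin at the centre of its lower face; about 160 g. May be absent
- spool3: full spool of silver-coloured wire, blue flanges, 42 mm in diameter, 44 mm high, with a 15 mm bore along its z axis right through; origin at the centre of its lower face; about 160 g. May be absent
- empty1: empty white reel: two flanges 42 mm in diameter and 5 mm thick at its ends on a bare 20 mm barrel, 44 mm high, with a 15 mm bore along its z axis; origin at the centre of its lower face; about 30 g. Stands on a spindle at the start; may be absent
- empty2: empty white reel: two flanges 42 mm in diameter and 5 mm thick at its ends on a bare 20 mm barrel, 44 mm high, with a 15 mm bore along its z axis; origin at the centre of its lower face; about 30 g. Stands on a spindle at the start; may be absent
- empty3: empty white reel: two flanges 42 mm in diameter and 5 mm thick at its ends on a bare 20 mm barrel, 44 mm high, with a 15 mm bore along its z axis; origin at the centre of its lower face; about 30 g. Stands on a spindle at the start; may be absent
- flux_jar: amber glass jar with a lid, 48 mm across, 55 mm high, by the cabinet's right end; not part of the job, leave it where it is; origin at its underside
- file_cup: white ceramic cup, 70 mm across, 85 mm high, with three needle files standing in it to 130 mm, by the cabinet's left end; not part of the job, leave it where it is; origin at its underside
- ring_box: closed blue ring box, 55 x 55 x 42 mm, to the left in front of the cabinet; not part of the job, leave it where it is; origin at its underside
Mind the look-alikes: they are no part of the job. What is shaped like the spool2 but green is not meant.

How it is judged (in metres and radians):
On the way, in this order (a step that is already met when the one before it is completed fails the run):
1. the cabinet's front is pulled right down (value of joint front above 1.25 rad), for 0.2 s.
2. with the front still down, every empty reel is in the tub and every full spool is on a spindle of its own, down on the deck (value of joint front above 1 rad and ((horizontal distance between spool1 and spindle0 below 0.006 m and z of spool1 in the frame of spindle0 below 0.005 m and angle between spool1's own z axis and vertical below 0.12 rad) or (horizontal distance between spool1 and spindle1 below 0.006 m and z of spool1 in the frame of spindle1 below 0.005 m and angle between spool1's own z axis and vertical below 0.12 rad) or (horizontal distance between spool1 and spindle2 below 0.006 m and z of spool1 in the frame of spindle2 below 0.005 m and angle between spool1's own z axis and vertical below 0.12 rad)) and ((horizontal distance between spool2 and spindle0 below 0.006 m and z of spool2 in the frame of spindle0 below 0.005 m and angle between spool2's own z axis and vertical below 0.12 rad) or (horizontal distance between spool2 and spindle1 below 0.006 m and z of spool2 in the frame of spindle1 below 0.005 m and angle between spool2's own z axis and vertical below 0.12 rad) or (horizontal distance between spool2 and spindle2 below 0.006 m and z of spool2 in the frame of spindle2 below 0.005 m and angle between spool2's own z axis and vertical below 0.12 rad)) and ((horizontal distance between spool3 and spindle0 below 0.006 m and z of spool3 in the frame of spindle0 below 0.005 m and angle between spool3's own z axis and vertical below 0.12 rad) or (horizontal distance between spool3 and spindle1 below 0.006 m and z of spool3 in the frame of spindle1 below 0.005 m and angle between spool3's own z axis and vertical below 0.12 rad) or (horizontal distance between spool3 and spindle2 below 0.006 m and z of spool3 in the frame of spindle2 below 0.005 m and angle between spool3's own z axis and vertical below 0.12 rad)) and x of empty1 in the frame of tub between -0.1 and 0.1 m and y of empty1 in the frame of tub between -0.068 and 0.068 m and z of empty1 in the frame of tub between -0.005 and 0.05 m and x of empty2 in the frame of tub between -0.1 and 0.1 m and y of empty2 in the frame of tub between -0.068 and 0.068 m and z of empty2 in the frame of tub between -0.005 and 0.05 m and x of empty3 in the frame of tub between -0.1 and 0.1 m and y of empty3 in the frame of tub between -0.068 and 0.068 m and z of empty3 in the frame of tub between -0.005 and 0.05 m), for 0.2 s.
3. the front is pushed up and fully shut (value of joint front below 0.06 rad), for 0.2 s.
At the end, for the whole second after the job is handed in: The front is shut (within 0.06 rad), every full spool stands upright on a spindle (axis within 6 mm of the spindle's, foot within 5 mm of the deck), every empty reel lies inside the tub's walls, and all reels are at rest (value of joint front below 0.06 rad and ((horizontal distance between spool1 and spindle0 below 0.006 m and z of spool1 in the frame of spindle0 below 0.005 m and angle between spool1's own z axis and vertical below 0.12 rad) or (horizontal distance between spool1 and spindle1 below 0.006 m and z of spool1 in the frame of spindle1 below 0.005 m and angle between spool1's own z axis and vertical below 0.12 rad) or (horizontal distance between spool1 and spindle2 below 0.006 m and z of spool1 in the frame of spindle2 below 0.005 m and angle between spool1's own z axis and vertical below 0.12 rad)) and ((horizontal distance between spool2 and spindle0 below 0.006 m and z of spool2 in the frame of spindle0 below 0.005 m and angle between spool2's own z axis and vertical below 0.12 rad) or (horizontal distance between spool2 and spindle1 below 0.006 m and z of spool2 in the frame of spindle1 below 0.005 m and angle between spool2's own z axis and vertical below 0.12 rad) or (horizontal distance between spool2 and spindle2 below 0.006 m and z of spool2 in the frame of spindle2 below 0.005 m and angle between spool2's own z axis and vertical below 0.12 rad)) and ((horizontal distance between spool3 and spindle0 below 0.006 m and z of spool3 in the frame of spindle0 below 0.005 m and angle between spool3's own z axis and vertical below 0.12 rad) or (horizontal distance between spool3 and spindle1 below 0.006 m and z of spool3 in the frame of spindle1 below 0.005 m and angle between spool3's own z axis and vertical below 0.12 rad) or (horizontal distance between spool3 and spindle2 below 0.006 m and z of spool3 in the frame of spindle2 below 0.005 m and angle between spool3's own z axis and vertical below 0.12 rad)) and x of empty1 in the frame of tub between -0.1 and 0.1 m and y of empty1 in the frame of tub between -0.068 and 0.068 m and z of empty1 in the frame of tub between -0.005 and 0.05 m and x of empty2 in the frame of tub between -0.1 and 0.1 m and y of empty2 in the frame of tub between -0.068 and 0.068 m and z of empty2 in the frame of tub between -0.005 and 0.05 m and x of empty3 in the frame of tub between -0.1 and 0.1 m and y of empty3 in the frame of tub between -0.068 and 0.068 m and z of empty3 in the frame of tub between -0.005 and 0.05 m and linear speed of each of spool1, spool2, spool3, empty1, empty2, empty3 below 0.02 m/s); the robot touches nothing.
It fails at once if the jar, the cup or the ring box is knocked or moved more than 30 mm (distance of any of flux_jar, file_cup, ring_box from where it was at the start of the episode above 0.03 m).
Of spool1, spool2, spool3 only 2 to 3 are there at a start; the rules pass over those that are not, and their reading is None.
Of empty1, empty2, empty3 only 2 to 3 are there at a start; the rules pass over those that are not, and their reading is None.
At some moment in a run one of spool1, spool2, spool3, empty1, empty2, empty3 may be knocked a few centimetres aside while the robot is not near it.
It also fails if it takes over 210 s, if anything falls off the work surface, if the arm or the gripper's body presses on something with over 40 N, if the wrist force passes 120 N, or if a joint passes its speed limit or range.

### The arm

A 7-joint arm with a two-finger parallel gripper is mounted at the origin on the work surface. World frame = base frame: x ahead of the robot, y to its left, z up, the work surface at z = 0. Lengths are in mm, angles in rad, forces in N, time in s.
With the tool pointing down it reaches from about 400 to 900 mm from the base axis. Payload 5.6 kg.
Tool frame: the origin (TCP) lies at the very end of the fingers, on their centre line; the grasp point (between the pads) lies r.grip_point_offset behind it (r.grip_point_offset is the distance from the TCP to the grasp point, in mm); y points along the fingers, z is the direction in which the jaws open and shut, and the axes are right-handed (so a half turn about y gives the same grasp; the last joint's range is limited). The gripper opens to 92 mm and grips with 3 to 60 N. Pads are 20 mm wide; open, the fingers measure 128 mm over their backs; the gripper's body (75 mm by 189 mm) begins 69 mm behind the grasp point.
Start: joints at [-1.176, 0.468, -0.012, 1.603, 0.006, 1.071, -0.056], TCP at [275.608, 588.685, 182.892] pointing down, gripper open.
Joint ranges: [-2.53, 2.53], [-0.31, 2.02], [-1.57, 1.55], [0.28, 2.44], [-1.29, 4.43], [0.15, 1.84], [-2.92, 2.92]. Speed limits (rad/s): [2.57, 2.57, 3.14, 3.14, 3.14, 3.14, 3.14].

### API

Orientations are given as a 3x3 rotation matrix whose columns are the frame's x, y, z axes.
In Python, from cell import sensors, vision, ticket, boxes_of, silhouettes, pinpoint, r gives the robot as it stands.
- The arm moves only by the tool carry_out, never from a script. Its argument "rows" is a list that holds one entry, the list of rows, each a list of 7 numbers: the shift along the tool's x, y, z each as a share of 1000 mm, from -1 to 1, then the turn, a rotation vector about the tool's x, y, z each as a share of 0.08 rad, from -1 to 1, then the opening, from 0 (shut) to 1 (fully open). In form: [[[dx, dy, dz, rx, ry, rz, hand], ...]]. A call has 1 to 8 rows; each row shifts and turns the commanded pose from where the row before left it, along the tool's axes as they then stand; what a row does not reach is not made up. A row lasts 1/12 s, in which the tool goes at most 41.7 mm and 7.16 degrees, less where a joint would pass 70% of its speed; a pose out of reach is approached as far as the arm can. A call with a number of a shift or a turn outside -1 to 1 is refused whole. A call with a gripper value outside its range is refused whole. The fingers move at their own pace and stop on an object; "grip_force" is the grip in N (left out, the last holds). Time passes only in rows, so rows that do not move let the fingers close. It gives the time, the measured TCP pose, the force and the opening at its end, in the units of the state.
- sensors.get_obs(): the state, without advancing time (a new reading comes with each control period).
- vision.capture(name): name is "side" or "top"; returns the picture (420x560x3 uint8, blue, green, red); there is no depth.
- vision.get_calibration(name): a dict with "fx", "fy", "cx", "cy" (pixels), "R" (3x3) and "t" (3): a world point X has camera coordinates R X + t. Camera axes: x right, y down, z forward; pixel columns grow to the right and rows downward; lengths in mm; the calibration is good to about 2 mm. A picture is of the moment at which its call begins. get_calibration takes no time and is no camera call.
- ticket.finish_job(): hands the job in, once; it reports no verdict.
Trained networks look in the newest picture that a camera, given by its name, has taken for a name from the list of things; names that differ only in an ending like _2 or _b are one class to them, and where a whole thing is asked for, a point or a joint stands for the part that bears it (a point fixed in the world has none). Each returns a list of dicts, best first, with "score" (0 to 1); they miss things now and then, are a little off and sometimes report something else, mostly with a low value. They report only what shows in the picture. A call takes as long as a camera call. They do not tell look-alikes from the thing itself.
- boxes_of(camera, query): "point" ([column, row] in pixels, amid what is visible of it).
- silhouettes(camera, query): "mask" (420x560 bool, what is visible of it) and "point" ([column, row] in pixels, amid what is visible of it).
- pinpoint(camera, query): "point" ([column, row] in pixels: a listed point, or the origin of a listed thing).
The state is a dict: "time_s": time; "qpos": joint angles; "qd": joint speeds; "joint_efforts": joint torques, N m; "position": TCP position; "orientation": TCP orientation; "ft_force": force on the tool from outside, world axes, zero at the start; "torque": the same for the moment, N m; "opening": finger opening in mm.
Only numpy, scipy, OpenCV 4.12 (cv2) and the standard library are available. Lean on these libraries where they do the work, as an engineer would, in place of code of your own. Each camera call takes 0.05 s, during which the arm holds its last target.

## Working session

There is one attempt and no reset: what is moved stays moved. The work goes in short steps, Python scripts to look and compute and a tool call to move; the robot and the scene stay as the last step left them, time stands still between calls to the robot, and variables do not carry over. Pictures are saved under pics/ and viewed, and the job is handed in when it is done.

Besides the shell and the picture viewer there is one more tool, called after "Request:" as a command line: name --argument value ..., lists and objects as JSON in quotes. carry_out: Moves the arm, as the interface text tells. Its arguments: {"type":"object","properties":{"rows":{"type":"array","items":{"type":"array","items":{"type":"array","items":{"type":"number","minimum":-1,"maximum":1}}}},"grip_force":{"type":"number"}},"required":["rows"]}

```bash
ls; mkdir -p pics; python3 - <<'E'
from cell import sensors, vision, r
import cv2,numpy as np
o=sensors.get_obs();print(o)
print(r.grip_point_offset)
for n in("side","top"):
    cv2.imwrite(f"pics/a_{n}.png",vision.capture(n)); c=vision.get_calibration(n); print(n,c, -np.array(c["R"]).T@c["t"])
E
```

```text
pics
{'time_s': 0.0, 'qpos': array([-1.1760125 ,  0.46839519, -0.0115962 ,  1.60358419,  0.0060023 ,
        1.07137189, -0.05628424]), 'qd': array([-0.00093143,  0.00017216,  0.00094287, -0.00060719,  0.00176611,
       -0.00037155, -0.00075975]), 'joint_efforts': array([ 1.70056974e-04, -5.20587194e+01, -1.23192018e-02, -2.43733871e+01,
       -5.66699915e-02,  1.74887921e-02,  1.57902614e-04]), 'position': array([275.36783053, 588.1135686 , 181.94501108]), 'orientation': array([[ 9.05670871e-01, -6.14923442e-04,  4.23981008e-01],
       [-4.23981436e-01, -1.61089378e-03,  9.05669447e-01],
       [ 1.26070994e-04, -9.99998513e-01, -1.71965569e-03]]), 'ft_force': array([ 0.14460288,  0.54046218, -0.09651385]), 'torque': array([0.00766128, 0.03535953, 0.0195859 ]), 'opening': 92.21241884189729}
18.700000000000003
side {'fx': 422.65830367836423, 'fy': 422.65830367836423, 'cx': 276.08309297983413, 'cy': 210.99198981394804, 'R': array([[ 0.94810843, -0.31778563, -0.01013389],
       [-0.21309737, -0.6114722 , -0.76203101],
       [ 0.23596592,  0.72464753, -0.64746123]]), 't': array([-408.6117107 ,  193.11754507,  954.63128795])} [ 203.30060361 -703.53612532  761.10748073]
top {'fx': 395.01121502430834, 'fy': 395.01121502430834, 'cx': 285.74097483514004, 'cy': 206.91752990727164, 'R': array([[-0.01688683, -0.99934102,  0.0321303 ],
       [-0.99118686,  0.01250893, -0.13187921],
       [ 0.13139039, -0.03407415, -0.99074493]]), 't': array([   3.25487526,  462.8398765 , 1006.95656748])} [ 326.51135299   31.7742899  1058.5714927 ]
```

View pics/a_side.png

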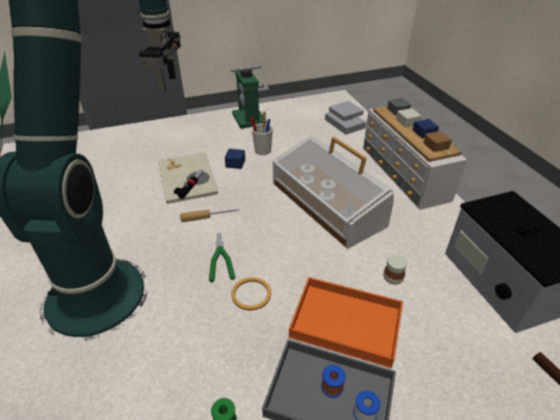

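View pics/a_top.png

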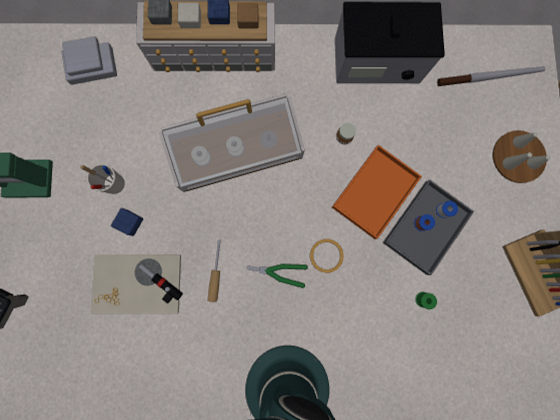

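```bash
cat > h.py <<'E'
import numpy as np, cv2
from cell import sensors, vision, boxes_of, silhouettes, pinpoint, r
C={n:vision.get_calibration(n) for n in("side","top")}
def proj(n,X):
    c=C[n]; p=np.asarray(c["R"])@np.asarray(X,float)+c["t"]; return np.array([c["fx"]*p[0]/p[2]+c["cx"],c["fy"]*p[1]/p[2]+c["cy"]])
def ray(n,uv):
    c=C[n]; R=np.asarray(c["R"]); o=-R.T@c["t"]; d=R.T@np.array([(uv[0]-c["cx"])/c["fx"],(uv[1]-c["cy"])/c["fy"],1]); return o,d/np.linalg.norm(d)
def onz(n,uv,z):
    o,d=ray(n,uv); return o+d*(z-o[2])/d[2]
def tri(us,ut):
    A=np.zeros((3,3));b=np.zeros(3);L=[]
    for n,u in(("side",us),("top",ut)):
        o,d=ray(n,u);P=np.eye(3)-np.outer(d,d);A+=P;b+=P@o;L.append((o,P))
    X=np.linalg.solve(A,b); return X,[float(np.linalg.norm(P@(X-o))) for o,P in L]
def crop(n,x0,x1,y0,y1,f,name,img=None):
    im=vision.capture(n) if img is None else img
    cv2.imwrite(f"pics/{name}.png",cv2.resize(im[y0:y1,x0:x1],None,fx=f,fy=f,interpolation=cv2.INTER_CUBIC))
E
python3 - <<'E'
from h import *
it=vision.capture("top"); is_=vision.capture("side")
crop("top",150,310,85,195,5,"b_top",it); crop("side",260,400,125,245,5,"b_side",is_)
crop("top",320,480,140,310,3.5,"b_bin",it); crop("side",200,410,275,420,3.7,"b_binS",is_)
for q in("front_hinge","front_handle","spindle0","spindle1","spindle2","bin","tub","cabinet","empty1","spool1"):
    a=pinpoint("side",q);b=pinpoint("top",q)
    print(q,[(np.round(x["point"],1).tolist(),round(x["score"],2)) for x in a],[(np.round(x["point"],1).tolist(),round(x["score"],2)) for x in b])
    if a and b: X,e=tri(a[0]["point"],b[0]["point"]);print("   ",X.round(1),np.round(e,1))
print(sensors.get_obs()["time_s"])
E
```

```text
front_hinge [([304.3, 207.5], 0.76)] [([130.3, 220.8], 0.71), ([243.1, 172.5], 0.57)]
    [ 560.   431.9 -213.7] [116.1 116.1]
front_handle [([350.7, 146.2], 0.71)] [([223.3, 105.5], 0.86)]
    [686.5 143.1 169.7] [1. 1.]
spindle0 [([349.8, 214.2], 0.84)] []
spindle1 [([349.8, 214.2], 0.84)] []
spindle2 [([349.8, 214.2], 0.84)] []
bin [([326.5, 399.5], 0.57)] [([428.2, 224.9], 0.65)]
    [ 405.1 -387.7    4.5] [7.3 7.3]
tub [([346.4, 322.1], 0.94), ([261.6, 150.2], 0.63)] [([373.9, 193.7], 0.57)]
    [ 502.4 -246.8    2.4] [2.5 2.5]
cabinet [([326.0, 203.1], 0.98), ([234.9, 166.9], 0.2)] [([237.7, 149.9], 0.88), ([345.0, 136.3], 0.45)]
    [622.2 124.3   9.3] [1.7 1.7]
empty1 [([335.6, 389.7], 0.33)] []
spool1 [([331.4, 387.8], 0.86), ([362.6, 413.2], 0.6), ([327.3, 398.0], 0.58)] [([419.8, 222.2], 0.7), ([423.1, 297.8], 0.57), ([445.1, 213.0], 0.54)]
    [ 418.3 -368.     0.6] [2. 2.]
1.2
```

View pics/b_top.png

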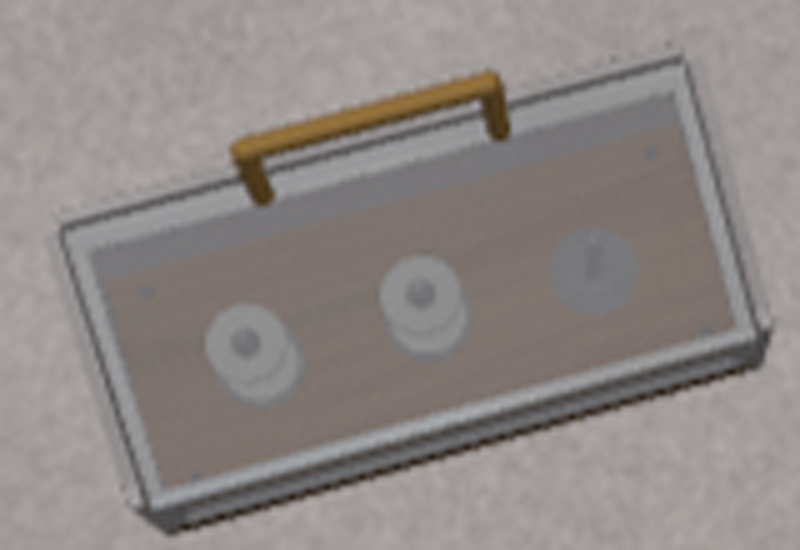

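View pics/b_side.png

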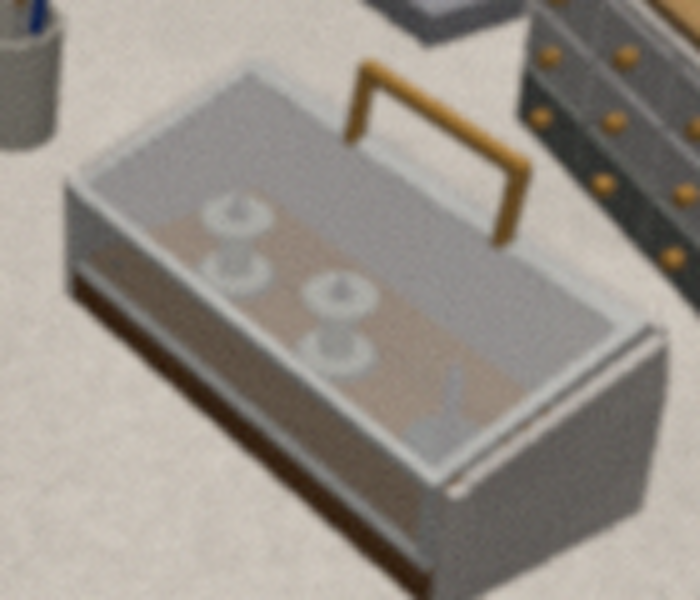

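View pics/b_bin.png

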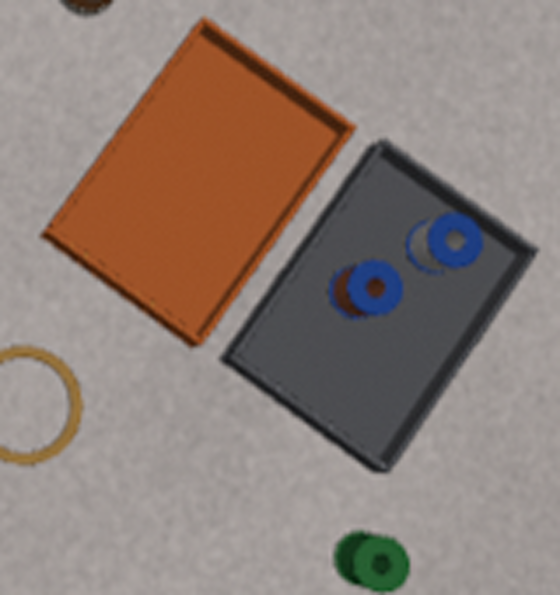

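View pics/b_binS.png

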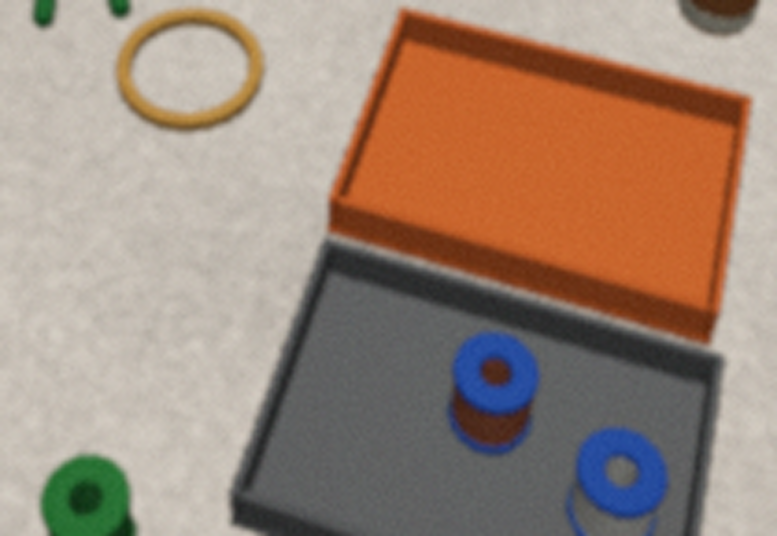

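```bash
cat > fit.py <<'E'
from h import *
from scipy.optimize import least_squares
def P(p,l):
    c,s=np.cos(p[2]),np.sin(p[2]); return np.array([p[0]+c*l[0]-s*l[1],p[1]+s*l[0]+c*l[1],l[2]])
def hloc(a):
    t=np.arctan2(129,135)+a; # opens: handle swings up, forward
    return np.array([-70+187*np.cos(t),0,30+187*np.sin(t)])
T=lambda n,x,y,l:(n,np.array([x,y]),l)
def run(obs):
    def f(p):
        o=[]
        for n,uv,l in obs:
            l=[p[3],l[1],l[2]] if l[0]=='s' else (hloc(p[4]) if l[0]=='h' else l)
            o+=list(proj(n,P(p,l))-uv)
        return np.array(o)
    s=least_squares(f,[620,124,0.2,0,0.08],loss="soft_l1"); return s,f
E
python3 - <<'E'
from fit import *
obs=[T("top",184,191,(-70,164,0)),T("top",303,158,(-70,-164,0)),
T("side",275,184,(-70,164,0)),T("side",346,245,(-70,-164,0)),T("side",388,227,(75,-164,0)),
T("top",199,153.4,('s',92,80)),T("top",234,143.6,('s',0,80)),T("top",269.4,132.4,('s',-92,86)),
T("side",308,165,('s',92,83)),T("side",328.6,182.4,('s',0,83)),T("side",351.2,198.6,('s',-92,86)),
T("top",223.3,105.5,('h',)),T("side",350.7,146.2,('h',))]
s,f=run(obs);print(s.x);print(s.fun.reshape(-1,2).round(1) if 0 else f(s.x).reshape(-1,2).round(1))
p=s.x
for i,y in enumerate((-92,0,92)): print("spindle",i,P(p,(p[3],y,30)))
print("handle",P(p,hloc(p[4])))
E
```

```text
[ 6.26876496e+02  1.27725460e+02  2.62916137e-01 -5.18257117e+00
  1.66098764e-02]
[[ 0.5 -1.1]
 [-2.   0.1]
 [-0.2  0.1]
 [ 0.8  3.7]
 [ 0.5 -0.2]
 [ 0.  -0.9]
 [ 0.3 -0.6]
 [-0.3  0.6]
 [-0.5  0.4]
 [-0.6 -1.1]
 [-0.3 -0.5]
 [ 0.1  0.5]
 [-0.4  2.5]]
spindle 0 [645.78259512  37.53999257  30.        ]
spindle 1 [621.87201771 126.37852187  30.        ]
spindle 2 [597.9614403  215.21705116  30.        ]
handle [687.74524928 144.10807024 161.41812237]
```

```bash
cat >> h.py <<'E'
def plan(target,head=None):
    """total shift in tool axes (mm) after turning to heading head (rad, of tool z), turn in units of .08 about tool y"""
    o=sensors.get_obs();p=o["position"];R=o["orientation"];h0=np.arctan2(R[1,2],R[0,2])
    h=h0 if head is None else head
    d=np.asarray(target)-p;c,s=np.cos(h),np.sin(h)
    u=-(h-h0);u=(u+np.pi)%(2*np.pi)-np.pi
    print("t %.1f pos %s head %.3f tilt %.3f | turn_y units %.2f | dx %.1f dy %.1f dz %.1f | F %s open %.1f q7 %.2f"%(o["time_s"],p.round(1),h0,np.arccos(min(1,-R[2,1])),u/.08,s*d[0]-c*d[1],-d[2],c*d[0]+s*d[1],o["ft_force"].round(1),o["opening"],o["qpos"][6]))
E
python3 - <<'E'
from h import *
for a,b in(((334,138.6),(198,115)),((364.4,158),(248,101.4))):
    print(tri(a,b))
plan((687,143,350),0.263)
E
```

```text
(array([666.24988371, 202.79775902, 163.17416221]), [1.0764691347488526, 1.0764691347487487])
(array([697.4953551 ,  85.67352893, 166.05551085]), [0.6043987324881156, 0.6043987324879138])
t 1.2 pos [275.6 588.7 182.9] head 1.133 tilt 0.000 | turn_y units 10.87 | dx 537.3 dy -167.1 dz 281.4 | F [ 0.1  0.1 -1. ] open 91.9 q7 -0.06
```

Request:
carry_out --rows '[[[0,-0.021,0,0,1,0,0.4],[0,-0.021,0,0,1,0,0.4],[0,-0.021,0,0,1,0,0.4],[0,-0.021,0,0,1,0,0.4],[0,-0.021,0,0,1,0,0.4],[0,-0.021,0,0,1,0,0.4],[0,-0.021,0,0,1,0,0.4],[0,-0.021,0,0,1,0,0.4]]]'

```text
time_s: 1.87
position: [275.5, 588.6, 352.0]
orientation: [[0.47, 0.0, 0.883], [-0.883, 0.0, 0.47], [-0.0, -1.0, 0.0]]
ft_force: [-0.1, 0.9, 0.5]
opening: 40.3
```

Request:
carry_out --rows '[[[0,0,0,0,1,0,0.4],[0,0,0,0,1,0,0.4],[0,0,0,0,0.87,0,0.4],[0.035,0,0.0185,0,0,0,0.4],[0.035,0,0.0185,0,0,0,0.4],[0.035,0,0.0185,0,0,0,0.4],[0.035,0,0.0185,0,0,0,0.4],[0.035,0,0.0185,0,0,0,0.4]]]'

```text
time_s: 2.53
position: [411.4, 442.3, 351.1]
orientation: [[0.261, 0.0, 0.965], [-0.965, 0.0, 0.261], [-0.0, -1.0, 0.0]]
ft_force: [0.6, 0.7, 0.6]
opening: 36.7
```

Request:
carry_out --rows '[[[0.035,0,0.0185,0,0,0,0.4],[0.035,0,0.0185,0,0,0,0.4],[0.035,0,0.0185,0,0,0,0.4],[0.035,0,0.0185,0,0,0,0.4],[0.035,0,0.0185,0,0,0,0.4],[0.035,0,0.0185,0,0,0,0.4],[0.035,0,0.0185,0,0,0,0.4],[0.035,0,0.0185,0,0,0,0.4]]]'

```text
time_s: 3.2
position: [627.2, 210.5, 351.1]
orientation: [[0.261, 0.0, 0.965], [-0.965, 0.0, 0.261], [-0.0, -1.0, 0.0]]
ft_force: [0.7, 0.3, 0.5]
opening: 36.8
```

```bash
python3 - <<'E'
from h import *
plan((685,144,148),0.263)
E
```

```text
t 3.2 pos [627.2 210.5 351.1] head 0.264 tilt 0.001 | turn_y units 0.01 | dx 79.2 dy 203.1 dz 38.5 | F [0.7 0.3 0.5] open 36.8 q7 0.00
```

Request:
carry_out --rows '[[[0.0264,0,0.0128,0,0,0,0.4],[0.0264,0,0.0128,0,0,0,0.4],[0.0264,0,0.0128,0,0,0,0.4],[0,0.035,0,0,0,0,0.4],[0,0.035,0,0,0,0,0.4],[0,0.035,0,0,0,0,0.4],[0,0.02,0,0,0,0,0.4],[0,0,0,0,0,0,0.4]]]'

```text
time_s: 3.87
position: [680.7, 145.1, 220.1]
orientation: [[0.26, -0.009, 0.965], [-0.966, -0.002, 0.26], [-0.0, -1.0, -0.01]]
ft_force: [-0.2, 0.1, -0.6]
opening: 36.8
```

```bash
python3 - <<'E'
from h import *
plan((685,144,148),0.263)
crop("top",150,310,65,195,5,"c_top"); crop("side",260,420,85,235,5,"c_side")
E
```

```text
t 3.9 pos [680.7 145.1 220.1] head 0.263 tilt 0.010 | turn_y units 0.00 | dx 2.2 dy 72.1 dz 3.9 | F [-0.2  0.1 -0.6] open 36.8 q7 0.16
```

View pics/c_side.png

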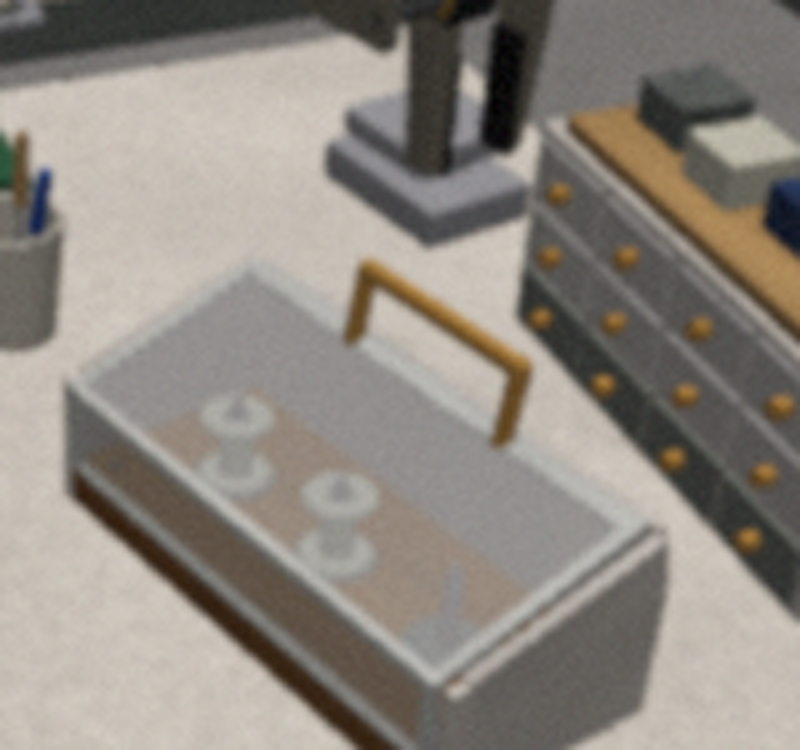

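View pics/c_top.png

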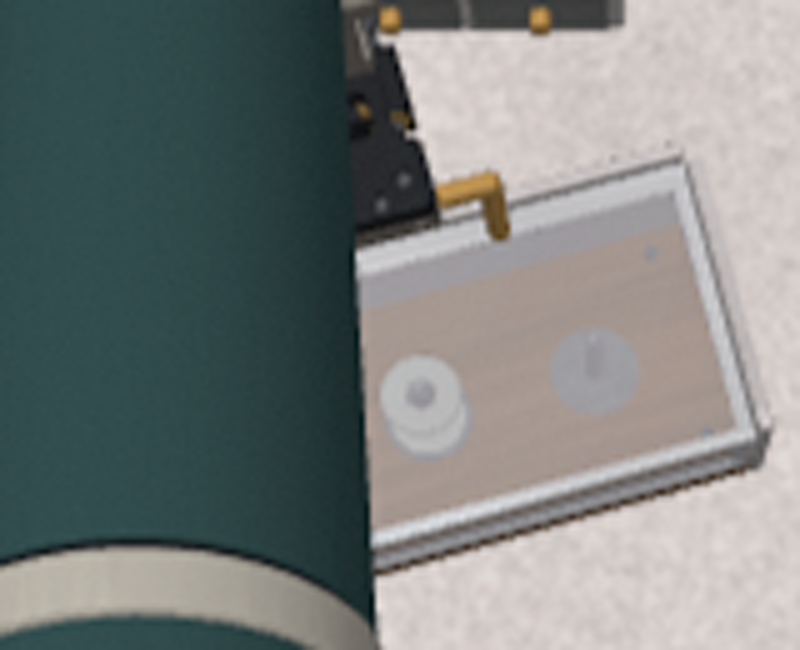

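Request:
carry_out --rows '[[[0,0.018,0.002,0,0,0,0.4],[0,0.018,0.001,0,0,0,0.4],[0,0.018,0.001,0,0,0,0.4],[0,0.018,0,0,0,0,0.4],[0,0,0,0,0,0,0.4]]]'

```text
time_s: 4.38
position: [687.1, 146.6, 152.8]
orientation: [[0.261, -0.002, 0.965], [-0.965, -0.0, 0.261], [-0.0, -1.0, -0.002]]
ft_force: [-0.3, 0.8, -1.2]
opening: 36.7
```

```bash
python3 - <<'E'
from h import *
plan((685,144,148),0.263)
crop("top",150,310,65,195,5,"d_top"); crop("side",260,420,85,235,5,"d_side")
E
```

```text
t 4.4 pos [687.1 146.6 152.8] head 0.264 tilt 0.002 | turn_y units 0.01 | dx 2.0 dy 4.8 dz -2.7 | F [-0.3  0.8 -1.2] open 36.7 q7 0.18
```

View pics/d_side.png

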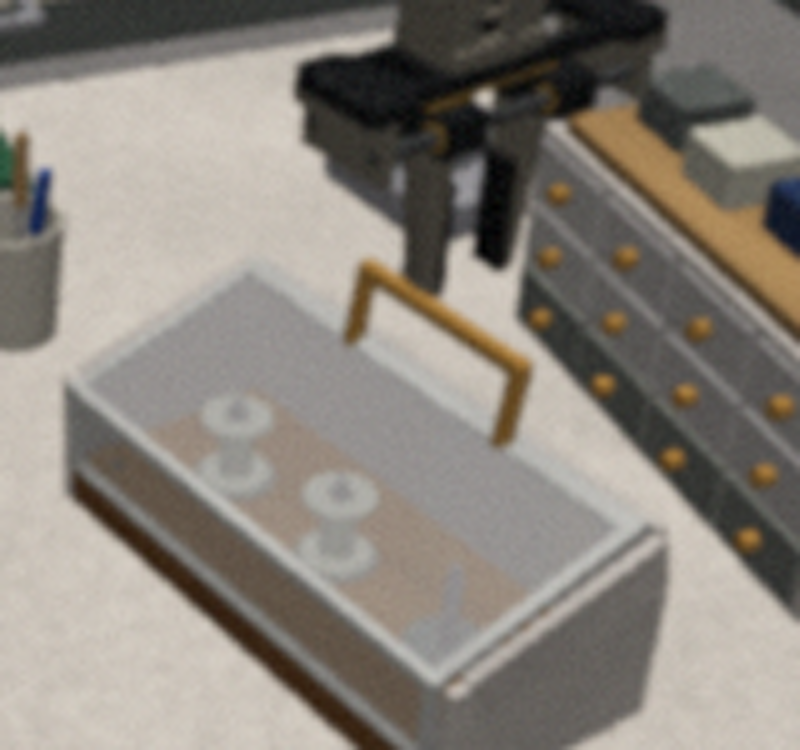

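```bash
python3 - <<'E'
from h import *
o=sensors.get_obs()
for k in(-18,0,18):
  X=o["position"]+o["orientation"][:,2]*k
  u=proj("side",X);print(k,X.round(0),u.round(1),"in crop",((u-[260,85])*5).round(0))
E
```

```text
-18 [672. 142. 156.] [344.8 152. ] in crop [424. 335.]
0 [689. 147. 156.] [350.  149.9] in crop [450. 325.]
18 [706. 151. 156.] [355.1 147.8] in crop [476. 314.]
```

View pics/d_top.png

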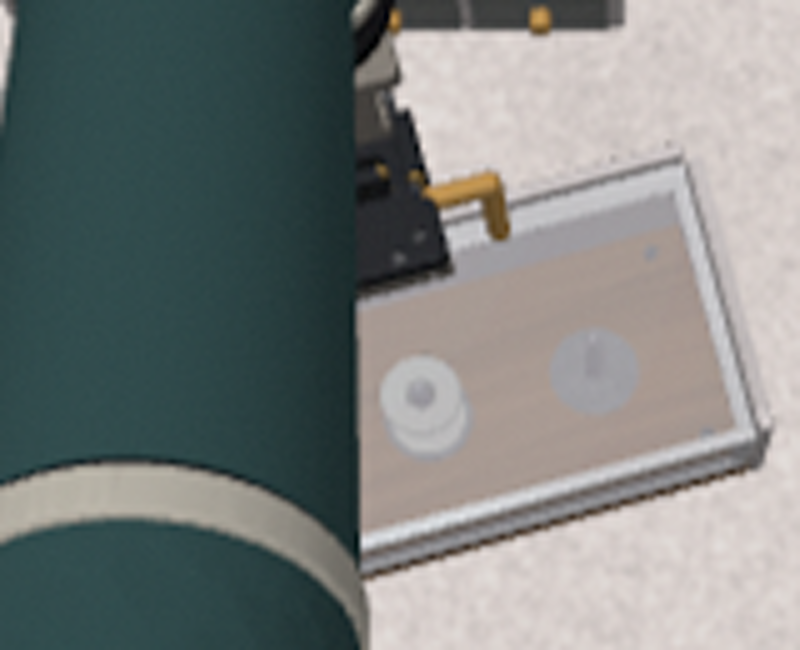

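```bash
python3 - <<'E'
from h import *
plan((685,144,148),0.263)
crop("side",260,420,85,235,5,"e_side")
plan((685,144,148),0.263)
print(sensors.get_obs()["qd"].round(3))
E
```

```text
t 4.5 pos [688.9 146.7 155.9] head 0.263 tilt 0.002 | turn_y units 0.01 | dx 1.6 dy 7.9 dz -4.5 | F [0.2 0.8 0.3] open 37.2 q7 0.18
t 4.5 pos [689.4 146.8 156.6] head 0.263 tilt 0.004 | turn_y units 0.01 | dx 1.6 dy 8.6 dz -5.0 | F [-0.  -0.4  0.4] open 37.1 q7 0.18
[ 0.    -0.008  0.004 -0.006 -0.002 -0.004  0.001]
```

View pics/e_side.png

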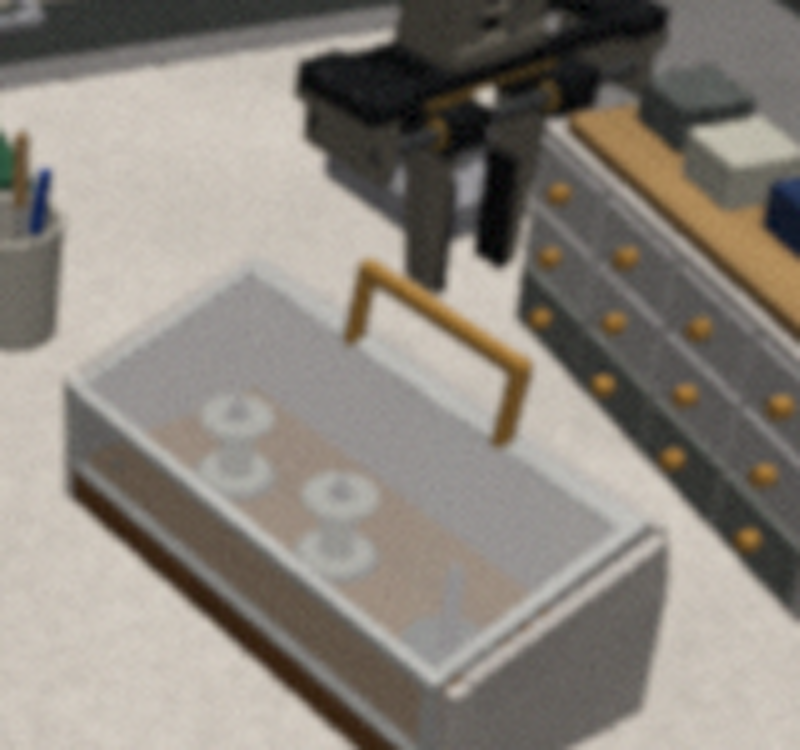

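```bash
python3 - <<'E'
from h import *
R=np.array([[.9057,0,.424],[-.424,0,.9057],[0,-1,0]])
for k in(-46,0,46):
  X=np.array([275.6,588.7,182.9])+R[:,2]*k
  print(k,proj("side",X),proj("top",X))
print(proj("side",(0,0,0)),proj("top",(0,0,0)))
im=cv2.imread("pics/a_side.png");crop("side",110,220,10,110,7,"f1",im)
im=cv2.imread("pics/a_side.png");crop("side",30,170,240,340,5,"f3",im)
E
```

```text
-46 [164.45752082 101.38302356] [ 31.15534844 296.99427923]
0 [169.05419767  94.82319547] [ 11.81187277 288.04607747]
46 [173.41613713  88.59835654] [ -7.47914953 279.1221404 ]
[ 95.17226941 296.4938323 ] [287.01780471 388.4814105 ]
```

View pics/f1.png

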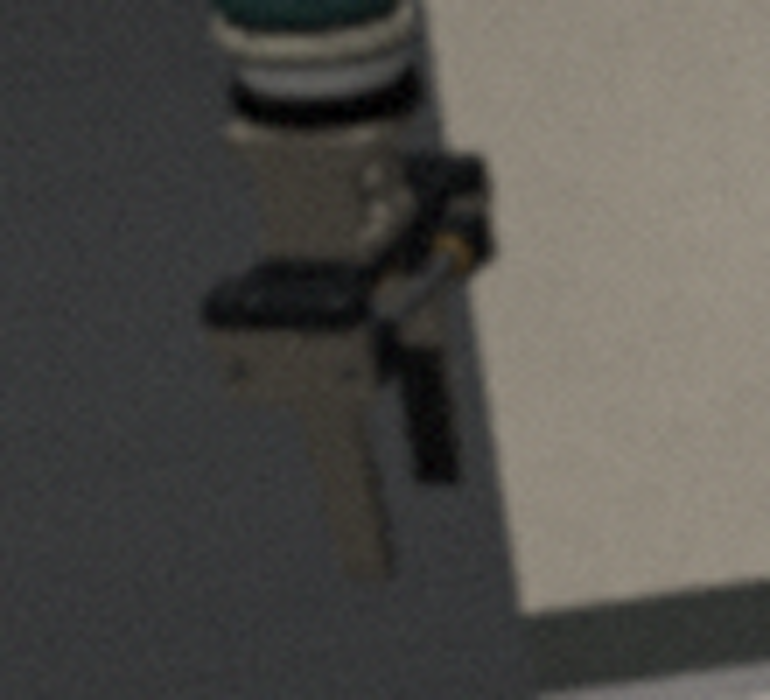

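```bash
python3 - <<'E'
from h import *
im=cv2.imread("pics/a_top.png");crop("top",0,60,270,350,9,"f2",im)
E
```

```text
(no output)
```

View pics/f2.png

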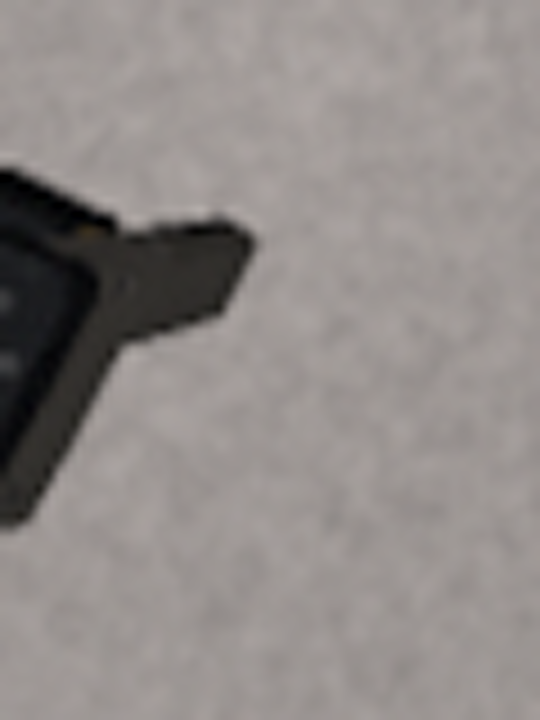

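```bash
python3 - <<'E'
from h import *
print(tri((162.5,92.4),(26.4,300.8)))
print(np.array([275.6,588.7,182.9])-64*np.array([.424,.9057,0]))
# image corners now
o=sensors.get_obs();print(o["position"],[ (proj("side",o["position"]+o["orientation"]@np.array([x,0,z]))-[260,85])*5 for z in(-36,36) for x in(-10,10)])
E
```

```text
(array([253.2406072 , 535.24475311, 217.64858822]), [1.7841639087676253, 1.7841639087676335])
[248.464  530.7352 182.9   ]
[689.38451234 146.79804106 156.56676573] [array([386.37464256, 335.92954834]), array([411.17823099, 353.05022803]), array([489.17577372, 294.65065567]), array([514.48588953, 310.85398074])]
```

Request:
carry_out --rows '[[[0,0,0,0,0,0,0.1],[0,0,0,0,0,0,0.1],[0,0,0,0,0,0,0.1],[0,0,0,0,0,0,0.1]]]' --grip_force 10

```text
time_s: 4.87
position: [688.1, 146.6, 154.7]
orientation: [[0.26, 0.001, 0.966], [-0.966, 0.0, 0.26], [-0.0, -1.0, 0.001]]
ft_force: [1.2, -0.5, -0.5]
opening: 12.3
```

```bash
python3 - <<'E'
from h import *
plan((685,144,148),0.263)
crop("side",260,420,85,235,5,"g_side")
E
```

```text
t 4.9 pos [688.1 146.6 154.7] head 0.263 tilt 0.001 | turn_y units 0.00 | dx 1.7 dy 6.7 dz -3.7 | F [ 1.2 -0.5 -0.5] open 12.3 q7 0.18
```

View pics/g_side.png

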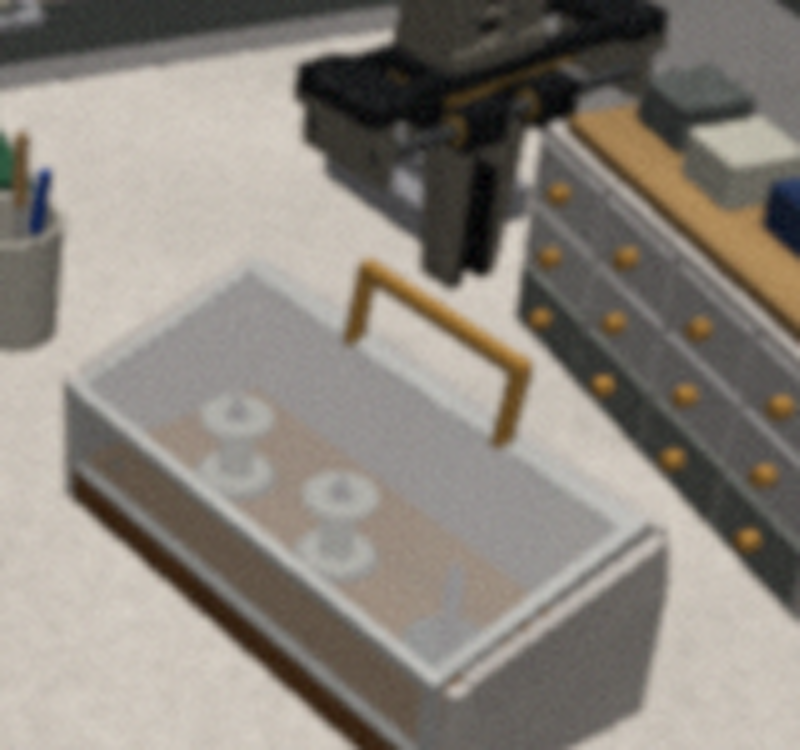

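Request:
carry_out --rows '[[[0,0,0,0,0,0,0],[0,0,0,0,0,0,0],[0,0,0,0,0,0,0]]]'

```text
time_s: 5.17
position: [687.8, 146.5, 153.8]
orientation: [[0.26, -0.0, 0.966], [-0.966, -0.0, 0.26], [0.0, -1.0, -0.0]]
ft_force: [-0.5, 0.7, -0.1]
opening: 0.6
```

Request:
carry_out --rows '[[[0,-0.035,0,0,0,0,0],[0,-0.035,0,0,0,0,0],[0,-0.035,0,0,0,0,0],[0.02,-0.02,-0.015,0,0,0,0],[0.035,0,-0.02,0,0,0,0],[0.035,0,-0.02,0,0,0,0],[0.035,0,-0.02,0,0,0,0],[0.035,0,-0.02,0,0,0,0]]]'

```text
time_s: 5.83
position: [637.0, -34.3, 279.2]
orientation: [[0.261, 0.0, 0.965], [-0.965, 0.0, 0.261], [-0.0, -1.0, 0.0]]
ft_force: [1.0, -0.6, 0.8]
opening: 0.5
```

Request:
carry_out --rows '[[[0.035,0,-0.02,0,0,0,0],[0.035,0,-0.02,0,0,0,0],[0.035,0,-0.02,0,0,0,0],[0.035,0,-0.02,0,0,0,0],[0.035,0,-0.02,0,0,0,0],[0,0,0,0,0,0,0],[0,0,0,0,0,0,0]]]'

```text
time_s: 6.42
position: [585.4, -231.2, 279.2]
orientation: [[0.254, 0.0, 0.967], [-0.967, -0.001, 0.254], [0.001, -1.0, 0.0]]
ft_force: [-0.6, 0.8, -0.6]
opening: 0.6
```

```bash
python3 - <<'E'
from h import *
plan((500,-250,250),0.263)
o=sensors.get_obs();us=proj("side",o["position"]);ut=proj("top",o["position"]);print(us,ut,o["qpos"])
a,b=map(int,us);crop("side",max(0,a-60),a+60,max(0,b-70),b+40,6,"h_side");a2,b2=map(int,ut);crop("top",max(0,a2-60),a2+60,max(0,b2-50),b2+50,6,"h_top")
print(max(0,a-60),max(0,b-70),max(0,a2-60),max(0,b2-50))
E
```

```text
t 6.4 pos [ 585.4 -231.2  279.2] head 0.257 tilt 0.001 | turn_y units -0.07 | dx -4.0 dy 29.2 dz -87.3 | F [-0.6  0.8 -0.6] open 0.6 q7 0.74
[399.29118448 209.25514365] [398.8277114 130.7890109] [-0.06283087  0.37381079  0.5188537   1.57257046 -0.19151955  1.24572615
  0.74464949]
339 139 338 80
```

View pics/h_side.png

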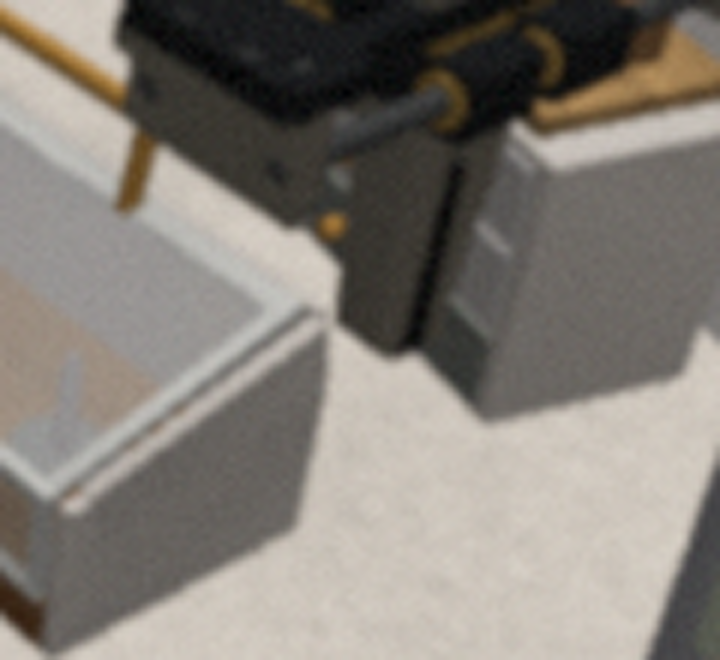

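View pics/h_top.png

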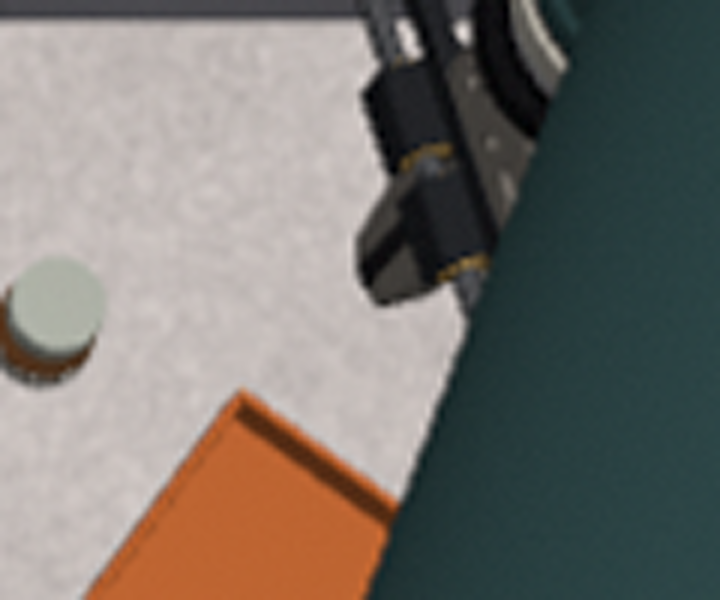

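```bash
python3 - <<'E'
from h import *
o=sensors.get_obs();p=o["position"];R=o["orientation"]
print(p)
for x in(-10,10): 
  q=p+R@np.array([x,0,0]);print(x,q.round(1),proj("side",q),proj("top",q))
X,e=tri((407.3,196.5),(398.8,126.3));print(X,e,"tool",R.T@(X-p))
E
```

```text
[ 587.07456064 -226.66611141  278.73319332]
-10 [ 584.5 -217.   278.7] [394.60386507 204.7524271 ] [391.98972451 131.33138612]
10 [ 589.7 -236.3  278.7] [402.95361557 210.74332477] [401.10551593 128.83784037]
[ 593.12653001 -226.95562354  300.56936558] [5.527325748663009, 5.527325748663248] tool [  1.83987911 -21.83579334   5.77421367]
```

```bash
python3 - <<'E'
from h import *
for i in range(6):
    o=sensors.get_obs();print(o["time_s"],o["position"].round(2),o["qd"].round(3)[:4]);vision.capture("top")
E
```

```text
6.5167 [ 587.07 -226.67  278.73] [-0.023  0.003 -0.017  0.001]
6.5667 [ 587.39 -225.85  278.7 ] [-0.015  0.001 -0.005 -0.001]
6.6167 [ 587.48 -225.55  278.65] [-0.005  0.002  0.003  0.001]
6.6667 [ 587.47 -225.66  278.71] [-0.003 -0.002  0.007  0.001]
6.7167 [ 587.38 -225.82  278.7 ] [0.003 0.    0.008 0.001]
6.7667 [ 587.29 -226.11  278.77] [0.005 0.    0.007 0.   ]
```

Request:
carry_out --rows '[[[0,0.035,0,0,0,0,0],[0,0.035,0,0,0,0,0],[0,0.035,0,0,0,0,0],[0,0.035,0,0,0,0,0],[0,0.035,0,0,0,0,0],[0,0.035,0,0,0,0,0],[0,0.02,0,0,0,0,0],[0,0,0,0,0,0,0]]]'

```text
time_s: 7.48
position: [583.4, -225.6, 43.9]
orientation: [[0.261, -0.009, 0.965], [-0.965, 0.002, 0.261], [-0.005, -1.0, -0.008]]
ft_force: [-0.5, 0.2, -0.0]
opening: 0.3
```

Request:
carry_out --rows '[[[0,0.015,0,0,0,0,0],[0,0.01,0,0,0,0,0],[0,0,0,0,0,0,0],[0,0.005,0,0,0,0,0],[0,0,0,0,0,0,0],[0,0,0,0,0,0,0]]]'

```text
time_s: 7.98
position: [587.3, -227.8, 19.7]
orientation: [[0.26, 0.001, 0.966], [-0.966, -0.0, 0.26], [0.0, -1.0, 0.001]]
ft_force: [-0.3, -1.1, 0.0]
opening: 0.6
```

```bash
python3 - <<'E'
from h import *
plan((500,-250,0),0.263)
o=sensors.get_obs();us=proj("side",o["position"]);print(us)
a,b=map(int,us);crop("side",max(0,a-60),a+60,max(0,b-70),b+40,6,"i_side")
E
```

```text
t 8.0 pos [ 587.3 -227.8   19.7] head 0.263 tilt 0.001 | turn_y units 0.00 | dx -1.2 dy 19.7 dz -90.0 | F [-0.3 -1.1  0. ] open 0.6 q7 0.87
[377.82199988 299.75426162]
```

View pics/i_side.png

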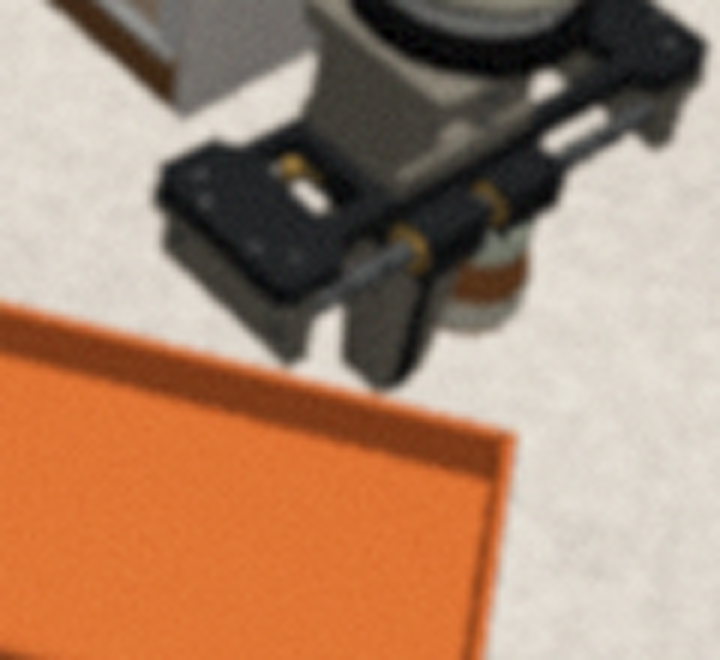

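Request:
carry_out --rows '[[[0,0.01,0,0,0,0,0],[0,0.005,0,0,0,0,0],[0,0.005,0,0,0,0,0],[0,0,0,0,0,0,0],[0,0,0,0,0,0,0],[0,0,0,0,0,0,0]]]'

```text
time_s: 8.53
position: [586.6, -227.5, 0.6]
orientation: [[0.26, -0.0, 0.966], [-0.966, 0.002, 0.26], [-0.002, -1.0, 0.0]]
ft_force: [-4.6, 2.9, 17.1]
opening: 0.6
```

Request:
carry_out --rows '[[[0,0.003,0,0,0,0,0],[0,0.003,0,0,0,0,0],[0,0.003,0,0,0,0,0],[0,0,0,0,0,0,0],[0,0,0,0,0,0,0]]]'

```text
time_s: 8.95
position: [586.9, -227.5, -0.1]
orientation: [[0.26, 0.001, 0.966], [-0.966, 0.006, 0.26], [-0.005, -1.0, 0.002]]
ft_force: [-25.3, 11.8, 76.8]
opening: 0.2
```

Request:
carry_out --rows '[[[0,-0.006,0,0,0,0,0],[0,-0.003,0,0,0,0,0],[0,0,0,0,0,0,0]]]'

```text
time_s: 9.2
position: [587.7, -227.9, 0.6]
orientation: [[0.26, 0.002, 0.966], [-0.966, -0.0, 0.26], [0.001, -1.0, 0.002]]
ft_force: [-4.1, 0.6, 19.2]
opening: 0.6
```

```bash
python3 - <<'E'
from h import *
plan((500,-250,0),0.263)
o=sensors.get_obs();us=proj("side",o["position"]);print(us)
a,b=map(int,us);crop("side",max(0,a-60),a+60,max(0,b-70),b+40,6,"j_side");print(a-60,b-70)
a,b=map(int,proj("top",o["position"]));crop("top",max(0,a-60),a+60,max(0,b-50),b+50,6,"j_top");print(a-60,b-50,a,b)
E
```

```text
t 9.2 pos [ 587.7 -227.9    0.6] head 0.263 tilt 0.002 | turn_y units 0.00 | dx -1.5 dy 0.6 dz -90.5 | F [-4.1  0.6 19.2] open 0.6 q7 0.88
[376.77817511 305.20011897]
316 235
305 112 365 162
```

View pics/j_side.png

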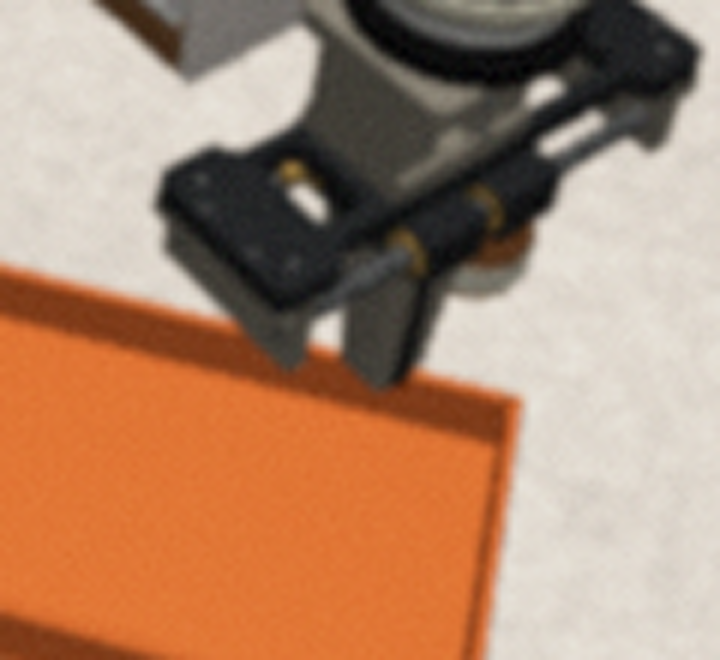

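View pics/j_top.png

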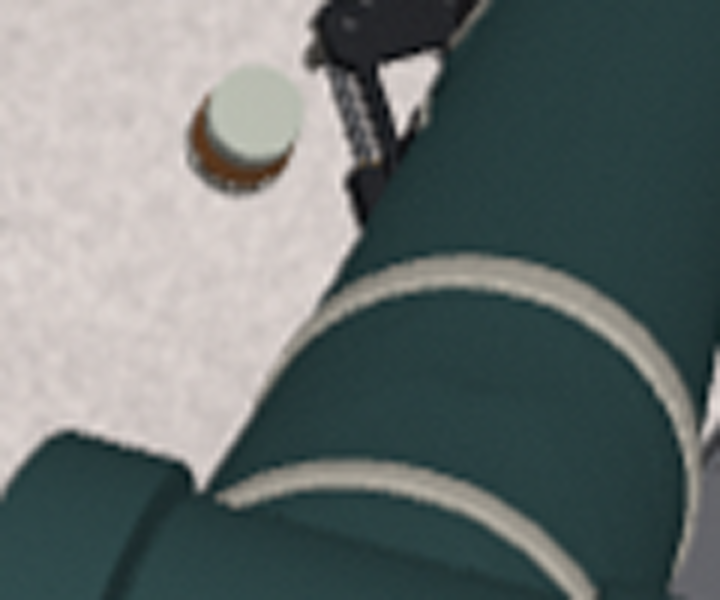

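```bash
python3 - <<'E'
from h import *
for z in (0,22,32): print(z,onz("side",(379.3,299.3),z),onz("side",(379.3,296.5),z))
# tub corners from first top image
for u in [(380,146),(421,176),(376.5,239),(332,207)]: print(u,onz("top",u,32).round(1))
E
```

```text
0 [ 601.16519908 -215.08491178    0.        ] [ 6.04999272e+02 -2.08184109e+02 -1.13686838e-13]
22 [ 589.66482453 -229.20371493   22.        ] [ 593.38807292 -222.50238195   22.        ]
32 [ 584.43738155 -235.62135273   32.        ] [ 588.11025502 -229.01068766   32.        ]
(380, 146) [ 625.3 -260.9   32. ]
(421, 176) [ 541.7 -367.7   32. ]
(376.5, 239) [ 375.1 -239.5   32. ]
(332, 207) [ 460.9 -125.4   32. ]
```

Request:
carry_out --rows '[[[0,-0.01,0,0,0,0,0],[0,-0.02,0,0,0,0,0],[0,-0.02,0,0,0,0,0],[0,0,0,0,0,0,0]]]'

```text
time_s: 9.63
position: [588.7, -228.8, 51.4]
orientation: [[0.26, 0.004, 0.966], [-0.966, -0.002, 0.26], [0.003, -1.0, 0.004]]
ft_force: [0.7, -0.2, 0.0]
opening: 0.0
```

```bash
sed -i 's/o=sensors.get_obs();p=o\["position"\];R/o=sensors.get_obs();p=o["position"]+[0,0,31.4];R/' h.py; python3 - <<'E'
from h import *
plan((685,144,215),0.263)
E
```

```text
t 9.6 pos [ 588.7 -228.8   82.8] head 0.263 tilt 0.005 | turn_y units 0.00 | dx -334.9 dy -132.2 dz 189.9 | F [ 0.7 -0.2  0. ] open 0.0 q7 0.85
```

Request:
carry_out --rows '[[[0,-0.035,0,0,0,0,0.2],[0,-0.035,0,0,0,0,0.4],[0,-0.035,0,0,0,0,0.4],[0,-0.03,0,0,0,0,0.4],[-0.03,0,0.017,0,0,0,0.4],[-0.03,0,0.017,0,0,0,0.4],[-0.03,0,0.017,0,0,0,0.4],[-0.03,0,0.017,0,0,0,0.4]]]'

```text
time_s: 10.3
position: [621.0, -92.6, 182.7]
orientation: [[0.26, -0.001, 0.966], [-0.966, 0.0, 0.26], [-0.0, -1.0, -0.001]]
ft_force: [1.1, -0.5, -0.0]
opening: 36.8
```

Request:
carry_out --rows '[[[-0.03,0,0.017,0,0,0,0.4],[-0.03,0,0.017,0,0,0,0.4],[-0.03,0,0.017,0,0,0,0.4],[-0.03,0,0.017,0,0,0,0.4],[-0.03,0,0.017,0,0,0,0.4],[-0.03,0,0.017,0,0,0,0.4],[0,0,0,0,0,0,0.4],[0,0,0,0,0,0,0.4]]]'

```text
time_s: 10.97
position: [672.1, 109.4, 181.6]
orientation: [[0.265, -0.003, 0.964], [-0.964, -0.0, 0.265], [-0.0, -1.0, -0.003]]
ft_force: [0.3, -0.2, -1.3]
opening: 36.5
```

```bash
python3 - <<'E'
from h import *
plan((685,144,215),0.263)
E
```

```text
t 11.0 pos [672.1 109.4 213. ] head 0.268 tilt 0.003 | turn_y units 0.07 | dx -30.0 dy -2.0 dz 21.5 | F [ 0.3 -0.2 -1.3] open 36.5 q7 0.24
```

Request:
carry_out --rows '[[[-0.015,0,0.01,0,0,0,0.4],[-0.015,0,0.01,0,0,0,0.4],[0,0.02,0,0,0,0,0.4],[0,0.02,0,0,0,0,0.4],[0,0.02,0,0,0,0,0.4],[0,0,0,0,0,0,0.4],[0,0,0,0,0,0,0.4]]]'

```text
time_s: 11.55
position: [683.7, 139.2, 122.7]
orientation: [[0.259, -0.002, 0.966], [-0.966, -0.001, 0.259], [0.001, -1.0, -0.003]]
ft_force: [-0.4, 0.5, 0.4]
opening: 36.7
```

```bash
python3 - <<'E'
from h import *
plan((685,144,146),0.263)
crop("side",260,420,85,235,5,"k_side")
E
```

```text
t 11.6 pos [683.7 139.2 154.1] head 0.262 tilt 0.003 | turn_y units -0.02 | dx -4.3 dy 8.1 dz 2.5 | F [-0.4  0.5  0.4] open 36.7 q7 0.21
```

View pics/k_side.png

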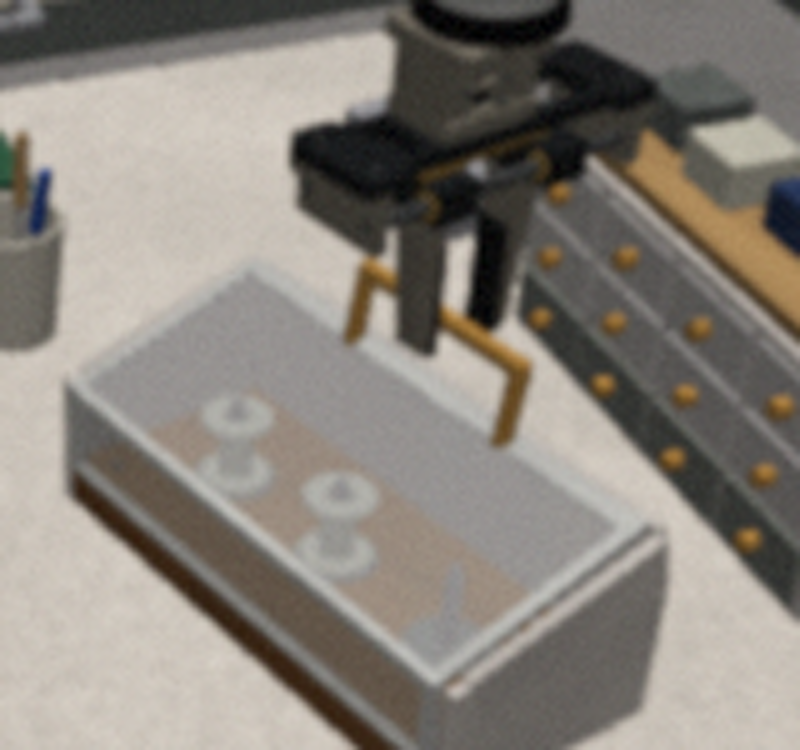

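The fingers now straddle the bar: the front finger is in front of it at (420,350) and the rear one behind it. I'll go 5 mm lower and close.

Request:
carry_out --rows '[[[0,0.006,0,0,0,0,0.4],[0,0,0,0,0,0,0.2],[0,0,0,0,0,0,0],[0,0,0,0,0,0,0],[0,0,0,0,0,0,0],[0,0,0,0,0,0,0]]]' --grip_force 10

```text
time_s: 12.1
position: [683.1, 140.1, 117.5]
orientation: [[0.26, -0.002, 0.966], [-0.966, -0.001, 0.26], [-0.0, -1.0, -0.002]]
ft_force: [-3.1, -0.5, -0.8]
opening: 11.8
```

```bash
python3 - <<'E'
from h import *
plan((685,144,146),0.263)
E
```

```text
t 12.1 pos [683.1 140.1 148.9] head 0.263 tilt 0.002 | turn_y units 0.00 | dx -3.3 dy 2.9 dz 2.8 | F [-3.1 -0.5 -0.8] open 11.8 q7 0.21
```

```bash
python3 -c "
import numpy as np
t=np.linspace(.81,2.163,17)
x=187*np.cos(t);z=187*np.sin(t)
print([(round(-(b)/1000,4),round(a/1000,4)) for a,b in zip(np.diff(x),np.diff(z))])"
```

```text
[(np.float64(-0.0104), np.float64(-0.0119)), (np.float64(-0.0094), np.float64(-0.0127)), (np.float64(-0.0083), np.float64(-0.0135)), (np.float64(-0.0071), np.float64(-0.0141)), (np.float64(-0.0059), np.float64(-0.0147)), (np.float64(-0.0046), np.float64(-0.0151)), (np.float64(-0.0033), np.float64(-0.0155)), (np.float64(-0.002), np.float64(-0.0157)), (np.float64(-0.0007), np.float64(-0.0158)), (np.float64(0.0007), np.float64(-0.0158)), (np.float64(0.002), np.float64(-0.0157)), (np.float64(0.0033), np.float64(-0.0155)), (np.float64(0.0046), np.float64(-0.0151)), (np.float64(0.0059), np.float64(-0.0147)), (np.float64(0.0071), np.float64(-0.0141)), (np.float64(0.0083), np.float64(-0.0135))]
```

Request:
carry_out --rows '[[[0,-0.0104,-0.0119,0,0,0,0],[0,-0.0094,-0.0127,0,0,0,0],[0,-0.0083,-0.0135,0,0,0,0],[0,-0.0071,-0.0141,0,0,0,0],[0,-0.0059,-0.0147,0,0,0,0],[0,-0.0046,-0.0151,0,0,0,0],[0,-0.0033,-0.0155,0,0,0,0],[0,0,0,0,0,0,0]]]'

```text
time_s: 12.77
position: [591.6, 114.5, 170.3]
orientation: [[0.26, 0.007, 0.966], [-0.966, 0.002, 0.26], [-0.0, -1.0, 0.007]]
ft_force: [0.1, -0.4, 9.3]
opening: 11.5
```

```bash
python3 - <<'E'
from h import *
plan((685,144,146),0.263)
o=sensors.get_obs();p=o["position"]+[0,0,50];d=p-[626.9,127.7,0];x=.9656*d[0]+.26*d[1]+70;z=p[2]-30
print(x,z,np.hypot(x,z),np.arctan2(z,x)-.763)
crop("side",240,400,65,235,4.5,"l_side")
E
```

```text
t 12.8 pos [591.6 114.5 201.7] head 0.263 tilt 0.007 | turn_y units -0.01 | dx -4.2 dy 55.7 dz 97.8 | F [ 0.1 -0.4  9.3] open 11.5 q7 0.19
32.52400354090555 190.31761105266636 193.0766787655175 0.6385380946351614
```

View pics/l_side.png

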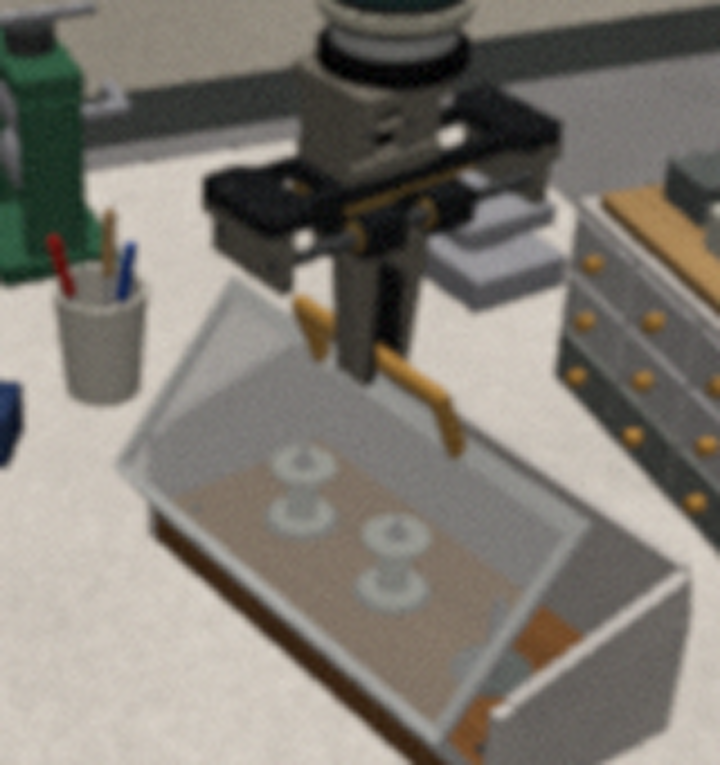

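Opening well, with the bar still between the fingers. I'll continue the arc.

Request:
carry_out --rows '[[[0,-0.001,-0.0157,0,0,0,0],[0,0,-0.0158,0,0,0,0],[0,0.001,-0.0158,0,0,0,0],[0,0.002,-0.0157,0,0,0,0],[0,0.0033,-0.0155,0,0,0,0],[0,0.0046,-0.0151,0,0,0,0],[0,0.0059,-0.0147,0,0,0,0],[0,0.0071,-0.0141,0,0,0,0]]]'

```text
time_s: 13.48
position: [473.2, 82.4, 146.3]
orientation: [[0.26, 0.004, 0.966], [-0.966, 0.001, 0.26], [0.0, -1.0, 0.004]]
ft_force: [-3.0, -4.0, 13.0]
opening: 11.7
```

Request:
carry_out --rows '[[[0,0.0083,-0.0135,0,0,0,0],[0,0,0,0,0,0,0],[0,0,0,0,0,0,0]]]'

```text
time_s: 13.73
position: [456.4, 77.8, 135.7]
orientation: [[0.259, -0.005, 0.966], [-0.966, -0.002, 0.259], [0.0, -1.0, -0.005]]
ft_force: [-7.5, -6.0, 8.0]
opening: 11.4
```

```bash
cat >> h.py <<'E'
def ang():
    o=sensors.get_obs();p=o["position"]+[0,0,50];d=p-[626.9,127.7,0];x=.9656*d[0]+.26*d[1]+70;z=p[2]-30
    print("hinge rel",x.round(1),z.round(1),"r",np.hypot(x,z).round(1),"ang",(np.arctan2(z,x)-.763).round(3))
E
python3 - <<'E'
from h import *
plan((685,144,146),0.263);ang()
crop("side",220,400,65,235,4.4,"m_side")
E
```

```text
t 13.7 pos [456.4  77.8 167.1] head 0.262 tilt 0.005 | turn_y units -0.01 | dx -4.5 dy 21.1 dz 238.0 | F [-7.5 -6.   8. ] open 11.4 q7 0.15
hinge rel -107.6 155.7 r 189.3 ang 1.413
```

View pics/m_side.png

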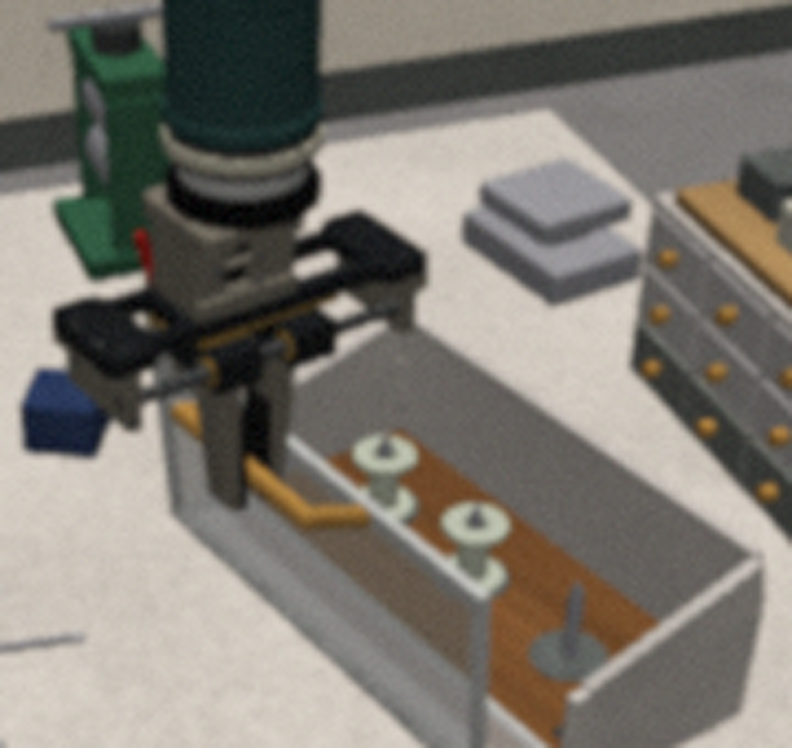

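Request:
carry_out --rows '[[[0,0,0,0,0,0,0.05],[0,0,0,0,0,0,0.22],[0,0,0,0,0,0,0.25],[0,-0.03,0,0,0,0,0.25],[0,-0.035,0,0,0,0,0.25],[0,-0.035,0,0,0,0,0.6],[0,-0.03,0,0,0,0,0.6],[0.035,0,-0.01,0,0,0,0.6]]]'

```text
time_s: 14.45
position: [462.7, 49.9, 271.5]
orientation: [[0.27, 0.011, 0.963], [-0.963, 0.006, 0.27], [-0.002, -1.0, 0.012]]
ft_force: [1.9, -0.0, 0.1]
opening: 41.0
```

Request:
carry_out --rows '[[[0.035,0,-0.01,0,1,0,0.6],[0.035,0,-0.01,0,1,0,0.6],[0.035,0,-0.01,0,1,0,0.6],[0.035,0,-0.01,0,1,0,0.6],[0.035,0,-0.01,0,1,0,0.6],[0.035,0,-0.01,0,1,0,0.6],[0.02,0,-0.01,0,1,0,0.6],[0,0,0,0,1,0,0.6]]]'

```text
time_s: 15.12
position: [396.1, -189.8, 266.2]
orientation: [[-0.379, 0.002, 0.925], [-0.925, -0.0, -0.379], [-0.0, -1.0, 0.002]]
ft_force: [1.3, 0.9, -0.1]
opening: 55.2
```

```bash
python3 - <<'E'
from h import *
plan((600,210,215),0.263-np.pi/2)
t=vision.capture("top");s=vision.capture("side")
cv2.imwrite("pics/n_t.png",t);cv2.imwrite("pics/n_s.png",s)
crop("top",150,310,85,215,5,"n_top",t);crop("side",240,400,105,255,5,"n_side",s)
E
```

```text
t 15.1 pos [ 396.1 -189.8  297.6] head -0.389 tilt 0.002 | turn_y units 11.49 | dx -300.8 dy 82.6 dz -333.1 | F [ 1.3  0.9 -0.1] open 55.2 q7 -0.02
```

View pics/n_top.png

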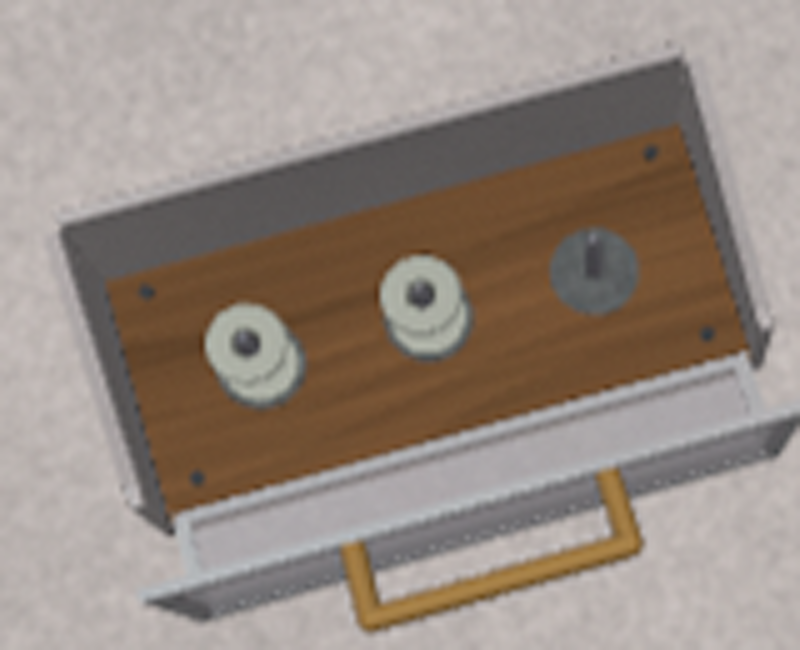

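View pics/n_side.png

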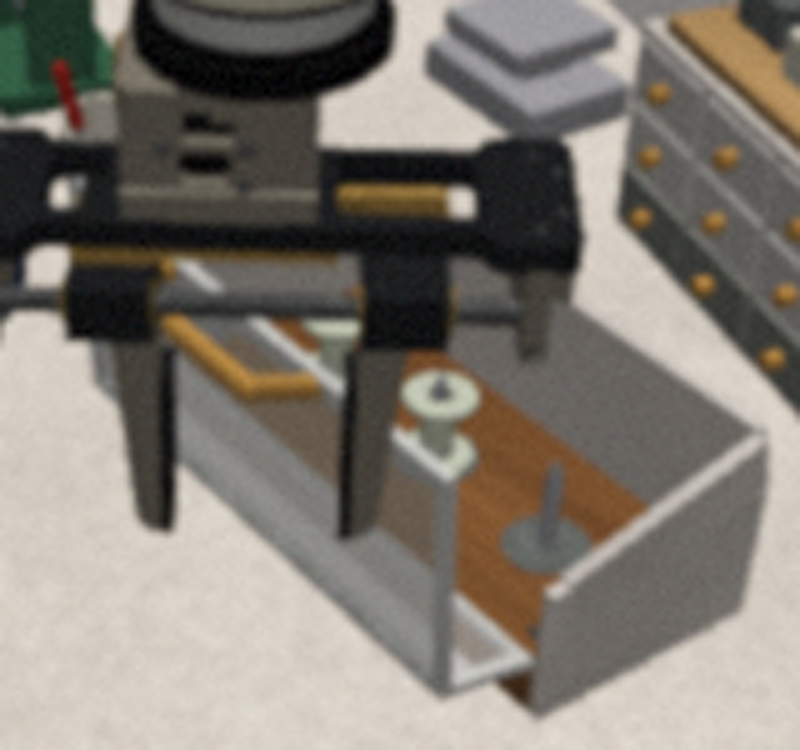

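```bash
cat > fit2.py <<'E'
from fit import *
obs=[T("top",268.8,139,('s',-92,31)),T("top",268.8,132,('s',-92,86)),
T("top",199.2,153.4,('s',92,77)),T("top",234.2,143.8,('s',0,77)),
T("side",307.7,168.4,('s',92,74)),T("side",328.1,184.2,('s',0,74)),T("side",349.6,214,('s',-92,31)),T("side",350.7,198,('s',-92,86)),
]
def f(p):
    o=[]
    for n,uv,l in obs: o+=list(proj(n,P(p,[0,l[1],l[2]]))-uv)
    return np.array(o)
s=least_squares(f,[620,124,0.26]);p=s.x
E
python3 - <<'E'
from fit2 import *
print(p,f(p).reshape(-1,2).round(1))
for n in("side","top"):
  f1=lambda p:np.concatenate([proj(n2,P(p,[0,l[1],l[2]]))-uv for n2,uv,l in obs if n2==n]); q=least_squares(f1,p).x; print(n,q)
for i,y in enumerate((-92,0,92)): print("spindle",i,P(p,(0,y,30)).round(1))
E
```

```text
[6.22164207e+02 1.26577501e+02 2.77852135e-01] [[ 0.3 -0.1]
 [ 0.1  0.4]
 [ 0.1 -0.2]
 [ 0.1 -0.5]
 [-0.6 -0.2]
 [-0.2 -0.2]
 [-0.4  0.1]
 [ 0.7 -0.2]]
side [6.22592361e+02 1.26058342e+02 2.67405049e-01]
top [6.21739937e+02 1.26850730e+02 2.84588462e-01]
spindle 0 [647.4  38.1  30. ]
spindle 1 [622.2 126.6  30. ]
spindle 2 [596.9 215.   30. ]
```

```bash
python3 - <<'E'
from fit2 import *
for q in("file_cup","flux_jar","ring_box"):
    a=pinpoint("side",q);b=pinpoint("top",q)
    print(q,[(np.round(x["point"],1).tolist(),round(x["score"],2)) for x in a][:2],[(np.round(x["point"],1).tolist(),round(x["score"],2)) for x in b][:2])
    if a and b: print(tri(a[0]["point"],b[0]["point"]))
    if b:
        X=onz("top",b[0]["point"],0);d=X[:2]-p[:2];c,s=np.cos(p[2]),np.sin(p[2]);print(X.round(0),"local",c*d[0]+s*d[1],-s*d[0]+c*d[1])
it=vision.capture("top")
crop("top",70,330,40,240,3,"o_top",it)
plan((597,215,215),-1.30)
E
```

```text
file_cup [([344.6, 323.5], 0.3)] [([113.4, 183.2], 0.83)]
(array([ 1052.44644738,  1009.19355484, -1799.23109331]), [231.14345482645135, 231.14345482645146])
[537. 458.   0.] local 9.010632020195246 341.85978592199865
flux_jar [([393.4, 281.0], 0.71), ([305.8, 180.1], 0.39)] [([251.3, 196.7], 0.52), ([127.3, 221.6], 0.32)]
(array([ 644.12868986,   18.9441727 , -185.65000213]), [141.68069356910894, 141.68069356910897])
[496.  88.   0.] local -131.89551906000676 -2.3354330155996976
ring_box [([233.1, 164.1], 0.52)] [([128.2, 220.7], 0.6)]
(array([430.27232146, 416.60179449,  -2.35545364]), [5.256229465098611, 5.256229465098647])
[435. 415.   0.] local -100.66724324915792 328.58449199206575
t 15.6 pos [ 398.5 -185.   297. ] head -0.374 tilt 0.000 | turn_y units 11.57 | dx -298.3 dy 82.0 dz -332.3 | F [0.4 0.2 0.1] open 54.9 q7 -0.02
```

View pics/o_top.png

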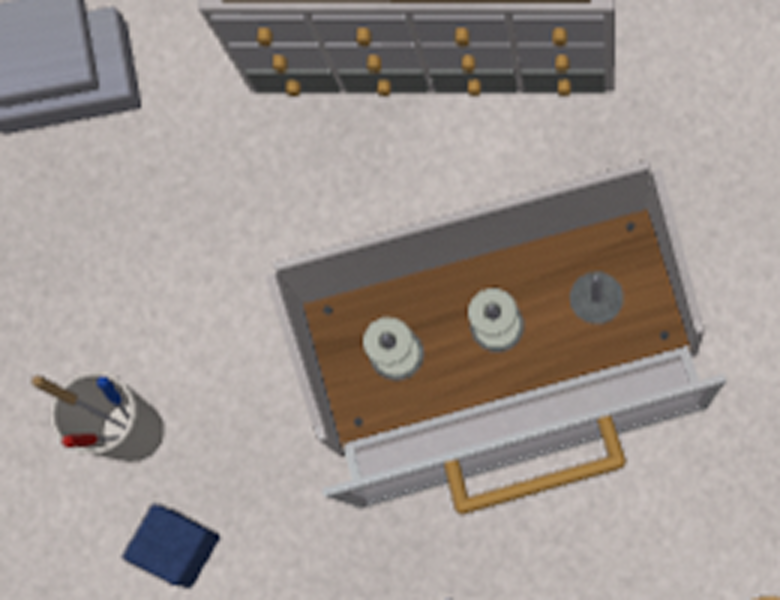

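Request:
carry_out --rows '[[[0,0,0,0,1,0,0.6],[0,0,0,0,1,0,0.6],[0,0,0,0,1,0,0.6],[0,0,0,0,1,0,0.6],[0,0,0,0,1,0,0.6],[0,0,0,0,1,0,0.6],[0,0,0,0,1,0,0.6],[0,0,0,0,1,0,0.6]]]'

```text
time_s: 16.23
position: [398.4, -185.2, 265.6]
orientation: [[-0.852, -0.0, 0.524], [-0.524, -0.0, -0.852], [0.0, -1.0, 0.0]]
ft_force: [-0.5, 1.1, 0.8]
opening: 54.8
```

Request:
carry_out --rows '[[[0,0,0,0,1,0,0.6],[0,0,0,0,1,0,0.6],[0,0,0,0,1,0,0.6],[0,0,0,0,0.5,0,0.6],[-0.026,0,-0.029,0,0,0,0.6],[-0.026,0,-0.029,0,0,0,0.6],[-0.026,0,-0.029,0,0,0,0.6],[-0.026,0,-0.029,0,0,0,0.6]]]'

```text
time_s: 16.9
position: [467.5, -43.7, 265.8]
orientation: [[-0.962, 0.001, 0.271], [-0.271, 0.0, -0.962], [-0.001, -1.0, -0.0]]
ft_force: [1.1, -1.3, 0.8]
opening: 55.4
```

Request:
carry_out --rows '[[[-0.026,0,-0.029,0,0,0,0.6],[-0.026,0,-0.029,0,0,0,0.6],[-0.026,0,-0.029,0,0,0,0.6],[-0.026,0,-0.029,0,0,0,0.6],[-0.026,0,-0.029,0,0,0,0.6],[-0.026,0,-0.029,0,0,0,0.6],[-0.026,0,-0.029,0,0,0,0.6],[0,0,0,0,0,0,0.6]]]'

```text
time_s: 17.57
position: [587.6, 208.7, 263.7]
orientation: [[-0.959, -0.001, 0.282], [-0.282, 0.002, -0.959], [0.0, -1.0, -0.002]]
ft_force: [-1.3, 0.5, -0.6]
opening: 55.1
```

```bash
python3 - <<'E'
from h import *
plan((597,215,215),-1.30)
E
```

```text
t 17.6 pos [587.6 208.7 295.1] head -1.285 tilt 0.002 | turn_y units 0.19 | dx -10.7 dy 80.1 dz -3.5 | F [-1.3  0.5 -0.6] open 55.1 q7 -1.54
```

Request:
carry_out --rows '[[[-0.01,0.035,-0.003,0,0.2,0,0.6],[0,0.035,0,0,0,0,0.6],[0,0.035,0,0,0,0,0.6],[0,0.03,0,0,0,0,0.6],[0,0,0,0,0,0,0.6],[0,0,0,0,0,0,0.6],[0,0,0,0,0,0,0.6]]]'

```text
time_s: 18.15
position: [597.2, 205.0, 132.4]
orientation: [[-0.967, 0.002, 0.256], [-0.256, 0.001, -0.967], [-0.002, -1.0, -0.0]]
ft_force: [0.5, 0.1, 0.4]
opening: 55.1
```

```bash
python3 - <<'E'
from h import *
plan((597,215,44),-1.30)
t=vision.capture("side")
crop("side",240,400,65,225,4.5,"p_side",t)
plan((597,215,44),-1.30)
E
```

```text
t 18.1 pos [597.2 205.  163.8] head -1.312 tilt 0.002 | turn_y units -0.15 | dx -2.5 dy 119.8 dz -9.7 | F [0.5 0.1 0.4] open 55.1 q7 -1.51
t 18.2 pos [597.6 205.1 164.5] head -1.312 tilt 0.004 | turn_y units -0.15 | dx -2.0 dy 120.5 dz -9.7 | F [ 0.3 -0.6 -0.1] open 55.2 q7 -1.51
```

View pics/p_side.png

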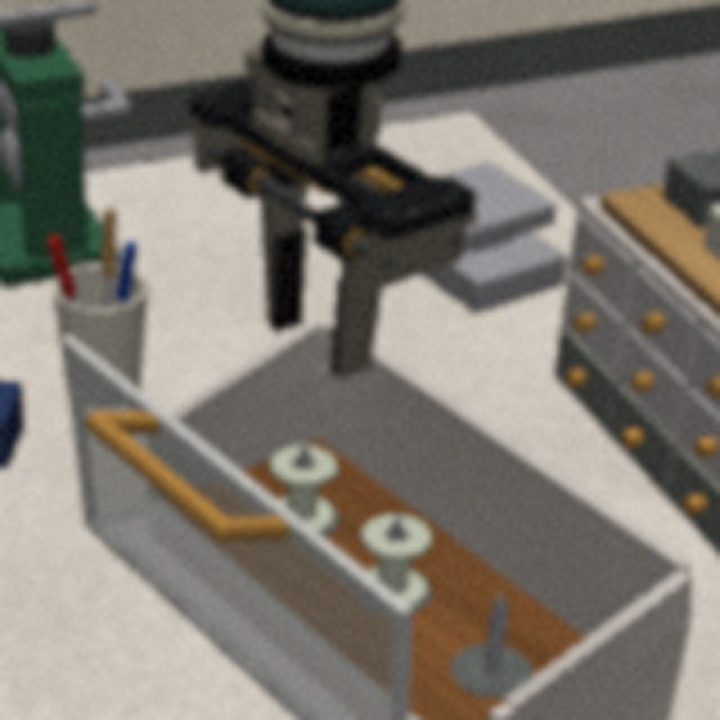

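Request:
carry_out --rows '[[[-0.002,0.02,-0.01,0,0,0,0.6],[0,0.025,0,0,0,0,0.6],[0,0.025,0,0,0,0,0.6],[0,0.01,0,0,0,0,0.6],[0,0,0,0,0,0,0.6],[0,0,0,0,0,0,0.6]]]'

```text
time_s: 18.7
position: [596.4, 214.9, 52.2]
orientation: [[-0.967, 0.002, 0.255], [-0.255, 0.001, -0.967], [-0.002, -1.0, -0.0]]
ft_force: [0.1, 0.1, 0.3]
opening: 55.1
```

```bash
python3 - <<'E'
from h import *
plan((597,215,44),-1.30)
t=vision.capture("side")
crop("side",240,400,65,225,4.5,"q_side",t)
E
```

```text
t 18.7 pos [596.4 214.9  83.6] head -1.313 tilt 0.002 | turn_y units -0.16 | dx -0.5 dy 39.6 dz 0.1 | F [0.1 0.1 0.3] open 55.1 q7 -1.49
```

View pics/q_side.png

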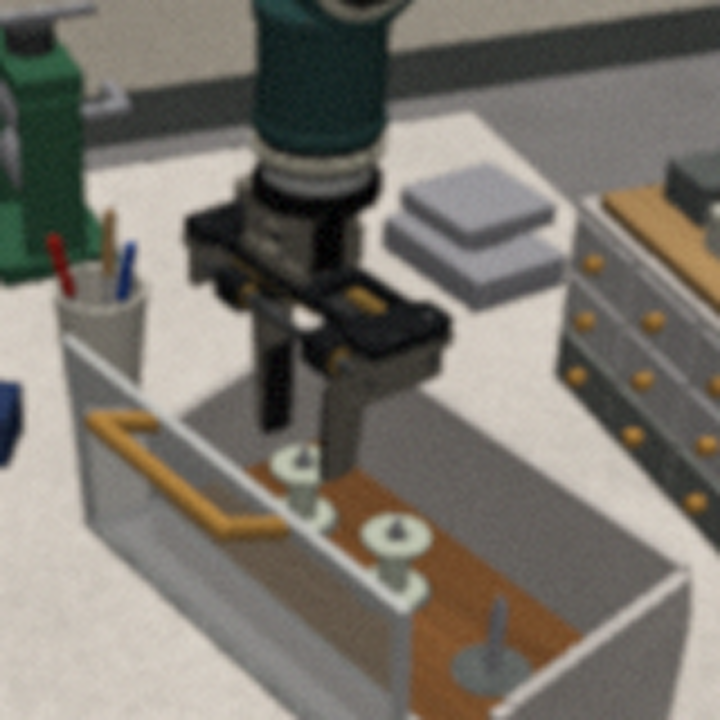

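Request:
carry_out --rows '[[[0,0.01,0,0,-0.15,0,0.6],[0,0.015,0,0,0,0,0.6],[0,0.015,0,0,0,0,0.6],[0,0,0,0,0,0,0.6],[0,0,0,0,0,0,0.5],[0,0,0,0,0,0,0.3],[0,0,0,0,0,0,0.3],[0,0,0,0,0,0,0.3]]]' --grip_force 15

```text
time_s: 19.42
position: [596.1, 215.0, 11.8]
orientation: [[-0.964, 0.002, 0.267], [-0.267, 0.001, -0.964], [-0.002, -1.0, -0.0]]
ft_force: [0.9, -0.7, 0.8]
opening: 40.9
```

```bash
python3 - <<'E'
from h import *
plan((597,215,44),-1.30)
E
```

```text
t 19.4 pos [596.1 215.   43.2] head -1.301 tilt 0.002 | turn_y units -0.01 | dx -0.8 dy -0.8 dz 0.3 | F [ 0.9 -0.7  0.8] open 40.9 q7 -1.46
```

Request:
carry_out --rows '[[[0,-0.01,0,0,0,0,0.3],[0,-0.02,0,0,0,0,0.3],[0,-0.03,0,0,0,0,0.3],[0,-0.03,0,0,0,0,0.3],[0,-0.035,0,0,0,0,0.3],[0,-0.035,0,0,0,0,0.3],[0,-0.035,0,0,0,0,0.3],[0,0,0,0,0,0,0.3]]]'

```text
time_s: 20.08
position: [599.7, 215.8, 214.8]
orientation: [[-0.964, 0.013, 0.266], [-0.266, 0.006, -0.964], [-0.014, -1.0, -0.002]]
ft_force: [1.0, 0.5, 0.3]
opening: 41.3
```

```bash
python3 - <<'E'
from h import *
plan((500,-215,200),-1.30)
t=vision.capture("side")
crop("side",240,400,35,235,4,"r_side",t)
# tub refine
for q in("tub",): 
    for n in ("top",):
        s=silhouettes(n,q)[0]; m=s["mask"].astype(np.uint8);c=max(cv2.findContours(m,0,2)[0],key=cv2.contourArea);print(n,cv2.minAreaRect(c),onz(n,cv2.minAreaRect(c)[0],25))
E
```

```text
t 20.1 pos [599.7 215.8 246.2] head -1.301 tilt 0.014 | turn_y units -0.01 | dx 211.3 dy 46.2 dz 388.4 | F [1.  0.5 0.3] open 41.3 q7 -1.54
top ((373.33258056640625, 189.8759765625), (49.195556640625, 79.64144897460938), 36.52885437011719) [ 506.61450147 -239.01557984   25.        ]
```

View pics/r_side.png

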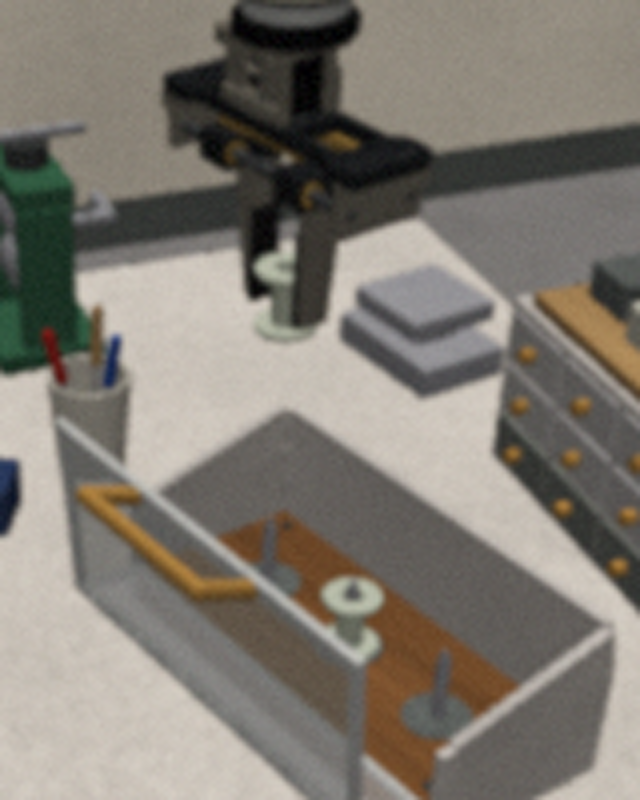

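```bash
python3 - <<'E'
from h import *
plan((470,-214,240),-1.30)
E
```

```text
t 20.2 pos [596.3 215.1 239.9] head -1.301 tilt 0.005 | turn_y units -0.01 | dx 236.5 dy -0.1 dz 379.7 | F [-0.  -0.7 -1.5] open 41.2 q7 -1.54
```

Request:
carry_out --rows '[[[0.016,0,0.026,0,0,0,0.3],[0.0165,0,0.0265,0,0,0,0.3],[0.0165,0,0.0265,0,0,0,0.3],[0.0165,0,0.0265,0,0,0,0.3],[0.0165,0,0.0265,0,0,0,0.3],[0.0165,0,0.0265,0,0,0,0.3],[0.0165,0,0.0265,0,0,0,0.3],[0.0165,0,0.0265,0,0,0,0.3]]]'

```text
time_s: 20.85
position: [523.2, -25.5, 204.6]
orientation: [[-0.964, -0.002, 0.267], [-0.267, -0.0, -0.964], [0.002, -1.0, -0.001]]
ft_force: [0.7, 0.1, -0.2]
opening: 41.2
```

Request:
carry_out --rows '[[[0.0165,0,0.0265,0,0,0,0.3],[0.0165,0,0.0265,0,0,0,0.3],[0.0165,0,0.0265,0,0,0,0.3],[0.0165,0,0.0265,0,0,0,0.3],[0.0165,0,0.0265,0,0,0,0.3],[0.0165,0,0.0265,0,0,0,0.3],[0,0,0,0,0,0,0.3],[0,0,0,0,0,0,0.3]]]'

```text
time_s: 21.52
position: [470.4, -205.1, 204.9]
orientation: [[-0.965, -0.002, 0.263], [-0.263, 0.0, -0.965], [0.002, -1.0, -0.001]]
ft_force: [0.1, 0.4, -0.5]
opening: 41.2
```

```bash
python3 - <<'E'
from h import *
plan((470,-214,20),-1.30)
E
```

```text
t 21.5 pos [ 470.4 -205.1  236.3] head -1.305 tilt 0.002 | turn_y units -0.06 | dx 2.8 dy 216.3 dz 8.4 | F [ 0.1  0.4 -0.5] open 41.2 q7 -0.80
```

Request:
carry_out --rows '[[[0.002,0.03,0.008,0,0,0,0.3],[0,0.035,0,0,0,0,0.3],[0,0.035,0,0,0,0,0.3],[0,0.035,0,0,0,0,0.3],[0,0.035,0,0,0,0,0.3],[0,0.025,0,0,0,0,0.3],[0,0.01,0,0,0,0,0.3],[0,0,0,0,0,0,0.3]]]'

```text
time_s: 22.18
position: [470.4, -210.0, -1.9]
orientation: [[-0.963, -0.006, 0.268], [-0.268, 0.002, -0.963], [0.005, -1.0, -0.003]]
ft_force: [-0.4, -0.1, -0.5]
opening: 41.0
```

Request:
carry_out --rows '[[[0,0,0,0,0,0,0.3],[0,0,0,0,0,0,0.3]]]'

```text
time_s: 22.35
position: [473.6, -212.1, 2.1]
orientation: [[-0.964, 0.002, 0.267], [-0.267, -0.0, -0.964], [-0.002, -1.0, 0.001]]
ft_force: [0.7, 0.5, -0.4]
opening: 41.2
```

```bash
python3 - <<'E'
from h import *
plan((470,-214,20),-1.30)
t=vision.capture("side")
crop("side",240,440,245,395,4,"s_side",t)
E
```

```text
t 22.4 pos [ 473.6 -212.1   33.5] head -1.300 tilt 0.002 | turn_y units -0.00 | dx 4.0 dy 13.5 dz 0.9 | F [ 0.7  0.5 -0.4] open 41.2 q7 -0.56
```

View pics/s_side.png

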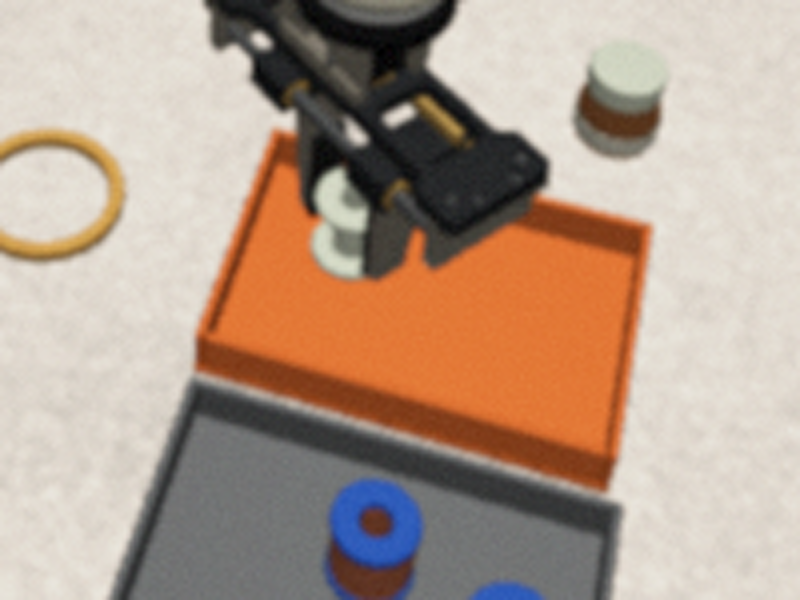

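Request:
carry_out --rows '[[[0,0.008,0,0,0,0,0.3],[0,0.006,0,0,0,0,0.3],[0,0,0,0,0,0,0.3],[0,0,0,0,0,0,0.5],[0,0,0,0,0,0,0.6],[0,0,0,0,0,0,0.6]]]'

```text
time_s: 22.9
position: [472.1, -212.1, -13.3]
orientation: [[-0.964, -0.0, 0.267], [-0.267, 0.0, -0.964], [0.0, -1.0, -0.0]]
ft_force: [1.1, 0.4, 0.8]
opening: 55.1
```

Request:
carry_out --rows '[[[0,-0.02,0,0,0,0,0.6],[0,-0.035,0,0,0,0,0.6],[0,-0.035,0,0,0,0,0.6],[0,-0.035,0,0,0,0,0.6],[0,-0.035,0,0,0,0,0.6],[0,-0.035,0,0,0,0,0.6],[-0.01,-0.01,-0.026,0,0,0,0.6],[-0.01,0,-0.026,0,0,0,0.6]]]'

```text
time_s: 23.57
position: [479.4, -158.2, 195.3]
orientation: [[-0.965, 0.007, 0.263], [-0.263, -0.001, -0.965], [-0.007, -1.0, 0.003]]
ft_force: [0.8, 0.8, -1.0]
opening: 55.3
```

```bash
python3 - <<'E'
from h import *
plan((622.2,126.6,150),-1.30)
t=vision.capture("side")
crop("side",240,440,245,420,4,"t_side",t)
E
```

```text
t 23.6 pos [ 479.4 -158.2  226.7] head -1.305 tilt 0.007 | turn_y units -0.06 | dx -213.7 dy 76.7 dz -236.2 | F [ 0.8  0.8 -1. ] open 55.3 q7 -0.90
```

View pics/t_side.png

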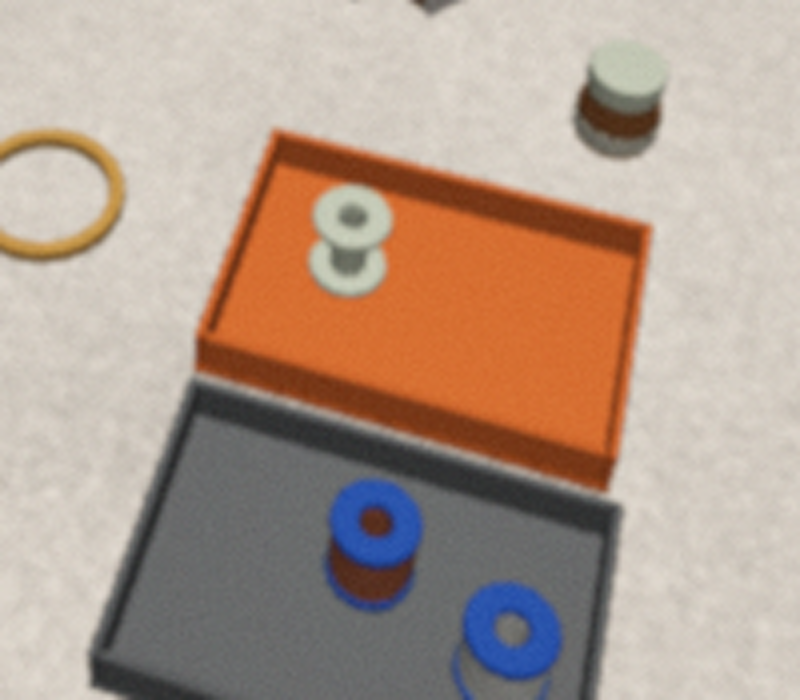

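Reel 1 stands in the tub at (350,240). On to the middle reel.

Request:
carry_out --rows '[[[-0.026,-0.002,-0.029,0,0,0,0.6],[-0.026,0,-0.029,0,0,0,0.6],[-0.026,0,-0.029,0,0,0,0.6],[-0.026,0,-0.029,0,0,0,0.6],[-0.026,0,-0.029,0,0,0,0.6],[-0.026,0,-0.029,0,0,0,0.6],[-0.026,0,-0.029,0,0,0,0.6],[-0.026,0,-0.029,0,0,0,0.6]]]'

```text
time_s: 24.28
position: [616.4, 124.2, 193.3]
orientation: [[-0.964, -0.001, 0.267], [-0.267, -0.0, -0.964], [0.001, -1.0, -0.0]]
ft_force: [1.2, -0.5, 1.1]
opening: 55.3
```

Request:
carry_out --rows '[[[0,0,0,0,0,0,0.6],[0,0,0,0,0,0,0.6],[0,0,0,0,0,0,0.6]]]'

```text
time_s: 24.53
position: [615.7, 121.5, 193.0]
orientation: [[-0.964, -0.001, 0.267], [-0.267, -0.001, -0.964], [0.002, -1.0, 0.001]]
ft_force: [0.5, -0.9, -0.2]
opening: 54.7
```

```bash
python3 - <<'E'
from h import *
plan((622.2,126.6,44),-1.30)
E
```

```text
t 24.5 pos [615.7 121.5 224.4] head -1.301 tilt 0.002 | turn_y units -0.01 | dx -7.7 dy 180.4 dz -3.2 | F [ 0.5 -0.9 -0.2] open 54.7 q7 -1.36
```

Request:
carry_out --rows '[[[-0.0075,0.025,-0.003,0,0,0,0.6],[0,0.035,0,0,0,0,0.6],[0,0.035,0,0,0,0,0.6],[0,0.025,0,0,0,0,0.6],[0,0,0,0,0,0,0.6],[0,0,0,0,0,0,0.6],[0,0,0,0,0,0,0.6],[0,0,0,0,0,0,0.6]]]'

```text
time_s: 25.2
position: [624.3, 126.9, 76.2]
orientation: [[-0.964, 0.004, 0.266], [-0.266, 0.001, -0.964], [-0.004, -1.0, 0.0]]
ft_force: [0.6, 0.2, 1.2]
opening: 55.0
```

```bash
python3 - <<'E'
from h import *
plan((622.2,126.6,44),-1.30)
E
```

```text
t 25.2 pos [624.3 126.9 107.6] head -1.302 tilt 0.004 | turn_y units -0.02 | dx 2.1 dy 63.6 dz -0.3 | F [0.6 0.2 1.2] open 55.0 q7 -1.31
```

Request:
carry_out --rows '[[[0.001,0.02,0,0,0,0,0.6],[0,0.02,0,0,0,0,0.6],[0,0.016,0,0,0,0,0.6],[0,0.004,0,0,0,0,0.6],[0,0,0,0,0,0,0.6],[0,0,0,0,0,0,0.4],[0,0,0,0,0,0,0.3],[0,0,0,0,0,0,0.3]]]'

```text
time_s: 25.87
position: [623.0, 127.4, 15.4]
orientation: [[-0.964, 0.003, 0.267], [-0.267, 0.001, -0.964], [-0.003, -1.0, -0.0]]
ft_force: [-0.8, -0.1, 3.6]
opening: 40.6
```

Request:
carry_out --rows '[[[0,0,0,0,0,0,0.3],[0,0,0,0,0,0,0.3]]]'

```text
time_s: 26.03
position: [623.0, 127.3, 15.4]
orientation: [[-0.964, 0.003, 0.267], [-0.267, 0.001, -0.964], [-0.003, -1.0, -0.0]]
ft_force: [-0.9, 1.0, 6.6]
opening: 40.4
```

Request:
carry_out --rows '[[[0,-0.01,0,0,0,0,0.3],[0,-0.02,0,0,0,0,0.3],[0,-0.03,0,0,0,0,0.3],[0,-0.03,0,0,0,0,0.3],[0,-0.035,0,0,0,0,0.3],[0,-0.035,0,0,0,0,0.3],[0,-0.035,0,0,0,0,0.3],[0,0,0,0,0,0,0.3]]]'

```text
time_s: 26.7
position: [625.9, 127.4, 217.2]
orientation: [[-0.964, 0.012, 0.266], [-0.266, 0.004, -0.964], [-0.013, -1.0, -0.0]]
ft_force: [0.8, -0.6, 0.4]
opening: 41.0
```

```bash
python3 - <<'E'
from h import *
plan((540,-268,240),-1.30)
crop("side",240,400,35,235,4,"u_side")
plan((540,-268,240),-1.30)
E
```

```text
t 26.7 pos [625.9 127.4 248.6] head -1.301 tilt 0.013 | turn_y units -0.01 | dx 188.5 dy 8.6 dz 358.1 | F [ 0.8 -0.6  0.4] open 41.0 q7 -1.37
t 26.8 pos [624.1 127.3 245.1] head -1.301 tilt 0.008 | turn_y units -0.01 | dx 186.8 dy 5.1 dz 358.4 | F [-0.5 -0.1 -1.7] open 41.0 q7 -1.37
```

View pics/u_side.png

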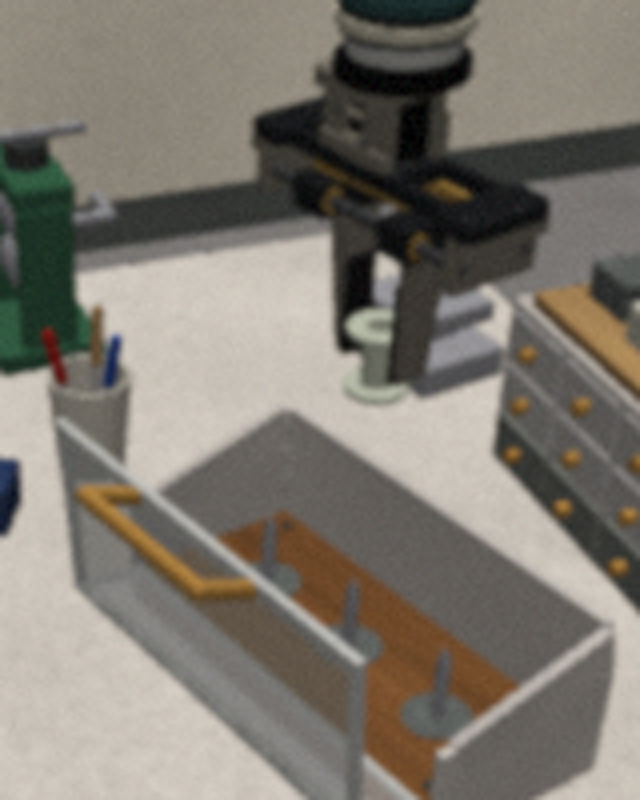

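Request:
carry_out --rows '[[[0.013,0,0.026,0,0,0,0.3],[0.015,0,0.028,0,0,0,0.3],[0.015,0,0.028,0,0,0,0.3],[0.015,0,0.028,0,0,0,0.3],[0.015,0,0.028,0,0,0,0.3],[0.015,0,0.028,0,0,0,0.3],[0.015,0,0.028,0,0,0,0.3],[0.015,0,0.028,0,0,0,0.3]]]'

```text
time_s: 27.42
position: [565.7, -119.5, 207.9]
orientation: [[-0.964, -0.002, 0.267], [-0.267, 0.0, -0.964], [0.002, -1.0, -0.001]]
ft_force: [0.0, -0.1, -0.2]
opening: 40.3
```

Request:
carry_out --rows '[[[0.015,0,0.028,0,0,0,0.3],[0.015,0,0.028,0,0,0,0.3],[0.015,0,0.028,0,0,0,0.3],[0.015,0,0.028,0,0,0,0.3],[0.008,0,0.028,0,0,0,0.3],[0,0,0,0,0,0,0.3],[0,0,0,0,0,0,0.3],[0,0,0,0,0,0,0.3]]]'

```text
time_s: 28.08
position: [538.6, -270.3, 207.8]
orientation: [[-0.964, -0.001, 0.267], [-0.267, 0.001, -0.964], [0.001, -1.0, -0.002]]
ft_force: [0.3, 1.0, -0.1]
opening: 40.7
```

```bash
python3 - <<'E'
from h import *
plan((540,-268,20),-1.30)
E
```

```text
t 28.1 pos [ 538.6 -270.3  239.2] head -1.300 tilt 0.002 | turn_y units -0.00 | dx -2.0 dy 219.2 dz -1.9 | F [ 0.3  1.  -0.1] open 40.7 q7 -0.67
```

Request:
carry_out --rows '[[[0,0.03,0,0,0,0,0.3],[0,0.035,0,0,0,0,0.3],[0,0.035,0,0,0,0,0.3],[0,0.035,0,0,0,0,0.3],[0,0.035,0,0,0,0,0.3],[0,0.02,0,0,0,0,0.3],[0,0.005,0,0,0,0,0.3],[0,0,0,0,0,0,0.3]]]'

```text
time_s: 28.75
position: [538.2, -269.2, 12.1]
orientation: [[-0.963, -0.003, 0.269], [-0.269, 0.002, -0.963], [0.003, -1.0, -0.003]]
ft_force: [0.3, 0.2, -0.2]
opening: 40.5
```

Request:
carry_out --rows '[[[0,0,0,0,0,0,0.3],[0,0,0,0,0,0,0.3]]]'

```text
time_s: 28.92
position: [540.5, -271.5, 15.5]
orientation: [[-0.964, 0.003, 0.268], [-0.268, -0.001, -0.964], [-0.003, -1.0, 0.002]]
ft_force: [-0.1, 1.0, -0.1]
opening: 40.4
```

```bash
python3 - <<'E'
from h import *
plan((540,-268,20),-1.30)
t=vision.capture("side")
crop("side",240,440,245,420,4,"v_side",t)
E
```

```text
t 28.9 pos [ 540.5 -271.5   46.9] head -1.300 tilt 0.003 | turn_y units 0.00 | dx -0.4 dy 26.9 dz -3.5 | F [-0.1  1.  -0.1] open 40.4 q7 -0.53
```

View pics/v_side.png

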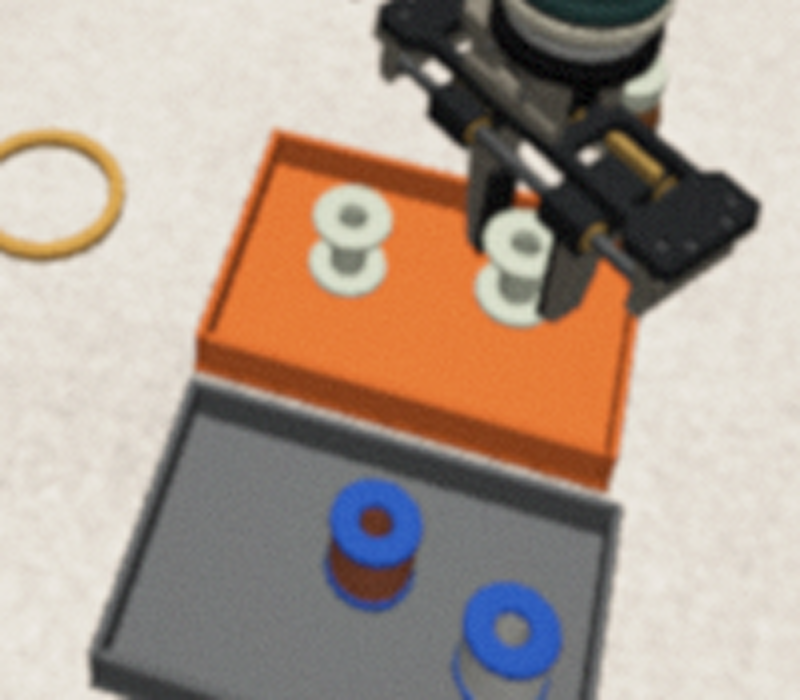

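Request:
carry_out --rows '[[[0,0.012,0,0,0,0,0.3],[0,0.01,0,0,0,0,0.3],[0,0,0,0,0,0,0.3],[0,0,0,0,0,0,0.3],[0,0,0,0,0,0,0.5],[0,0,0,0,0,0,0.6],[0,0,0,0,0,0,0.6]]]'

```text
time_s: 29.55
position: [539.0, -271.5, -8.2]
orientation: [[-0.964, 0.0, 0.267], [-0.267, -0.0, -0.964], [-0.0, -1.0, 0.0]]
ft_force: [-0.7, 0.8, -0.1]
opening: 54.3
```

Request:
carry_out --rows '[[[0,-0.02,0,0,0,0,0.6],[0,-0.035,0,0,0,0,0.6],[0,-0.035,0,0,0,0,0.6],[0,-0.035,0,0,0,0,0.6],[0,-0.035,0,0,0,0,0.6],[0,-0.02,0,0,0,0,0.6],[0,0,0,0,0,0,0.6],[0,0,0,0,0,0,0.6]]]'

```text
time_s: 30.22
position: [539.6, -271.5, 172.9]
orientation: [[-0.964, 0.003, 0.267], [-0.267, -0.0, -0.964], [-0.003, -1.0, 0.001]]
ft_force: [0.0, 0.5, -0.9]
opening: 55.2
```

```bash
python3 - <<'E'
from h import *
for nm,a,b in(("cu",(333.8,375.8),(427.1,222.3)),("ag",(367.8,402.5),(450,208.9))):
    X,e=tri(a,b);print(nm,X.round(1),np.round(e,1),onz("top",b,49).round(1),onz("side",a,49).round(1)); plan((X[0],X[1],180))
crop("side",240,440,245,420,4,"w_side");crop("top",320,480,140,310,3.5,"w_top")
E
```

```text
cu [ 415.8 -369.8   48.3] [0.3 0.3] [ 415.5 -369.4   49. ] [ 415.8 -370.2   49. ]
t 30.2 pos [ 539.6 -271.5  204.3] head -1.301 tilt 0.003 | turn_y units 0.00 | dx 145.6 dy 24.3 dz 61.7 | F [ 0.   0.5 -0.9] open 55.2 q7 -0.64
ag [ 450.1 -432.4   48.9] [0.3 0.3] [ 449.8 -432.3   49. ] [ 450.3 -432.5   49. ]
t 30.2 pos [ 539.6 -271.5  204.3] head -1.301 tilt 0.003 | turn_y units 0.00 | dx 129.3 dy 24.3 dz 131.2 | F [ 0.   0.5 -0.9] open 55.2 q7 -0.64
```

View pics/w_side.png

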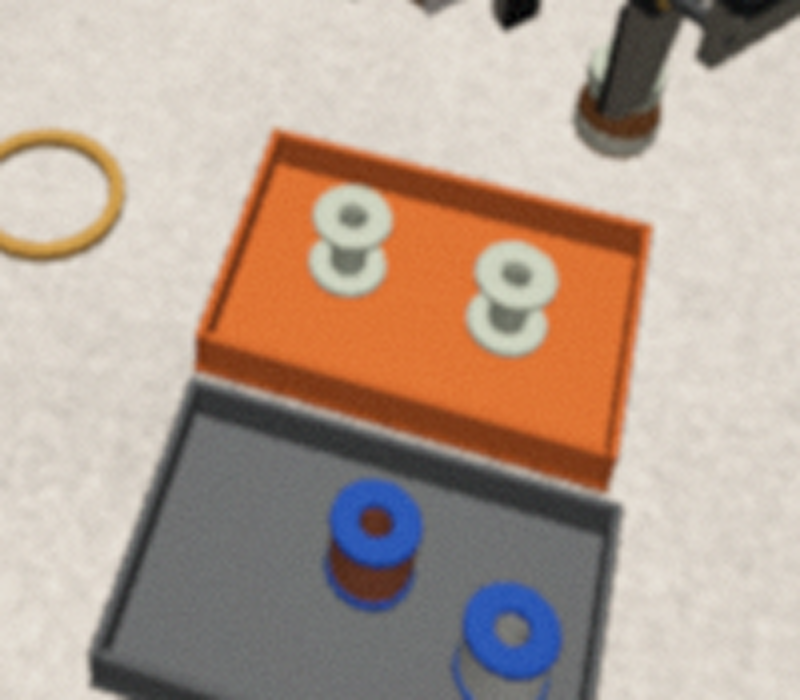

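View pics/w_top.png

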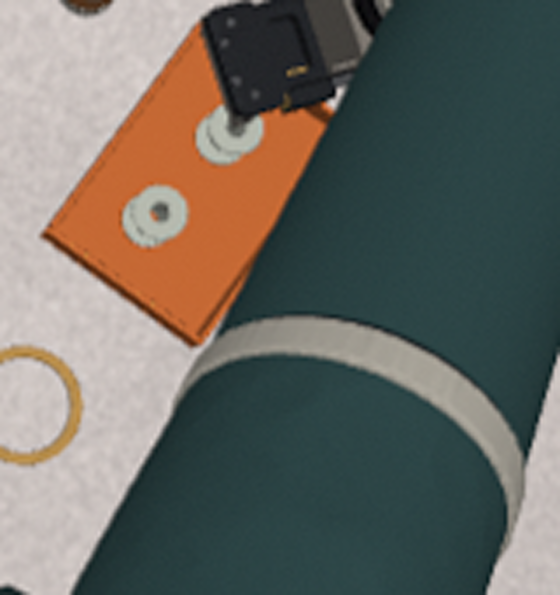

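```bash
python3 - <<'E'
from h import *
o=(320,140);f=3.5
c=[np.array(onz("top",(u/f+o[0],v/f+o[1]),32))[:2] for u,v in((380,140),(537,250),(385,472),(222,358))]
print(np.round(c,0))
cen=np.mean(c,0);print(cen, [np.linalg.norm(c[i]-c[(i+1)%4]).round(0) for i in range(4)])
for nm,X in(("cu",(415.8,-369.8)),("ag",(450.1,-432.4))):
  for h in (-1.30,-0.69+np.pi/2-np.pi*0,-0.69):
    z=np.array([np.cos(h),np.sin(h)]);x=np.array([np.sin(h),-np.cos(h)])
    m=[]
    for k in(-46.,46.):
      for w in(-10,10):
        q=np.array(X)+k*z+w*x
        # dist inside polygon
        d=[]
        for i in range(4):
            a,b=c[i],c[(i+1)%4];n=np.array([-(b-a)[1],(b-a)[0]]);n/=np.linalg.norm(n);n*=np.sign(n@(cen-a));d.append(n@(q-a))
        m.append(round(min(d)))
    print(nm,round(h,2),m)
E
```

```text
[[ 531. -388.]
 [ 444. -503.]
 [ 280. -375.]
 [ 366. -257.]]
[ 405.28674214 -380.66263808] [np.float64(144.0), np.float64(208.0), np.float64(146.0), np.float64(210.0)]
cu -1.3 [22, 38, 60, 52]
cu 0.88 [42, 41, 11, 12]
cu -0.69 [46, 60, 48, 57]
ag -1.3 [50, 66, -5, 7]
ag 0.88 [13, 13, 39, 25]
ag -0.69 [70, 50, -9, -8]
```

Request:
carry_out --rows '[[[0.029,0,0.0125,0,0,0,0.6],[0.029,0,0.0125,0,0,0,0.6],[0.029,0,0.0125,0,0,0,0.6],[0.029,0,0.0125,0,0,0,0.6],[0.0295,0,0.0125,0,0,0,0.6],[0,0.03,0,0,0,0,0.6],[0,0.03,0,0,0,0,0.6],[0,0.03,0,0,0,0,0.6]]]'

```text
time_s: 30.98
position: [414.1, -370.3, 79.5]
orientation: [[-0.964, -0.001, 0.265], [-0.265, 0.001, -0.964], [0.001, -1.0, -0.001]]
ft_force: [-0.2, -0.0, 0.2]
opening: 55.3
```

Request:
carry_out --rows '[[[0,0,0,0,0,0,0.6],[0,0,0,0,0,0,0.6],[0,0,0,0,0,0,0.6],[0,0,0,0,0,0,0.6]]]'

```text
time_s: 31.32
position: [416.3, -371.2, 83.1]
orientation: [[-0.964, 0.002, 0.267], [-0.267, -0.001, -0.964], [-0.001, -1.0, 0.002]]
ft_force: [-0.0, 0.7, 1.2]
opening: 54.8
```

```bash
python3 - <<'E'
from h import *
plan((415.8,-369.8,20),-1.3)
crop("side",240,440,245,420,4,"x_side")
E
```

```text
t 31.3 pos [ 416.3 -371.2  114.5] head -1.301 tilt 0.002 | turn_y units -0.01 | dx 0.1 dy 94.5 dz -1.5 | F [-0.   0.7  1.2] open 54.8 q7 -0.30
```

View pics/x_side.png

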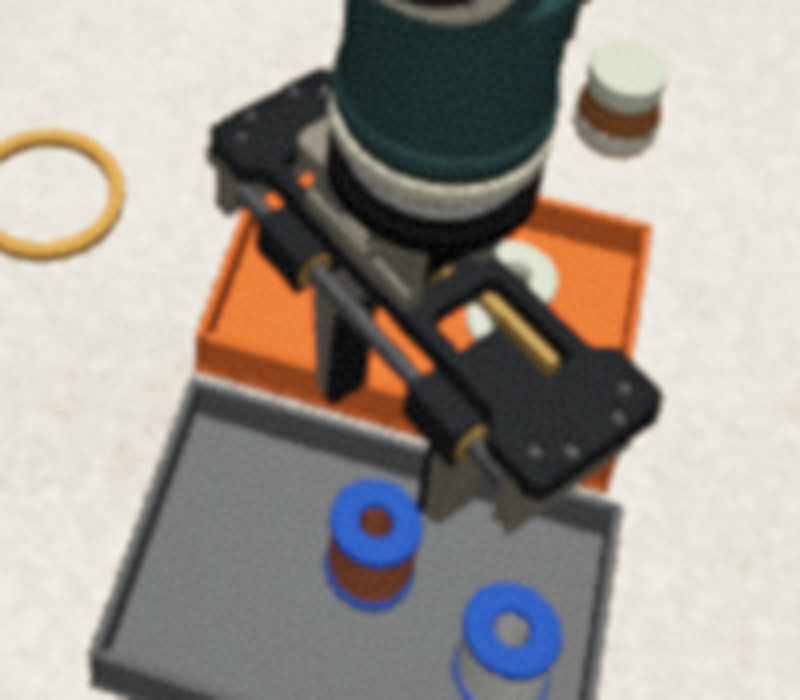

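Request:
carry_out --rows '[[[0,0.025,-0.0015,0,0,0,0.6],[0,0.025,0,0,0,0,0.6],[0,0.02,0,0,0,0,0.6],[0,0.015,0,0,0,0,0.6],[0,0.008,0,0,0,0,0.6],[0,0,0,0,0,0,0.6],[0,0,0,0,0,0,0.6],[0,0,0,0,0,0,0.6]]]'

```text
time_s: 32.03
position: [416.0, -369.8, -10.0]
orientation: [[-0.964, 0.002, 0.267], [-0.267, -0.001, -0.964], [-0.002, -1.0, 0.002]]
ft_force: [-0.9, -0.6, 0.1]
opening: 55.1
```

```bash
python3 - <<'E'
from h import *
plan((415.8,-369.8,20),-1.3)
crop("side",240,440,245,420,4,"y_side")
E
```

```text
t 32.0 pos [ 416.  -369.8   21.4] head -1.301 tilt 0.002 | turn_y units -0.01 | dx 0.2 dy 1.4 dz -0.0 | F [-0.9 -0.6  0.1] open 55.1 q7 -0.21
```

View pics/y_side.png

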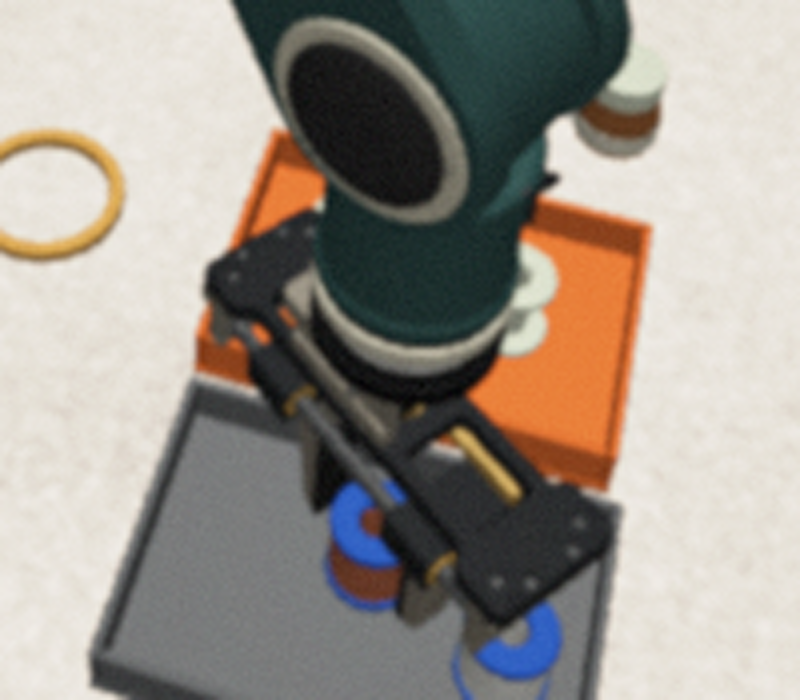

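Both fingers straddle the copper spool. Closing with more force, then lifting.

Request:
carry_out --rows '[[[0,0,0,0,0,0,0.5],[0,0,0,0,0,0,0.3],[0,0,0,0,0,0,0.3],[0,0,0,0,0,0,0.3],[0,-0.01,0,0,0,0,0.3],[0,-0.02,0,0,0,0,0.3],[0,-0.03,0,0,0,0,0.3],[0,-0.035,0,0,0,0,0.3]]]' --grip_force 35

```text
time_s: 32.75
position: [413.5, -367.9, 83.6]
orientation: [[-0.964, -0.004, 0.266], [-0.266, 0.002, -0.964], [0.003, -1.0, -0.003]]
ft_force: [1.2, 0.6, -1.4]
opening: 40.8
```

Request:
carry_out --rows '[[[0,-0.035,0,0,0,0,0.3],[0,-0.035,0,0,0,0,0.3],[0,-0.035,0,0,0,0,0.3],[0,-0.02,0,0,0,0,0.3],[0,0,0,0,0,0,0.3],[0,0,0,0,0,0,0.3],[0,0,0,0,0,0,0.3]]]'

```text
time_s: 33.33
position: [414.3, -368.1, 207.6]
orientation: [[-0.964, -0.002, 0.267], [-0.267, 0.001, -0.964], [0.001, -1.0, -0.002]]
ft_force: [-0.3, 0.9, -1.2]
opening: 40.5
```

```bash
python3 - <<'E'
from h import *
plan((647.4,38.1,235),-1.3)
crop("side",200,460,205,420,3,"z_side")
E
```

```text
t 33.3 pos [ 414.3 -368.1  239. ] head -1.301 tilt 0.002 | turn_y units -0.01 | dx -333.2 dy 4.0 dz -329.0 | F [-0.3  0.9 -1.2] open 40.5 q7 -0.42
```

View pics/z_side.png

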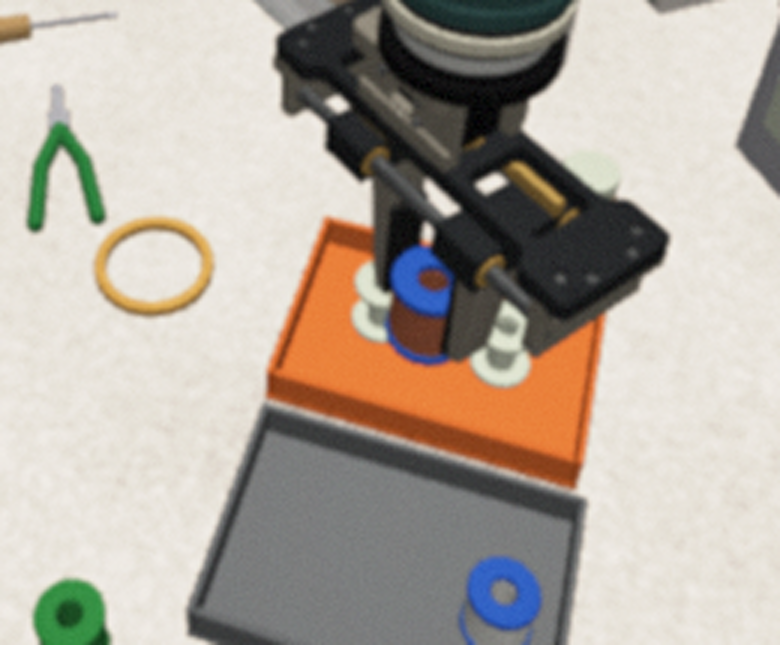

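Request:
carry_out --rows '[[[-0.025,0,-0.024,0,0,0,0.3],[-0.026,0,-0.0256,0,0,0,0.3],[-0.026,0,-0.0256,0,0,0,0.3],[-0.026,0,-0.0256,0,0,0,0.3],[-0.026,0,-0.0256,0,0,0,0.3],[-0.026,0,-0.0256,0,0,0,0.3],[-0.026,0,-0.0256,0,0,0,0.3],[-0.026,0,-0.0256,0,0,0,0.3]]]'

```text
time_s: 34.05
position: [559.8, -116.1, 206.8]
orientation: [[-0.964, -0.003, 0.267], [-0.267, 0.0, -0.964], [0.003, -1.0, -0.001]]
ft_force: [0.5, 0.1, -0.6]
opening: 40.8
```

Request:
carry_out --rows '[[[-0.026,0,-0.0256,0,0,0,0.3],[-0.026,0,-0.0256,0,0,0,0.3],[-0.026,0,-0.0256,0,0,0,0.3],[-0.026,0,-0.0256,0,0,0,0.3],[-0.02,0,-0.02,0,0,0,0.3],[0,0,0,0,0,0,0.3],[0,0,0,0,0,0,0.3],[0,0,0,0,0,0,0.3]]]'

```text
time_s: 34.72
position: [646.0, 32.0, 206.9]
orientation: [[-0.964, -0.003, 0.266], [-0.266, -0.002, -0.964], [0.004, -1.0, 0.001]]
ft_force: [0.0, 0.6, -1.1]
opening: 40.6
```

```bash
python3 - <<'E'
from h import *
plan((647.4,38.1,115),-1.3)
E
```

```text
t 34.7 pos [646.   32.  238.3] head -1.302 tilt 0.004 | turn_y units -0.02 | dx -3.0 dy 123.3 dz -5.5 | F [ 0.   0.6 -1.1] open 40.6 q7 -1.20
```

Request:
carry_out --rows '[[[-0.003,0.03,-0.005,0,0,0,0.3],[0,0.035,0,0,0,0,0.3],[0,0.03,0,0,0,0,0.3],[0,0.02,0,0,0,0,0.3],[0,0,0,0,0,0,0.3],[0,0,0,0,0,0,0.3],[0,0,0,0,0,0,0.3],[0,0,0,0,0,0,0.3]]]'

```text
time_s: 35.38
position: [650.1, 38.0, 95.8]
orientation: [[-0.964, 0.003, 0.266], [-0.266, 0.0, -0.964], [-0.003, -1.0, 0.001]]
ft_force: [0.6, 0.2, -1.0]
opening: 40.6
```

```bash
python3 - <<'E'
from h import *
plan((647.4,38.1,115),-1.3)
s=vision.capture("side");t=vision.capture("top")
plan((647.4,38.1,115),-1.3)
crop("side",290,430,115,245,5.5,"aa_side",s);crop("top",220,320,70,170,6,"aa_top",t)
E
```

```text
t 35.4 pos [650.1  38.  127.2] head -1.302 tilt 0.003 | turn_y units -0.02 | dx 2.6 dy 12.2 dz -0.8 | F [ 0.6  0.2 -1. ] open 40.6 q7 -1.16
t 35.5 pos [649.8  38.5 127. ] head -1.301 tilt 0.003 | turn_y units -0.01 | dx 2.5 dy 12.0 dz -0.2 | F [ 0.6  0.2 -0.2] open 41.0 q7 -1.16
```

View pics/aa_side.png

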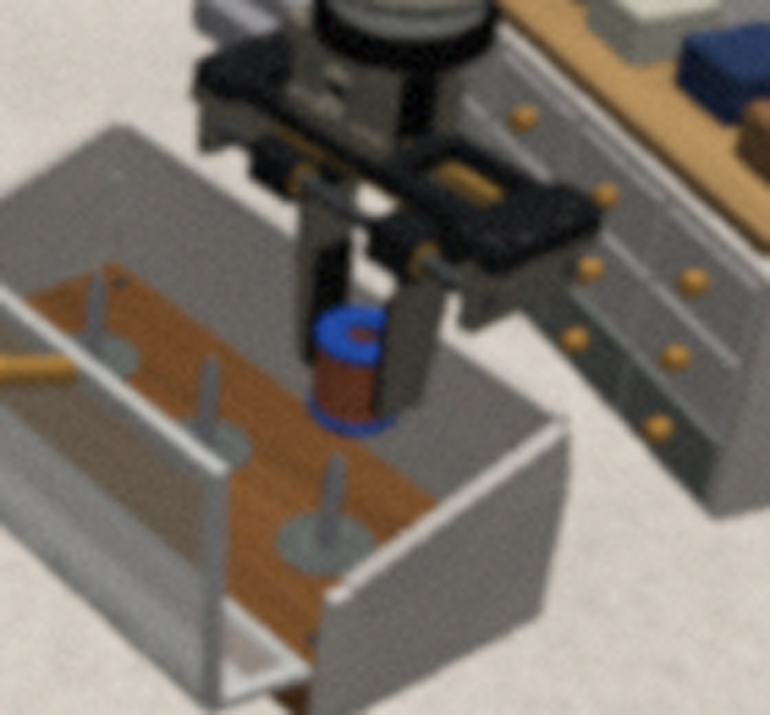

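View pics/aa_top.png

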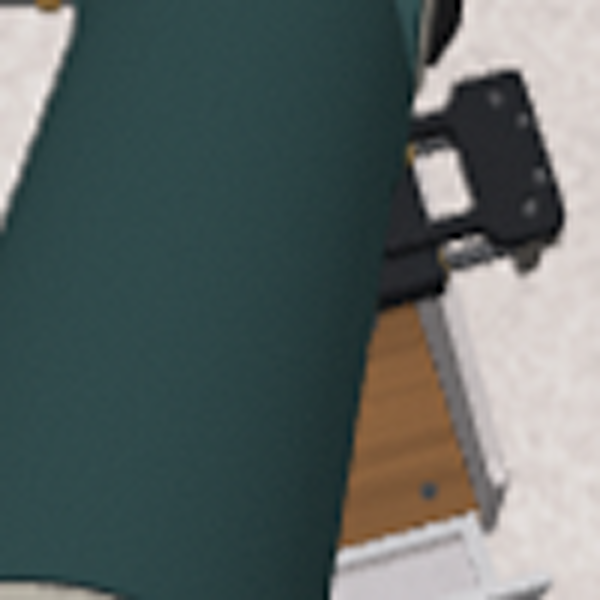

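```bash
python3 - <<'E'
from h import *
print(proj("side",(649.8,38.5,110.6)),proj("side",(649.8,38.5,154.6)),proj("side",(647.4,38.1,86)))
E
```

```text
[353.17362049 189.87382637] [355.11201503 175.6108342 ] [351.35348882 197.80560906]
```

Request:
carry_out --rows '[[[0.0025,0.012,0,0,0,0,0.3],[0,0,0,0,0,0,0.3],[0,0,0,0,0,0,0.3],[0,0,0,0,0,0,0.3],[0,0,0,0,0,0,0.3],[0,0,0,0,0,0,0.3]]]'

```text
time_s: 35.98
position: [646.5, 38.1, 81.9]
orientation: [[-0.964, 0.0, 0.267], [-0.267, -0.0, -0.964], [-0.0, -1.0, 0.0]]
ft_force: [-1.2, 0.2, -0.5]
opening: 40.7
```

```bash
python3 - <<'E'
from h import *
plan((647.4,38.1,47),-1.3)
E
```

```text
t 36.0 pos [646.5  38.1 113.3] head -1.301 tilt 0.000 | turn_y units -0.01 | dx -0.9 dy 66.3 dz 0.2 | F [-1.2  0.2 -0.5] open 40.7 q7 -1.15
```

Request:
carry_out --rows '[[[-0.0007,0.008,0,0,0,0,0.3],[0,0.01,0,0,0,0,0.3],[0,0.01,0,0,0,0,0.3],[0,0,0,0,0,0,0.3],[0,0,0,0,0,0,0.3],[0,0,0,0,0,0,0.3]]]'

```text
time_s: 36.48
position: [646.9, 38.1, 53.4]
orientation: [[-0.964, -0.0, 0.267], [-0.267, -0.0, -0.964], [0.0, -1.0, 0.0]]
ft_force: [0.3, 0.3, -1.0]
opening: 40.3
```

```bash
python3 - <<'E'
from h import *
plan((647.4,38.1,47),-1.3)
crop("side",290,430,115,245,5.5,"ab_side")
E
```

```text
t 36.5 pos [646.9  38.1  84.8] head -1.301 tilt 0.000 | turn_y units -0.01 | dx -0.4 dy 37.8 dz 0.1 | F [ 0.3  0.3 -1. ] open 40.3 q7 -1.14
```

View pics/ab_side.png

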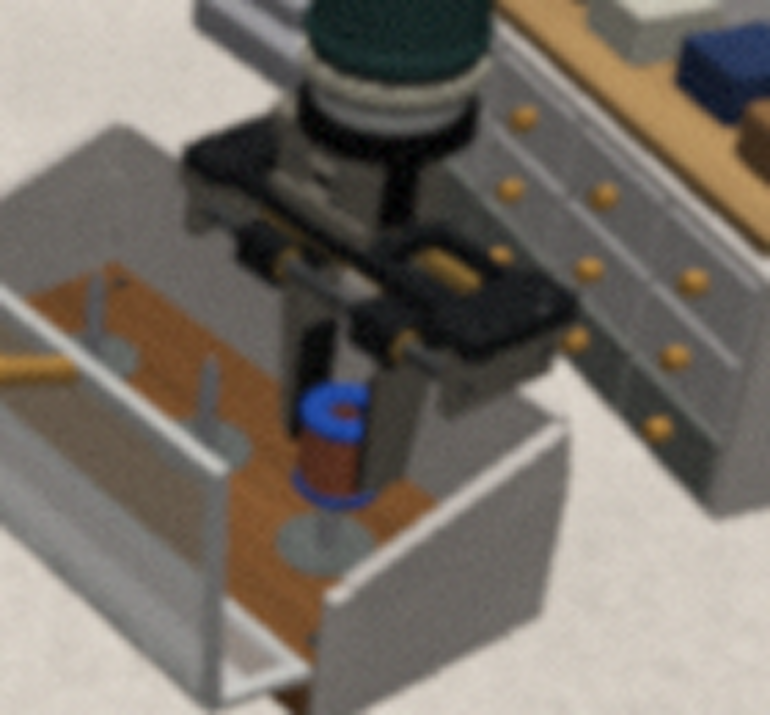

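Request:
carry_out --rows '[[[0,0.008,0,0,0,0,0.3],[0,0.01,0,0,0,0,0.3],[0,0.01,0,0,0,0,0.3],[0,0.005,0,0,0,0,0.3],[0,0,0,0,0,0,0.3],[0,0,0,0,0,0,0.3],[0,0,0,0,0,0,0.3]]]'

```text
time_s: 37.12
position: [647.3, 38.2, 20.8]
orientation: [[-0.964, 0.0, 0.267], [-0.267, -0.0, -0.964], [-0.0, -1.0, 0.0]]
ft_force: [0.1, 0.1, -1.7]
opening: 40.5
```

Request:
carry_out --rows '[[[0,0.003,0,0,0,0,0.3],[0,0.002,0,0,0,0,0.3],[0,0,0,0,0,0,0.3],[0,0,0,0,0,0,0.3]]]'

```text
time_s: 37.45
position: [647.0, 38.3, 15.7]
orientation: [[-0.964, -0.0, 0.267], [-0.267, 0.0, -0.964], [0.0, -1.0, -0.0]]
ft_force: [0.2, -0.5, -0.5]
opening: 41.0
```

```bash
python3 - <<'E'
from h import *
plan((647.4,38.1,47),-1.3)
E
```

```text
t 37.5 pos [647.   38.3  47.1] head -1.301 tilt 0.000 | turn_y units -0.01 | dx -0.4 dy 0.1 dz 0.3 | F [ 0.2 -0.5 -0.5] open 41.0 q7 -1.12
```

Request:
carry_out --rows '[[[0,0.001,0,0,0,0,0.3],[0,0.001,0,0,0,0,0.3],[0,0.001,0,0,0,0,0.3],[0,0,0,0,0,0,0.3],[0,0,0,0,0,0,0.3]]]'

```text
time_s: 37.87
position: [647.3, 38.3, 14.4]
orientation: [[-0.964, 0.001, 0.267], [-0.267, 0.001, -0.964], [-0.001, -1.0, -0.001]]
ft_force: [-3.4, 0.3, 9.6]
opening: 40.5
```

Request:
carry_out --rows '[[[0,0,0,0,0,0,0.5],[0,0,0,0,0,0,0.6],[0,0,0,0,0,0,0.6],[0,-0.02,0,0,0,0,0.6],[0,-0.03,0,0,0,0,0.6],[0,-0.035,0,0,0,0,0.6],[0,-0.035,0,0,0,0,0.6],[0,-0.035,0,0,0,0,0.6]]]'

```text
time_s: 38.53
position: [646.6, 38.1, 168.9]
orientation: [[-0.964, -0.001, 0.267], [-0.267, -0.0, -0.964], [0.001, -1.0, 0.0]]
ft_force: [1.8, 0.9, -0.2]
opening: 55.0
```

Request:
carry_out --rows '[[[0,-0.03,0,0,0,0,0.6],[0.01,-0.01,0.02,0,-1,0,0.6],[0.01,0,0.03,0,-1,0,0.6],[0.01,0,0.03,0,-1,0,0.6],[0.01,0,0.03,0,-1,0,0.6],[0.01,0,0.03,0,-1,0,0.6],[0,0,0.03,0,-1,0,0.6],[0,0,0,0,-1,0,0.6]]]'

```text
time_s: 39.2
position: [680.8, -139.5, 207.4]
orientation: [[-0.678, 0.001, 0.736], [-0.736, -0.005, -0.677], [0.003, -1.0, 0.004]]
ft_force: [-1.0, 0.4, -0.7]
opening: 54.9
```

```bash
python3 - <<'E'
from h import *
s=vision.capture("side");t=vision.capture("top")
crop("side",240,420,115,420,2.6,"ac_side",s);crop("top",220,480,70,310,3,"ac_top",t)
# optimise heading for silver
c=np.array([[531,-388],[444,-503],[280,-375],[366,-257]],float);cen=c.mean(0);X=np.array([450.1,-432.4])
for h in np.arange(-1.6,1.6,.1):
    z=np.array([np.cos(h),np.sin(h)]);x=np.array([np.sin(h),-np.cos(h)]);m=[]
    for k in(-46.,46.):
      for w in(-10,10):
        q=X+k*z+w*x
        for i in range(4):
            a,b=c[i],c[(i+1)%4];n=np.array([-(b-a)[1],(b-a)[0]]);n/=np.linalg.norm(n);n*=np.sign(n@(cen-a));m.append(n@(q-a))
    print(round(h,1),round(min(m)),end="; ")
plan((450.1,-432.4,200),0.9)
E
```

```text
-1.6 3; -1.5 0; -1.4 -3; -1.3 -5; -1.2 -7; -1.1 -8; -1.0 -9; -0.9 -9; -0.8 -9; -0.7 -9; -0.6 -9; -0.5 -9; -0.4 -9; -0.3 -9; -0.2 -8; -0.1 -7; 0.0 -5; 0.1 -3; 0.2 0; 0.3 3; 0.4 6; 0.5 10; 0.6 13; 0.7 12; 0.8 13; 0.9 13; 1.0 13; 1.1 12; 1.2 12; 1.3 12; 1.4 8; 1.5 4; t 39.3 pos [ 679.8 -133.6  238.4] head -0.743 tilt 0.001 | turn_y units -20.54 | dx 5.8 dy 38.4 dz -376.8 | F [ 0.5  0.6 -0.6] open 55.1 q7 -0.43
```

View pics/ac_side.png

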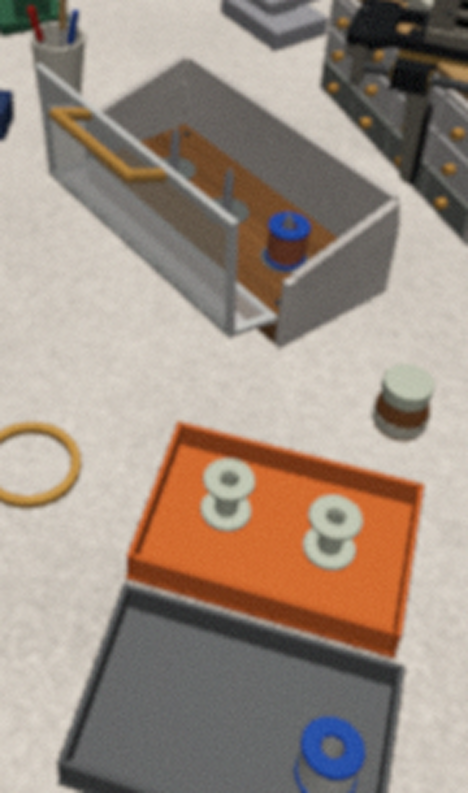

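View pics/ac_top.png

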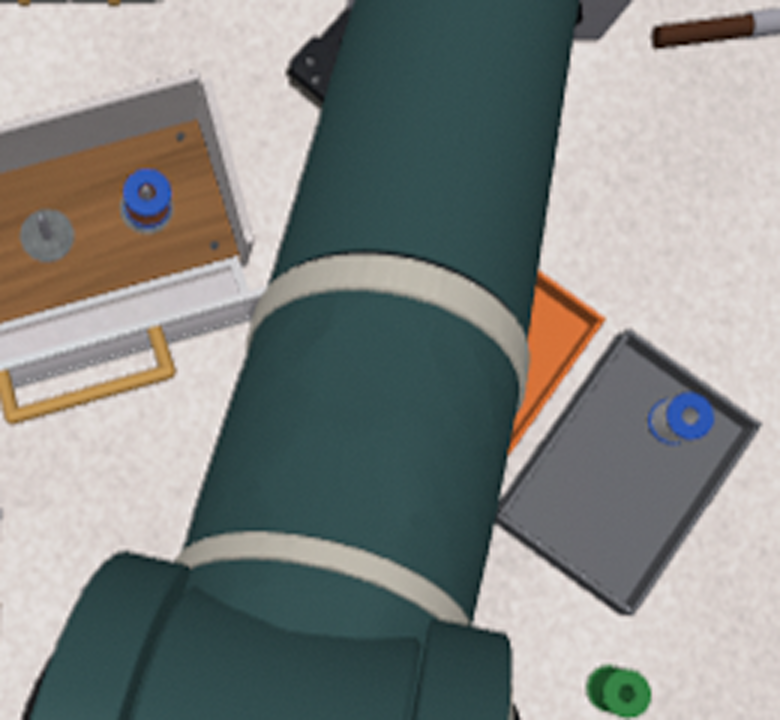

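Request:
carry_out --rows '[[[0,0,0,0,1,0,0.6],[0,0,0,0,1,0,0.6],[0,0,0,0,1,0,0.6],[0,0,0,0,1,0,0.6],[0,0,0,0,1,0,0.6],[0,0,0,0,1,0,0.6],[0,0,0,0,1,0,0.6],[0,0,0,0,1,0,0.6]]]'

```text
time_s: 39.97
position: [679.8, -129.9, 207.5]
orientation: [[-0.983, -0.0, 0.185], [-0.185, 0.001, -0.983], [0.0, -1.0, -0.001]]
ft_force: [0.1, -0.8, 0.7]
opening: 54.9
```

Request:
carry_out --rows '[[[0,0,0,0,1,0,0.6],[0,0,0,0,1,0,0.6],[0,0,0,0,1,0,0.6],[0,0,0,0,1,0,0.6],[0,0,0,0,1,0,0.6],[0,0,0,0,1,0,0.6],[0,0,0,0,1,0,0.6]]]'

```text
time_s: 40.55
position: [679.8, -129.8, 207.5]
orientation: [[-0.931, -0.0, -0.366], [0.366, 0.001, -0.931], [0.001, -1.0, -0.001]]
ft_force: [0.2, 0.4, 0.2]
opening: 55.0
```

```bash
python3 - <<'E'
from h import *
plan((450.1,-432.4,150),-1.94)
E
```

```text
t 40.5 pos [ 679.8 -129.8  238.9] head -1.945 tilt 0.001 | turn_y units -0.06 | dx 105.0 dy 88.9 dz 365.1 | F [0.2 0.4 0.2] open 55.0 q7 -1.51
```

Request:
carry_out --rows '[[[0.01,0,0.032,0,0,0,0.6],[0.01,0,0.035,0,0,0,0.6],[0.01,0,0.035,0,0,0,0.6],[0.01,0,0.035,0,0,0,0.6],[0.01,0,0.035,0,0,0,0.6],[0.01,0,0.035,0,0,0,0.6],[0.01,0,0.035,0,0,0,0.6],[0.01,0,0.035,0,0,0,0.6]]]'

```text
time_s: 41.22
position: [504.6, -360.6, 207.7]
orientation: [[-0.932, 0.001, -0.362], [0.362, 0.001, -0.932], [-0.0, -1.0, -0.001]]
ft_force: [0.1, 0.6, 0.1]
opening: 55.1
```

Request:
carry_out --rows '[[[0.01,0.02,0.035,0,0,0,0.6],[0.01,0.03,0.035,0,0,0,0.6],[0.005,0.03,0.02,0,0,0,0.6],[0,0.01,0,0,0,0,0.6],[0,0,0,0,0,0,0.6],[0,0,0,0,0,0,0.6],[0,0,0,0,0,0,0.6]]]'

```text
time_s: 41.8
position: [454.4, -431.4, 122.4]
orientation: [[-0.933, 0.002, -0.359], [0.359, -0.0, -0.933], [-0.002, -1.0, -0.0]]
ft_force: [0.8, -0.7, -0.3]
opening: 55.4
```

```bash
python3 - <<'E'
from h import *
plan((450.1,-432.4,20),-1.94)
E
```

```text
t 41.8 pos [ 454.4 -431.4  153.8] head -1.938 tilt 0.002 | turn_y units 0.02 | dx 3.7 dy 133.8 dz 2.5 | F [ 0.8 -0.7 -0.3] open 55.4 q7 -0.87
```

Request:
carry_out --rows '[[[0.0035,0.02,0.0025,0,0,0,0.6],[0,0.03,0,0,0,0,0.6],[0,0.02,0,0,0,0,0.6],[0,0,0,0,0,0,0.6],[0,0,0,0,0,0,0.6],[0,0,0,0,0,0,0.6],[0,0,0,0,0,0,0.6]]]'

```text
time_s: 42.38
position: [449.3, -434.5, 53.3]
orientation: [[-0.933, 0.003, -0.361], [0.361, -0.002, -0.933], [-0.003, -1.0, 0.001]]
ft_force: [1.3, -0.7, 0.4]
opening: 55.0
```

```bash
python3 - <<'E'
from h import *
plan((450.1,-432.4,20),-1.94)
crop("side",240,440,245,420,4,"ad_side")
E
```

```text
t 42.4 pos [ 449.3 -434.5   84.7] head -1.940 tilt 0.004 | turn_y units 0.00 | dx 0.1 dy 64.7 dz -2.2 | F [ 1.3 -0.7  0.4] open 55.0 q7 -0.81
```

View pics/ad_side.png

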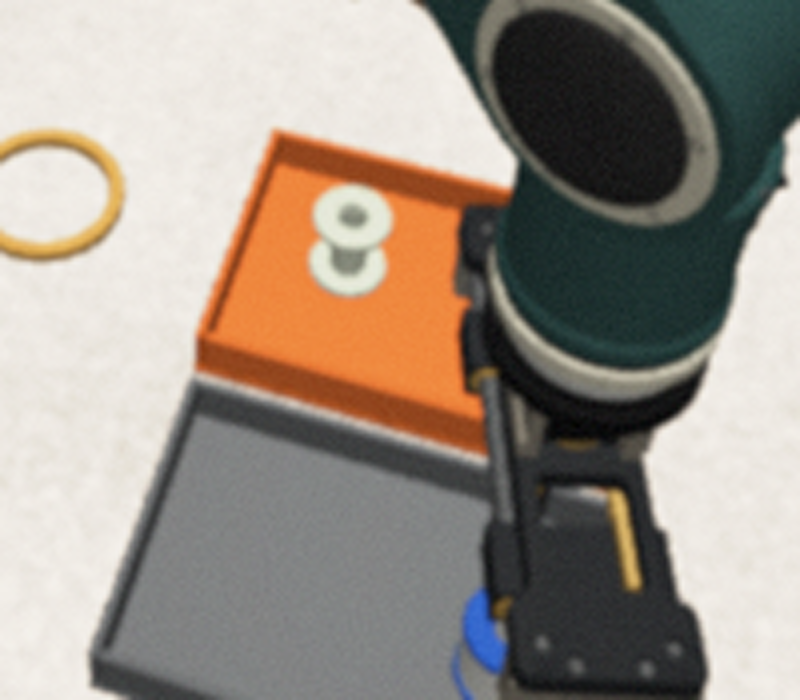

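Request:
carry_out --rows '[[[0,0.015,-0.002,0,0,0,0.6],[0,0.02,0,0,0,0,0.6],[0,0.015,0,0,0,0,0.6],[0,0.01,0,0,0,0,0.6],[0,0.003,0,0,0,0,0.6],[0,0,0,0,0,0,0.6],[0,0,0,0,0,0,0.6],[0,0,0,0,0,0,0.6]]]'

```text
time_s: 43.1
position: [448.9, -432.6, -10.9]
orientation: [[-0.932, 0.001, -0.362], [0.362, -0.001, -0.932], [-0.001, -1.0, 0.001]]
ft_force: [-0.4, 0.1, 0.7]
opening: 55.1
```

```bash
python3 - <<'E'
from h import *
plan((450.1,-432.4,20),-1.94)
crop("side",240,440,245,420,4,"ae_side")
E
```

```text
t 43.1 pos [ 448.9 -432.6   20.5] head -1.941 tilt 0.002 | turn_y units -0.01 | dx -1.0 dy 0.5 dz -0.6 | F [-0.4  0.1  0.7] open 55.1 q7 -0.76
```

View pics/ae_side.png

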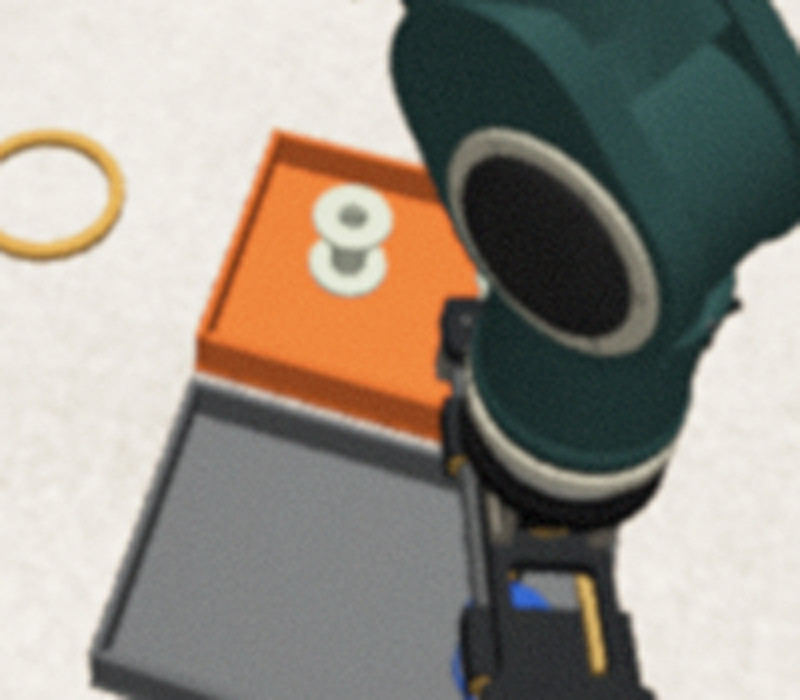

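Request:
carry_out --rows '[[[-0.001,0,0,0,0,0,0.5],[0,0,0,0,0,0,0.3],[0,0,0,0,0,0,0.3],[0,0,0,0,0,0,0.3],[0,-0.01,0,0,0,0,0.3],[0,-0.02,0,0,0,0,0.3],[0,-0.03,0,0,0,0,0.3],[0,-0.035,0,0,0,0,0.3]]]' --grip_force 35

```text
time_s: 43.82
position: [447.9, -430.9, 82.9]
orientation: [[-0.932, -0.004, -0.362], [0.362, 0.002, -0.932], [0.004, -1.0, -0.001]]
ft_force: [0.4, -0.6, -0.8]
opening: 41.6
```

Request:
carry_out --rows '[[[0,-0.035,0,0,0,0,0.3],[0,-0.035,0,0,-1,0,0.3],[0,-0.035,0,0,-1,0,0.3],[0,-0.02,0,0,-1,0,0.3],[0,0,0,0,-1,0,0.3],[0,0,0,0,-1,0,0.3],[0,0,0,0,-1,0,0.3],[0,0,0,0,-1,0,0.3]]]'

```text
time_s: 44.48
position: [448.9, -431.9, 208.6]
orientation: [[-0.981, -0.0, 0.193], [-0.193, 0.0, -0.981], [0.0, -1.0, -0.0]]
ft_force: [1.7, -1.2, -1.4]
opening: 41.1
```

Request:
carry_out --rows '[[[0,0,0,0,-1,0,0.3],[0,0,0,0,0,0,0.3],[0,0,0,0,0,0,0.3]]]'

```text
time_s: 44.73
position: [449.0, -432.2, 208.4]
orientation: [[-0.964, -0.0, 0.264], [-0.264, 0.0, -0.964], [0.0, -1.0, -0.0]]
ft_force: [-0.1, -0.1, -1.2]
opening: 41.2
```

```bash
python3 - <<'E'
from h import *
plan((622.2,126.6,235),-1.3)
crop("side",240,560,145,420,2.4,"af_side")
E
```

```text
t 44.7 pos [ 449.  -432.2  239.8] head -1.303 tilt 0.000 | turn_y units -0.04 | dx -316.4 dy 4.8 dz -492.1 | F [-0.1 -0.1 -1.2] open 41.2 q7 -0.35
```

View pics/af_side.png

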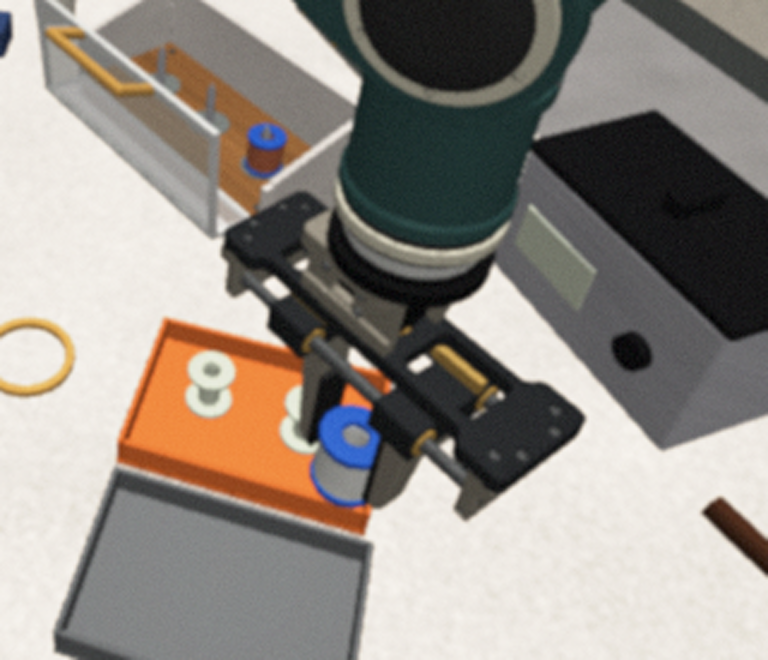

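Request:
carry_out --rows '[[[-0.019,0,-0.029,0,0,0,0.3],[-0.0195,0,-0.0305,0,0,0,0.3],[-0.0195,0,-0.0305,0,0,0,0.3],[-0.0195,0,-0.0305,0,0,0,0.3],[-0.0195,0,-0.0305,0,0,0,0.3],[-0.0195,0,-0.0305,0,0,0,0.3],[-0.0195,0,-0.0305,0,0,0,0.3],[-0.0195,0,-0.0305,0,0,0,0.3]]]'

```text
time_s: 45.45
position: [534.7, -155.3, 208.4]
orientation: [[-0.964, 0.0, 0.265], [-0.265, 0.0, -0.964], [-0.0, -1.0, 0.0]]
ft_force: [-0.4, -0.8, -1.2]
opening: 41.0
```

Request:
carry_out --rows '[[[-0.0195,0,-0.0305,0,0,0,0.3],[-0.0195,0,-0.0305,0,0,0,0.3],[-0.0195,0,-0.0305,0,0,0,0.3],[-0.0195,0,-0.0305,0,0,0,0.3],[-0.0195,0,-0.0305,0,0,0,0.3],[-0.0195,0,-0.0305,0,0,0,0.3],[-0.0195,0,-0.0305,0,0,0,0.3],[-0.0195,0,-0.0305,0,0,0,0.3]]]'

```text
time_s: 46.12
position: [619.9, 121.4, 208.2]
orientation: [[-0.964, -0.0, 0.265], [-0.265, -0.0, -0.964], [0.0, -1.0, 0.0]]
ft_force: [1.4, -0.3, -1.3]
opening: 41.2
```

Request:
carry_out --rows '[[[0,0,0,0,0,0,0.3],[0,0,0,0,0,0,0.3],[0,0,0,0,0,0,0.3]]]'

```text
time_s: 46.37
position: [619.5, 118.9, 207.9]
orientation: [[-0.964, -0.001, 0.266], [-0.266, -0.001, -0.964], [0.001, -1.0, 0.001]]
ft_force: [0.4, -0.8, -1.7]
opening: 41.3
```

```bash
python3 - <<'E'
from h import *
plan((622.2,126.6,115),-1.3)
E
```

```text
t 46.4 pos [619.5 118.9 239.3] head -1.302 tilt 0.002 | turn_y units -0.03 | dx -4.6 dy 124.3 dz -6.7 | F [ 0.4 -0.8 -1.7] open 41.3 q7 -1.38
```

Request:
carry_out --rows '[[[-0.004,0.03,-0.007,0,0,0,0.3],[0,0.035,0,0,0,0,0.3],[0,0.03,0,0,0,0,0.3],[0,0.02,0,0,0,0,0.3],[0,0.007,0,0,0,0,0.3],[0,0,0,0,0,0,0.3],[0,0,0,0,0,0,0.3],[0,0,0,0,0,0,0.3]]]'

```text
time_s: 47.03
position: [623.3, 127.1, 88.2]
orientation: [[-0.964, 0.003, 0.266], [-0.266, 0.001, -0.964], [-0.003, -1.0, 0.0]]
ft_force: [-0.4, 1.1, -1.8]
opening: 40.9
```

Request:
carry_out --rows '[[[0,0,0,0,0,0,0.3],[0,0,0,0,0,0,0.3],[0,0,0,0,0,0,0.3]]]'

```text
time_s: 47.28
position: [622.4, 127.8, 87.2]
orientation: [[-0.964, 0.002, 0.267], [-0.267, 0.001, -0.964], [-0.002, -1.0, -0.0]]
ft_force: [0.1, -0.1, -1.6]
opening: 41.4
```

```bash
python3 - <<'E'
from h import *
plan((622.2,126.6,115),-1.3)
crop("side",290,430,95,245,5,"ag_side")
o=sensors.get_obs()["position"];print(proj("side",o+[0,0,15+44]),proj("side",o+[0,0,15]),proj("side",(622.2,126.6,86)))
E
```

```text
t 47.3 pos [622.4 127.8 118.6] head -1.301 tilt 0.002 | turn_y units -0.01 | dx 0.5 dy 3.6 dz 1.1 | F [ 0.1 -0.1 -1.6] open 41.4 q7 -1.34
[329.60186269 161.47239688] [328.41729197 175.28636573] [328.17584748 180.36807922]
```

View pics/ag_side.png

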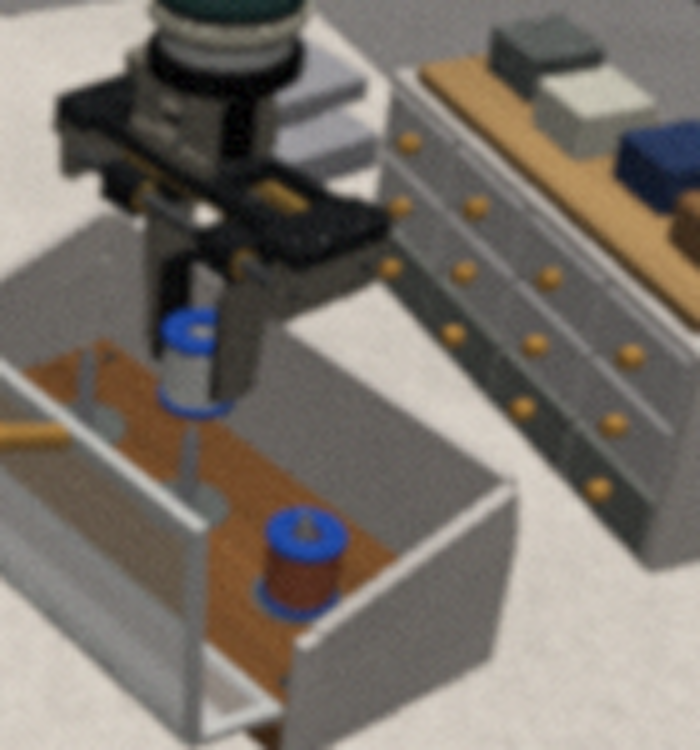

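Request:
carry_out --rows '[[[0.0005,0.01,0.001,0,0,0,0.3],[0,0.012,0,0,0,0,0.3],[0,0.01,0,0,0,0,0.3],[0,0,0,0,0,0,0.3],[0,0,0,0,0,0,0.3],[0,0,0,0,0,0,0.3]]]'

```text
time_s: 47.83
position: [621.6, 126.4, 53.9]
orientation: [[-0.964, -0.0, 0.267], [-0.267, -0.0, -0.964], [0.0, -1.0, 0.0]]
ft_force: [-0.3, -0.2, -0.7]
opening: 41.2
```

```bash
python3 - <<'E'
from h import *
plan((622.2,126.6,47),-1.3)
crop("side",290,430,95,245,5,"ah_side")
E
```

```text
t 47.8 pos [621.6 126.4  85.3] head -1.301 tilt 0.000 | turn_y units -0.01 | dx -0.6 dy 38.3 dz -0.0 | F [-0.3 -0.2 -0.7] open 41.2 q7 -1.33
```

View pics/ah_side.png

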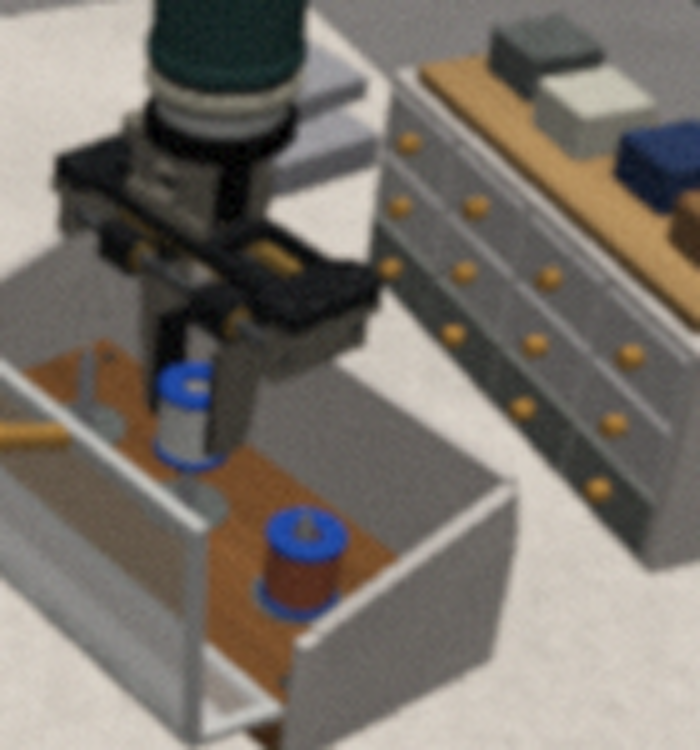

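Threaded without force. Pushing it down now.

Request:
carry_out --rows '[[[0,0.008,0,0,0,0,0.3],[0,0.01,0,0,0,0,0.3],[0,0.01,0,0,0,0,0.3],[0,0.008,0,0,0,0,0.3],[0,0,0,0,0,0,0.3],[0,0,0,0,0,0,0.3],[0,0,0,0,0,0,0.3]]]'

```text
time_s: 48.47
position: [621.8, 126.4, 18.2]
orientation: [[-0.964, 0.0, 0.267], [-0.267, -0.0, -0.964], [-0.0, -1.0, 0.0]]
ft_force: [0.0, 0.6, -1.7]
opening: 41.5
```

Request:
carry_out --rows '[[[0,0.001,0,0,0,0,0.3],[0,0.001,0,0,0,0,0.3],[0,0.001,0,0,0,0,0.3],[0,0,0,0,0,0,0.3],[0,0,0,0,0,0,0.3]]]'

```text
time_s: 48.88
position: [621.6, 126.6, 15.3]
orientation: [[-0.964, 0.0, 0.267], [-0.267, 0.0, -0.964], [-0.0, -1.0, -0.0]]
ft_force: [-1.0, 0.7, -0.8]
opening: 41.1
```

Request:
carry_out --rows '[[[0,0.001,0,0,0,0,0.3],[0,0.001,0,0,0,0,0.3],[0,0.001,0,0,0,0,0.3],[0,0,0,0,0,0,0.3],[0,0,0,0,0,0,0.3]]]'

```text
time_s: 49.3
position: [621.8, 126.5, 13.7]
orientation: [[-0.964, 0.0, 0.267], [-0.267, 0.001, -0.964], [-0.0, -1.0, -0.001]]
ft_force: [-4.8, -0.6, 7.7]
opening: 40.8
```

Request:
carry_out --rows '[[[0,0,0,0,0,0,0.5],[0,0,0,0,0,0,0.6],[0,0,0,0,0,0,0.6],[0,-0.02,0,0,0,0,0.6],[0,-0.03,0,0,0,0,0.6],[0,-0.035,0,0,0,0,0.6],[0,-0.035,0,0,0,0,0.6],[0,-0.035,0,0,0,0,0.6]]]'

```text
time_s: 49.97
position: [621.3, 126.3, 168.5]
orientation: [[-0.964, -0.0, 0.267], [-0.267, -0.0, -0.964], [0.001, -1.0, 0.0]]
ft_force: [1.1, 0.2, 0.6]
opening: 55.1
```

Request:
carry_out --rows '[[[0,-0.035,0,0,0,0,0.6],[0,-0.03,0,0,-1,0,0.6],[0,-0.02,0,0,-1,0,0.6],[0,0,0,0,-1,0,0.6],[0,0,0,0,-1,0,0.6],[0,0,0,0,-1,0,0.6],[0,0,0,0,-1,0,0.6],[0,0,0,0,-1,0,0.6]]]'

```text
time_s: 50.63
position: [621.5, 126.5, 252.0]
orientation: [[-0.672, -0.0, 0.741], [-0.741, -0.0, -0.672], [0.0, -1.0, -0.0]]
ft_force: [0.3, -0.8, 0.5]
opening: 55.0
```

Request:
carry_out --rows '[[[0,0,0,0,-1,0,0.6],[0,0,0,0,-1,0,0.6],[0,0,0,0,-1,0,0.6],[0,0,0,0,-1,0,0.6],[0,0,0,0,-1,0,0.6],[0,0,0,0,-1,0,0.6],[0,0,0,0,-1,0,0.6],[0,0,0,0,-1,0,0.6]]]'

```text
time_s: 51.3
position: [621.6, 126.4, 251.9]
orientation: [[-0.097, -0.0, 0.995], [-0.995, -0.0, -0.097], [0.0, -1.0, -0.0]]
ft_force: [-0.1, -0.4, -0.2]
opening: 55.2
```

Request:
carry_out --rows '[[[0,0,0,0,-1,0,0.6],[0,0,0,0,-1,0,0.6],[0,0,0,0,-1,0,0.6],[0,0,0,0,-1,0,0.6],[0,0,0,0,-0.5,0,0.6]]]'

```text
time_s: 51.72
position: [621.5, 126.4, 251.9]
orientation: [[0.26, -0.0, 0.966], [-0.966, -0.0, 0.26], [-0.0, -1.0, -0.0]]
ft_force: [-0.3, -0.3, 0.8]
opening: 55.1
```

```bash
python3 - <<'E'
from h import *
plan((459,80,260),0.265)
s=vision.capture("side");t=vision.capture("top")
cv2.imwrite("pics/ai_s.png",s);cv2.imwrite("pics/ai_t.png",t)
E
```

```text
t 51.7 pos [621.5 126.4 283.3] head 0.263 tilt 0.000 | turn_y units -0.03 | dx 2.2 dy 23.3 dz -169.0 | F [-0.3 -0.3  0.8] open 55.1 q7 0.06
```

View pics/ai_s.png

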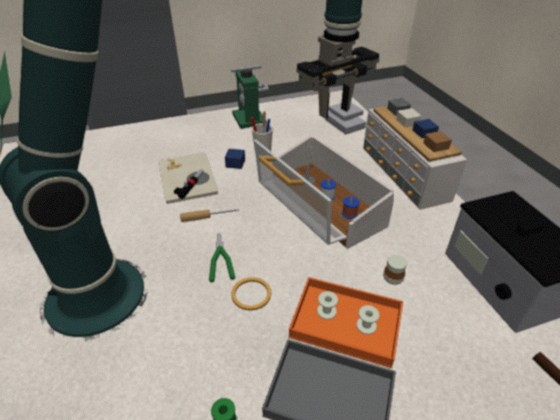

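View pics/ai_t.png

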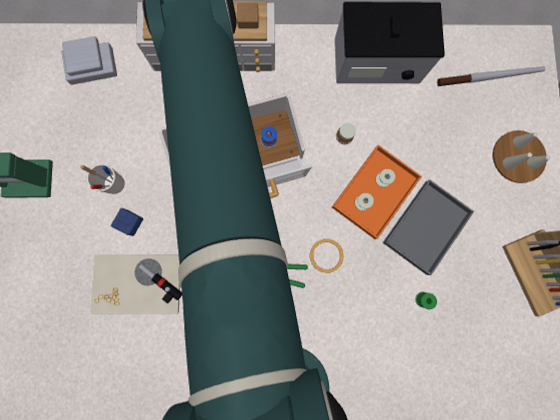

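```bash
python3 - <<'E'
from h import *
s=cv2.imread("pics/ai_s.png");crop("side",245,405,125,255,5,"aj",s)
for X in((622.2,126.6),(647.4,38.1)):
    print([((proj("side",(*X,z))-[245,125])*5).round(0) for z in(30,74,86)])
E
```

```text
[array([409., 358.]), array([414., 295.]), array([416., 277.])]
[array([521., 447.]), array([529., 382.]), array([532., 364.])]
```

View pics/aj.png

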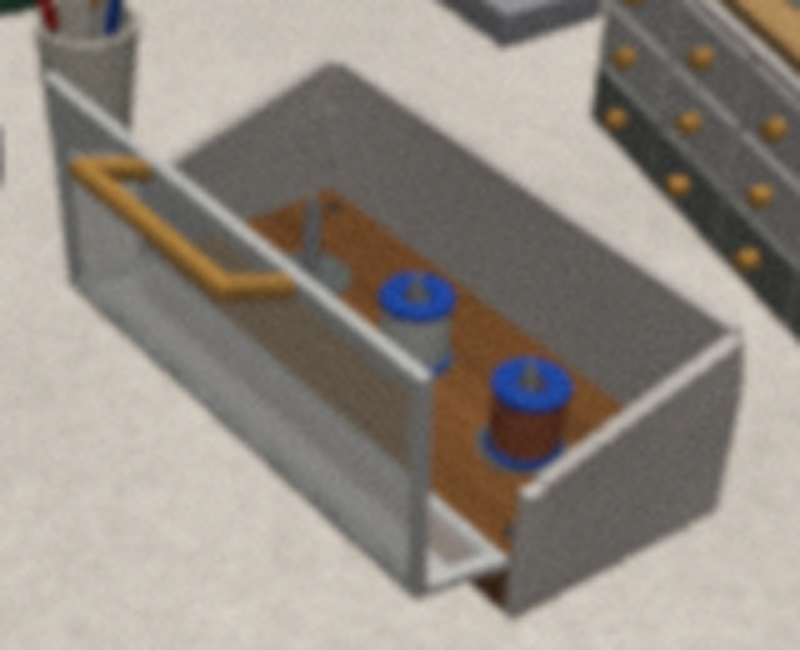

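Request:
carry_out --rows '[[[0,0,-0.034,0,0,0,0.25],[0,0,-0.034,0,0,0,0.25],[0,0,-0.034,0,0,0,0.25],[0,0,-0.034,0,0,0,0.25],[0.003,0,-0.034,0,0,0,0.25],[0,0,0,0,0,0,0.25],[0,0,0,0,0,0,0.25],[0,0,0,0,0,0,0.25]]]'

```text
time_s: 52.48
position: [459.1, 80.4, 252.8]
orientation: [[0.256, 0.002, 0.967], [-0.967, 0.001, 0.256], [-0.0, -1.0, 0.002]]
ft_force: [0.4, -1.4, 0.7]
opening: 23.3
```

Request:
carry_out --rows '[[[0,0.02,0,0,0,0,0.25],[0,0.02,0,0,0,0,0.25],[0,0,0,0,0,0,0.25],[0,0,0,0,0,0,0.25],[0,0,0,0,0,0,0.25],[0,0,0,0,0,0,0.25]]]'

```text
time_s: 52.98
position: [459.2, 80.3, 213.1]
orientation: [[0.256, 0.002, 0.967], [-0.967, 0.0, 0.256], [0.0, -1.0, 0.002]]
ft_force: [-0.4, 0.2, 0.7]
opening: 23.2
```

```bash
python3 - <<'E'
from h import *
plan((456.4,77.8,168),0.263)
crop("side",220,380,65,225,4.5,"ak")
E
```

```text
t 53.0 pos [459.2  80.3 244.5] head 0.259 tilt 0.002 | turn_y units -0.05 | dx 1.7 dy 76.5 dz -3.4 | F [-0.4  0.2  0.7] open 23.2 q7 0.03
```

View pics/ak.png

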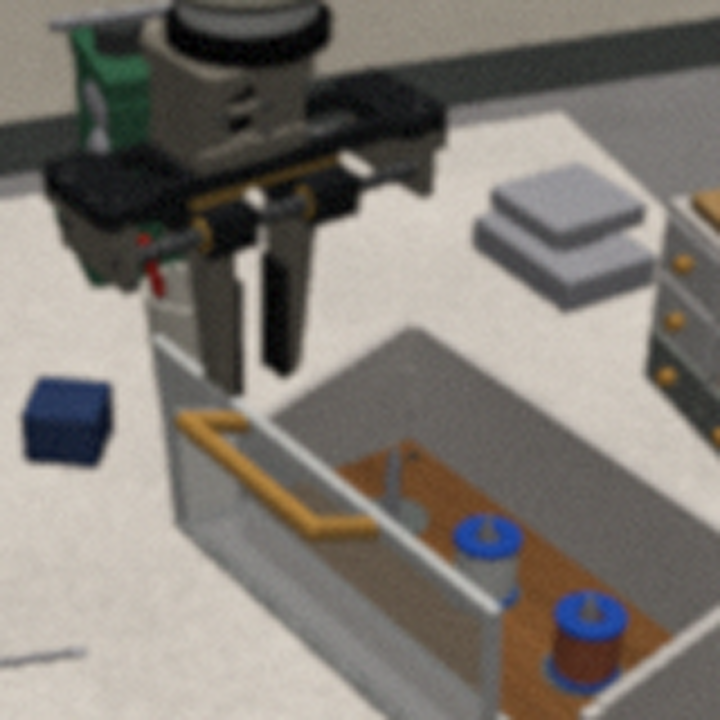

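Request:
carry_out --rows '[[[0.0015,0.015,-0.003,0,0,0,0.25],[0,0.02,0,0,0,0,0.25],[0,0.02,0,0,0,0,0.25],[0,0.015,0,0,0,0,0.25],[0,0.006,0,0,0,0,0.25],[0,0,0,0,0,0,0.25],[0,0,0,0,0,0,0.25],[0,0,0,0,0,0,0.25]]]'

```text
time_s: 53.7
position: [456.5, 78.0, 137.4]
orientation: [[0.256, 0.002, 0.967], [-0.967, 0.001, 0.256], [-0.0, -1.0, 0.002]]
ft_force: [-0.1, -0.0, 0.3]
opening: 23.0
```

```bash
python3 - <<'E'
from h import *
plan((456.4,77.8,168),0.263);ang()
crop("side",220,380,65,225,4.5,"al")
E
```

```text
t 53.7 pos [456.5  78.  168.8] head 0.259 tilt 0.002 | turn_y units -0.05 | dx 0.2 dy 0.8 dz -0.2 | F [-0.1 -0.   0.3] open 23.0 q7 0.05
hinge rel -107.4 157.4 r 190.5 ang 1.407
```

View pics/al.png

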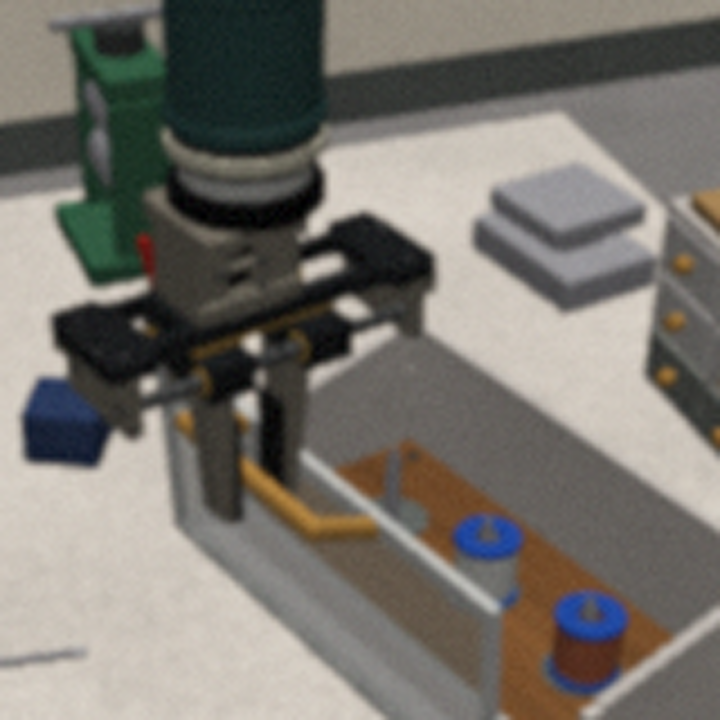

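Request:
carry_out --rows '[[[0,0,0,0,0,0,0.1],[0,0,0,0,0,0,0],[0,0,0,0,0,0,0],[0,0,0,0,0,0,0],[0,-0.0083,0.0135,0,0,0,0],[0,-0.0071,0.0141,0,0,0,0],[0,-0.0059,0.0147,0,0,0,0],[0,-0.0046,0.0151,0,0,0,0]]]' --grip_force 12

```text
time_s: 54.42
position: [509.3, 92.6, 162.3]
orientation: [[0.257, -0.005, 0.966], [-0.966, -0.0, 0.257], [-0.001, -1.0, -0.004]]
ft_force: [-4.6, -0.8, 2.7]
opening: 11.4
```

Request:
carry_out --rows '[[[0,-0.0033,0.0155,0,0,0,0],[0,-0.002,0.0157,0,0,0,0],[0,-0.0007,0.0158,0,0,0,0],[0,0,0,0,0,0,0],[0,0,0,0,0,0,0]]]'

```text
time_s: 54.83
position: [557.1, 105.5, 168.3]
orientation: [[0.257, 0.002, 0.966], [-0.966, 0.001, 0.257], [-0.001, -1.0, 0.002]]
ft_force: [1.1, 2.3, 2.1]
opening: 11.4
```

```bash
python3 - <<'E'
from h import *
plan((456.4,77.8,168),0.263);ang()
E
```

```text
t 54.8 pos [557.1 105.5 199.7] head 0.260 tilt 0.002 | turn_y units -0.04 | dx 0.6 dy 31.7 dz -104.5 | F [1.1 2.3 2.1] open 11.4 q7 0.06
hinge rel -3.1 188.3 r 188.3 ang 0.824
```

Request:
carry_out --rows '[[[0,0.0007,0.0158,0,0,0,0],[0,0.002,0.0157,0,0,0,0],[0,0.0033,0.0155,0,0,0,0],[0,0.0046,0.0151,0,0,0,0],[0,0.0059,0.0147,0,0,0,0],[0,0.0071,0.0141,0,0,0,0],[0,0.0083,0.0135,0,0,0,0],[0,0,0,0,0,0,0]]]'

```text
time_s: 55.5
position: [657.7, 132.4, 134.6]
orientation: [[0.257, -0.0, 0.966], [-0.966, 0.001, 0.257], [-0.001, -1.0, -0.0]]
ft_force: [2.8, 3.6, -1.2]
opening: 11.6
```

Request:
carry_out --rows '[[[0,0.0094,0.0127,0,0,0,0],[0,0.0104,0.0119,0,0,0,0],[0,0.004,0.004,0,0,0,0],[0,0,0,0,0,0,0],[0,0,0,0,0,0,0],[0,0,0,0,0,0,0]]]'

```text
time_s: 56.0
position: [683.6, 139.3, 112.3]
orientation: [[0.257, -0.002, 0.966], [-0.966, 0.001, 0.257], [-0.001, -1.0, -0.001]]
ft_force: [-1.1, 3.4, -3.3]
opening: 11.7
```

```bash
python3 - <<'E'
from h import *
plan((456.4,77.8,168),0.263);ang()
crop("side",250,420,85,245,4.5,"am")
E
```

```text
t 56.0 pos [683.6 139.3 143.7] head 0.260 tilt 0.002 | turn_y units -0.04 | dx 0.3 dy -24.3 dz -235.4 | F [-1.1  3.4 -3.3] open 11.7 q7 0.08
hinge rel 127.8 132.3 r 183.9 ang 0.04
```

View pics/am.png

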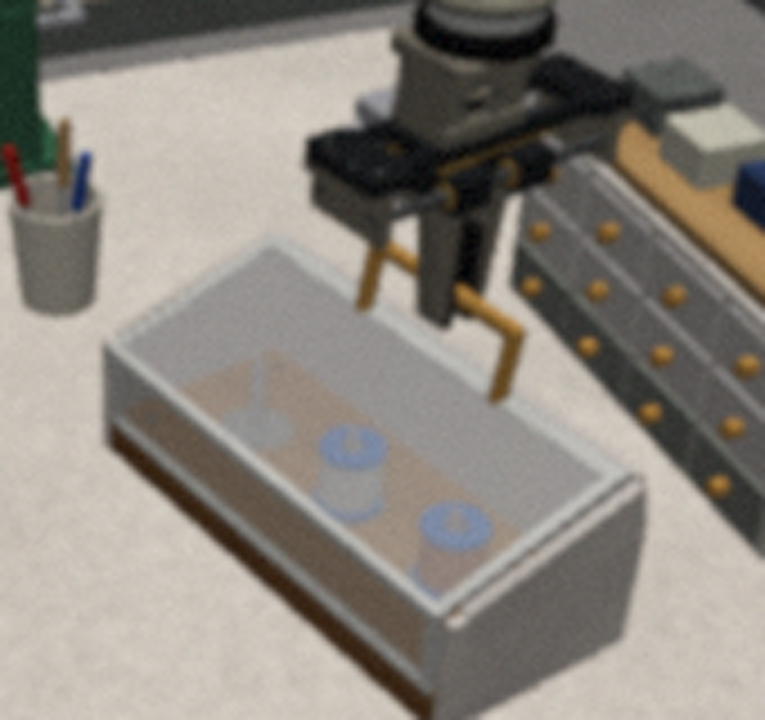

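Request:
carry_out --rows '[[[0,0.004,0.004,0,0,0,0],[0,0.004,0.003,0,0,0,0],[0,0,0,0,0,0,0],[0,0,0,0,0,0,0],[0,0,0,0,0,0,0]]]'

```text
time_s: 56.47
position: [686.3, 138.3, 105.1]
orientation: [[0.256, -0.011, 0.967], [-0.967, -0.003, 0.256], [0.0, -1.0, -0.011]]
ft_force: [-15.6, -0.6, 9.7]
opening: 11.7
```

```bash
python3 - <<'E'
from h import *
plan((456.4,77.8,168),0.263);ang()
E
```

```text
t 56.5 pos [686.3 138.3 136.5] head 0.259 tilt 0.011 | turn_y units -0.06 | dx -1.4 dy -31.5 dz -237.7 | F [-15.6  -0.6   9.7] open 11.7 q7 0.08
hinge rel 130.1 125.1 r 180.5 ang 0.003
```

Request:
carry_out --rows '[[[0,0.004,0.002,0,0,0,0],[0,0,0,0,0,0,0],[0,0,0,0,0,0,0],[0,0,0,0,0,0,0]]]'

```text
time_s: 56.8
position: [686.4, 137.2, 101.3]
orientation: [[0.255, -0.015, 0.967], [-0.967, -0.005, 0.255], [0.001, -1.0, -0.016]]
ft_force: [-20.9, -3.7, 14.4]
opening: 11.3
```

Request:
carry_out --rows '[[[0,-0.004,-0.002,0,0,0,0.1],[0,0,0,0,0,0,0.3],[0,0,0,0,0,0,0.4],[0,0,0,0,0,0,0.4],[0,-0.02,0,0,0,0,0.4],[0,-0.03,0,0,0,0,0.4],[0,-0.03,0,0,0,0,0.4],[0,0,0,0,0,0,0.4]]]'

```text
time_s: 57.47
position: [696.6, 140.4, 192.6]
orientation: [[0.256, 0.013, 0.967], [-0.967, 0.002, 0.256], [0.001, -1.0, 0.013]]
ft_force: [1.2, -0.2, 0.9]
opening: 36.6
```

```bash
python3 - <<'E'
from fit2 import *
plan((685,142,190),0.263);ang()
s=vision.capture("side");t=vision.capture("top")
crop("side",250,420,85,245,4.5,"an",s)
c=[]
for a in(0,.03,.06,.1):
    print(a,proj("side",P(p,hloc(a)+[0,60,0])).round(1),proj("side",P(p,hloc(a)+[0,-60,0])).round(1), [((proj("side",P(p,hloc(a)+[0,k,0]))-[250,85])*4.5).round(0) for k in(60,-60)])
E
```

```text
t 57.5 pos [696.6 140.4 224. ] head 0.258 tilt 0.013 | turn_y units -0.06 | dx -4.6 dy 34.0 dz -10.8 | F [ 1.2 -0.2  0.9] open 36.6 q7 0.07
hinge rel 140.6 212.6 r 254.9 ang 0.223
0 [334.3 140. ] [365.  159.8] [array([379., 247.]), array([517., 337.])]
0.03 [333.3 139.1] [364. 159.] [array([375., 244.]), array([513., 333.])]
0.06 [332.3 138.3] [363.1 158.2] [array([370., 240.]), array([509., 330.])]
0.1 [330.8 137.3] [361.7 157.3] [array([364., 235.]), array([502., 325.])]
```

View pics/an.png

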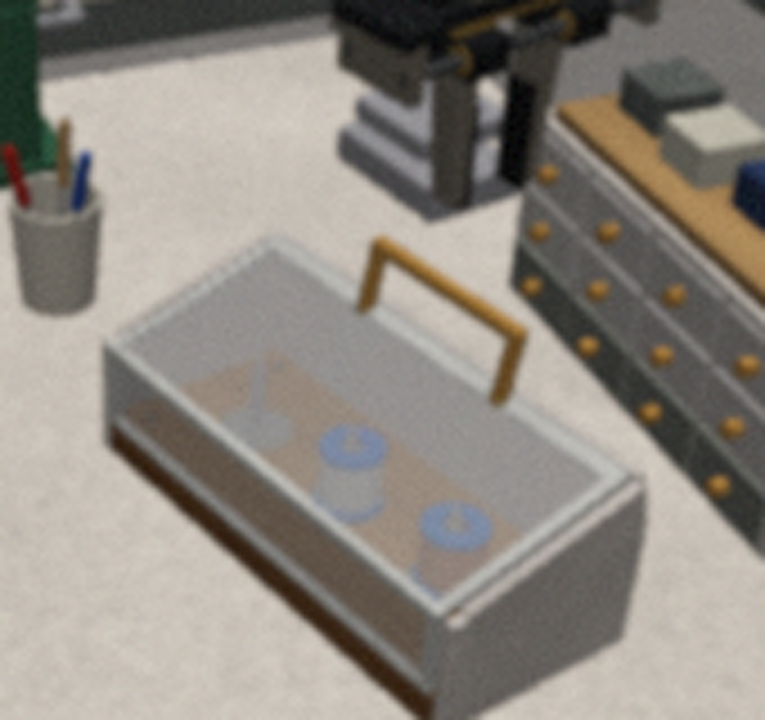

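```bash
python3 - <<'E'
from fit2 import *
b=P(p,hloc(0));print(b)
plan((b[0]-1,b[1],b[2]+12),0.263)
s0=cv2.imread("pics/b_side.png")
E
```

```text
[684.86286582 144.46105748 159.19040328]
t 57.6 pos [693.5 139.9 218.4] head 0.259 tilt 0.005 | turn_y units -0.06 | dx -6.9 dy 47.2 dz -8.2 | F [ 0.1 -0.4 -0.8] open 36.6 q7 0.07
```

Request:
carry_out --rows '[[[-0.005,0,-0.008,0,0,0,0],[0,0.01,0,0,0,0,0],[0,0.015,0,0,0,0,0],[0,0.015,0,0,0,0,0],[0,0,0,0,0,0,0],[0,0,0,0,0,0,0],[0,0,0,0,0,0,0],[0,0,0,0,0,0,0]]]'

```text
time_s: 58.23
position: [683.2, 143.3, 145.0]
orientation: [[0.256, 0.001, 0.967], [-0.967, 0.0, 0.256], [0.0, -1.0, 0.001]]
ft_force: [0.3, 0.3, 0.2]
opening: 0.8
```

```bash
python3 - <<'E'
from h import *
plan((684,144.5,165),0.263)
E
```

```text
t 58.2 pos [683.2 143.3 176.4] head 0.259 tilt 0.001 | turn_y units -0.05 | dx -0.9 dy 11.4 dz 1.1 | F [0.3 0.3 0.2] open 0.8 q7 0.07
```

Request:
carry_out --rows '[[[0,0.006,0,0,0,0,0],[0,0.003,0,0,0,0,0],[0,0.002,0,0,0,0,0],[0,0.001,0,0,0,0,0],[0,0,0,0,0,0,0],[0,0,0,0,0,0,0]]]'

```text
time_s: 58.73
position: [683.6, 143.5, 133.9]
orientation: [[0.256, 0.002, 0.967], [-0.967, 0.001, 0.256], [-0.0, -1.0, 0.002]]
ft_force: [-0.8, -0.2, 5.4]
opening: 0.4
```

Request:
carry_out --rows '[[[0,0.001,0,0,0,0,0],[0,0.001,0,0,0,0,0],[0,0,0,0,0,0,0],[0,0,0,0,0,0,0]]]'

```text
time_s: 59.07
position: [683.8, 143.5, 133.7]
orientation: [[0.256, 0.003, 0.967], [-0.967, 0.001, 0.256], [-0.0, -1.0, 0.003]]
ft_force: [-3.6, -1.0, 13.7]
opening: 0.3
```

Request:
carry_out --rows '[[[0,-0.02,0,0,0,0,0],[0,-0.035,0,0,0,0,0],[0,-0.035,0,0,0,0,0],[0,-0.035,0,0,0,0,0],[-0.035,0,0,0,0,0,0],[-0.035,0,0,0,0,0,0],[-0.035,0,0,0,0,0,0],[-0.035,0,0,0,0,0,0]]]'

```text
time_s: 59.73
position: [646.2, 279.7, 255.6]
orientation: [[0.256, 0.0, 0.967], [-0.967, 0.0, 0.256], [-0.0, -1.0, 0.0]]
ft_force: [-0.1, -0.2, 0.1]
opening: 0.5
```

Request:
carry_out --rows '[[[-0.035,0,-0.02,0,0,0,0],[-0.035,0,-0.02,0,0,0,0],[-0.035,0,-0.02,0,0,0,0],[-0.035,0,-0.02,0,0,0,0],[-0.035,0,-0.02,0,0,0,0],[0,0,0,0,0,0,0],[0,0,0,0,0,0,0],[0,0,0,0,0,0,0]]]'

```text
time_s: 60.4
position: [505.7, 421.5, 255.3]
orientation: [[0.256, 0.001, 0.967], [-0.967, -0.001, 0.256], [0.001, -1.0, 0.0]]
ft_force: [1.7, -1.0, -0.5]
opening: 0.5
```

```bash
python3 - <<'E'
from h import *
plan((684,144.5,165),0.263)
s=vision.capture("side");t=vision.capture("top")
cv2.imwrite("pics/ao_s.png",s);cv2.imwrite("pics/ao_t.png",t)
crop("side",255,415,125,255,5,"ap_s",s);crop("top",150,440,80,260,2.7,"ap_t",t)
E
```

```text
t 60.4 pos [505.7 421.5 286.7] head 0.259 tilt 0.001 | turn_y units -0.05 | dx 313.8 dy 121.7 dz 100.1 | F [ 1.7 -1.  -0.5] open 0.5 q7 -0.47
```

View pics/ao_s.png

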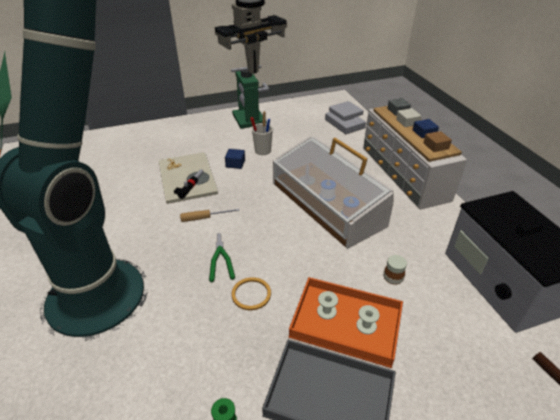

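View pics/ap_s.png

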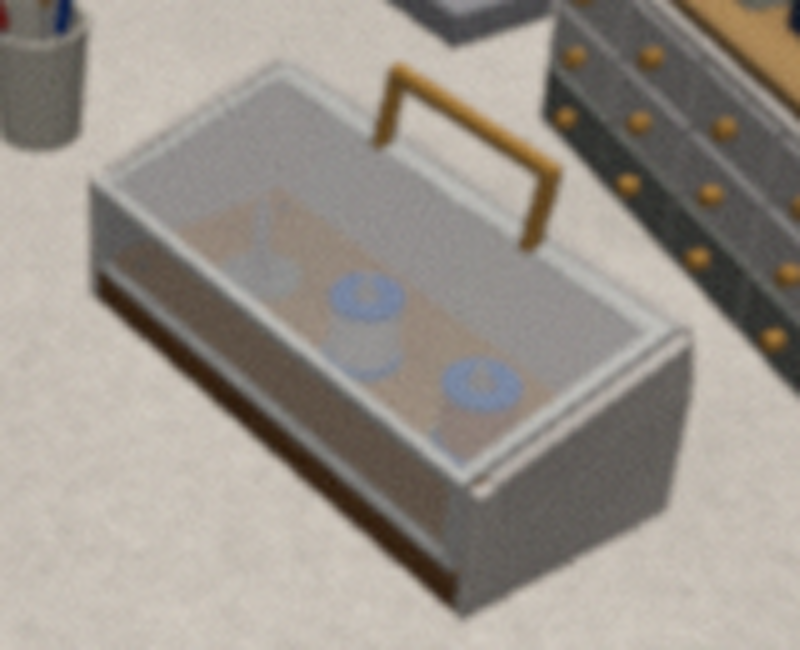

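View pics/ap_t.png

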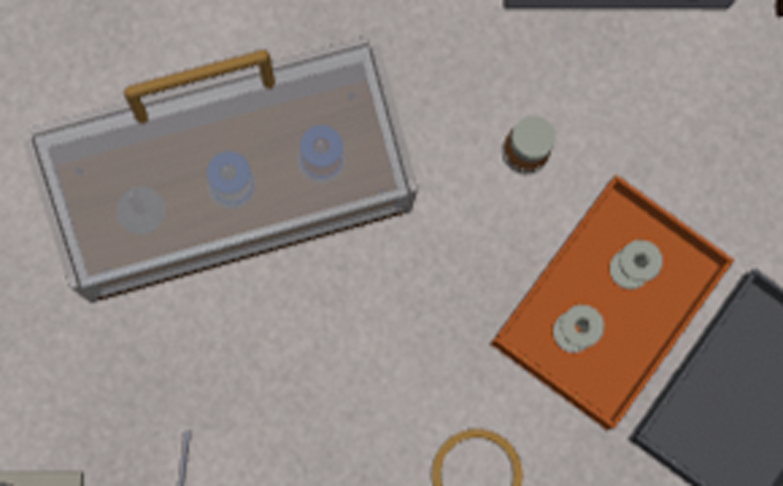

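```bash
python3 -c "
from cell import ticket,sensors
print(sensors.get_obs()['qd'].round(3)); print(ticket.finish_job())"
```

```text
[ 0.01  -0.    -0.001 -0.001 -0.003 -0.001 -0.003]
the job is handed in; nothing more can be done
None
```

I restocked the cabinet and handed the job in at about 60 s. At this start there were two empty reels and two full spools, copper and silver. The hand-in gives no verdict.

**What I did**
- I pulled the front down to its stop, about 1.41 rad by the tool position.
- I put both empty reels in the tub.
- I pushed the copper spool down on the right spindle and the silver one on the middle spindle. The left spindle stays empty.
- I pushed the front back up until it was shut and moved the arm clear.

**Last checks**
- **Spools:** with the front still down, both spool tops lined up in the side camera with the position expected for a spool seated on the deck. Each spool pressed on the deck with about 8–10 N before I let go.
- **Front:** pressing on the bar from above gave a firm 14 N, with the bar at 159 mm, which is the shut height. The bar's place in the picture also fits 0 to about 0.02 rad.
- **Surroundings:** both reels stand inside the tub and the bin is empty. The jar, cup and ring box look unmoved by eye; I did not measure them.

**What disagreed**
- The fingertips really sit about 31 mm above the reported TCP along z. My first grasp at the handle missed because of this, and the cameras showed the same offset. I corrected for it from then on.
- While testing the offset I pressed a closed fingertip onto the tub's rim by mistake, with up to about 80 N at the wrist. That is below the 120 N wrist limit, and the load was on the fingers, not the gripper body. The tub showed no sign of it afterwards.

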